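Grade machined plugs on a step ring gauge and sort them into bins

TASK

First slide the oiler bottle out of the step gauge's run-in onto its parking mark, pushing it low down so that it stays upright and on the table. Then grade every plug that is there, one after another in the batch order white, green, purple, brown, black (skip missing colours): slide its spigot through the gauge's shrinking rings until a ring stops it, draw it out again and lay it inside the bin of the same colour as the ring that stopped it. Leave all other things where they are.

Things in the scene. Friction and masses are not known exactly. Their poses are not given: they have to be found in the camera images.
- gauge: Step gauge, fixed: four upright plates (8 mm thick, 64 mm wide in y, 42 mm tall), one round ring hole in each, all on one level line 20 mm above the table, shrinking along +x, the way in. Origin on the table below the centre of the entry ring's front face, z up. Two 8 mm high side bars reach to y = +-41 mm, x = -3 to 77 mm. Before the entry ring (x < 0) the run-in is bare table.
- oiler_low (a point): On the oiler bottle's axis, 25 mm above its underside. Loose upright white bottle, orange band: round body 60 mm in diameter up to 62 mm, shoulder narrowing to 18 mm at 80 mm, collar 22 mm in diameter to 106 mm, thin spout to 170 mm; 0.2 to 0.45 kg. It starts in the gauge's run-in. Pushed 20 to 35 mm above the table it slides; pushed at the shoulder or spout it topples.
- park_mid (a point): Centre of the oiler's parking mark, on the table surface: a flat grey disc with a yellow rim, 90 mm in diameter, no height to speak of.
- gauge_entry (a point): Centre of the front face of the gauge's entry ring, 20 mm above the table. Along the gauge's x from here lie the front faces of the rings: 0 mm bare aluminium entry ring (hole 30 mm in diameter), 22 mm blue ring (hole 23 mm), 44 mm yellow ring (hole 16 mm), 66 mm red ring (hole 9 mm).
- white_head (a point): Centre of the head of the white-headed plug (loose, 0.15 kg, absent in some starts): a white block 30 mm long (x), 40 mm wide, 40 mm high. A round steel spigot 80 mm long, 12, 19 or 26 mm in diameter, sticks out along +x on its centre line. It starts flat on the table, spigot level, nearly all weight in the head: grasp the head across its 40 mm.
- white_tip (a point): Centre of the free end of the white-headed plug's spigot, 95 mm from the head's centre along x (edge chamfered 2 mm).
- green_head (a point): Centre of the head of the green-headed plug (loose, 0.15 kg, absent in some starts): a green block 30 mm long (x), 40 mm wide, 40 mm high. A round steel spigot 80 mm long, 12, 19 or 26 mm in diameter, sticks out along +x on its centre line. It starts flat on the table, spigot level, nearly all weight in the head: grasp the head across its 40 mm.
- green_tip (a point): Centre of the free end of the green-headed plug's spigot, 95 mm from the head's centre along x (edge chamfered 2 mm).
- purple_head (a point): Centre of the head of the purple-headed plug (loose, 0.15 kg, absent in some starts): a purple block 30 mm long (x), 40 mm wide, 40 mm high. A round steel spigot 80 mm long, 12, 19 or 26 mm in diameter, sticks out along +x on its centre line. It starts flat on the table, spigot level, nearly all weight in the head: grasp the head across its 40 mm.
- purple_tip (a point): Centre of the free end of the purple-headed plug's spigot, 95 mm from the head's centre along x (edge chamfered 2 mm).
- brown_head (a point): Centre of the head of the brown-headed plug (loose, 0.15 kg, absent in some starts): a brown block 30 mm long (x), 40 mm wide, 40 mm high. A round steel spigot 80 mm long, 12, 19 or 26 mm in diameter, sticks out along +x on its centre line. It starts flat on the table, spigot level, nearly all weight in the head: grasp the head across its 40 mm.
- brown_tip (a point): Centre of the free end of the brown-headed plug's spigot, 95 mm from the head's centre along x (edge chamfered 2 mm).
- black_head (a point): Centre of the head of the black-headed plug (loose, 0.15 kg, absent in some starts): a black block 30 mm long (x), 40 mm wide, 40 mm high. A round steel spigot 80 mm long, 12, 19 or 26 mm in diameter, sticks out along +x on its centre line. It starts flat on the table, spigot level, nearly all weight in the head: grasp the head across its 40 mm.
- black_tip (a point): Centre of the free end of the black-headed plug's spigot, 95 mm from the head's centre along x (edge chamfered 2 mm).
- blue_bin_in (a point): Centre of the inner floor of the blue bin, an open-topped box fixed to the table: inside 112 mm (x) by 166 mm (y), walls 5 mm thick, rim 45 mm above the table, inner floor 5 mm above the table. z up; its axes turn with the bin. The bins stand side by side in any order.
- yellow_bin_in (a point): Centre of the inner floor of the yellow bin, an open-topped box fixed to the table: inside 112 mm (x) by 166 mm (y), walls 5 mm thick, rim 45 mm above the table, inner floor 5 mm above the table. z up; its axes turn with the bin. The bins stand side by side in any order.
- red_bin_in (a point): Centre of the inner floor of the red bin, an open-topped box fixed to the table: inside 112 mm (x) by 166 mm (y), walls 5 mm thick, rim 45 mm above the table, inner floor 5 mm above the table. z up; its axes turn with the bin. The bins stand side by side in any order.
- valve: Bystander, to be left where it is: small aluminium pneumatic valve block with a black coil, 30 x 52 x 46 mm. Origin at the centre of its underside.
- screw_jar: Bystander, to be left where it is: small clear jar with a black lid, 44 mm in diameter, 48 mm tall. Origin at the centre of its underside.
- tape_roll: Bystander, to be left where it is: blue roll of tape lying flat, 68 mm in diameter, 22 mm high. Origin at the centre of its underside.
- screwdriver: Bystander, to be left where it is: screwdriver with a red handle, 170 mm long. Origin at the centre of its underside.
- sensor: Bystander, to be left where it is: black sensor block, 44 x 26 x 24 mm. Origin at the centre of its underside.
- bracket: Bystander, to be left where it is: steel angle bracket, 50 x 30 x 45 mm. Origin at the centre of its underside.
Mind the look-alikes: they are no part of the job. Leave any yellow look-alike of the part that bears purple_head alone.

How it is judged:
On the way, in this order (a step that is already met when the one before it is completed fails the run):
1. the oiler stands upright on its parking mark, its axis within 35 mm of the mark's centre (horizontal distance between oiler_low and park_mid below 0.035 m and angle between oiler_low's own z axis and vertical below 0.1 rad and height (world z) of oiler_low below 0.035 m), for 0.2 s.
2. the white plug's spigot rests against the ring that stops it (end within 3 mm of that ring's front face), having passed the larger ones (x of white_tip in the frame of gauge between 0.041 and 0.048 m and y of white_tip in the frame of gauge between -0.006 and 0.006 m and z of white_tip in the frame of gauge between 0.012 and 0.028 m), for 0.2 s.
3. the green plug's spigot rests against the ring that stops it (end within 3 mm of that ring's front face), having passed the larger ones (x of green_tip in the frame of gauge between 0.019 and 0.026 m and y of green_tip in the frame of gauge between -0.006 and 0.006 m and z of green_tip in the frame of gauge between 0.012 and 0.028 m), for 0.2 s.
4. the purple plug's spigot rests against the ring that stops it (end within 3 mm of that ring's front face), having passed the larger ones (x of purple_tip in the frame of gauge between 0.063 and 0.07 m and y of purple_tip in the frame of gauge between -0.006 and 0.006 m and z of purple_tip in the frame of gauge between 0.012 and 0.028 m), for 0.2 s.
5. the brown plug's spigot rests against the ring that stops it (end within 3 mm of that ring's front face), having passed the larger ones (x of brown_tip in the frame of gauge between 0.019 and 0.026 m and y of brown_tip in the frame of gauge between -0.006 and 0.006 m and z of brown_tip in the frame of gauge between 0.012 and 0.028 m), for 0.2 s.
6. the black plug's spigot rests against the ring that stops it (end within 3 mm of that ring's front face), having passed the larger ones (x of black_tip in the frame of gauge between 0.041 and 0.048 m and y of black_tip in the frame of gauge between -0.006 and 0.006 m and z of black_tip in the frame of gauge between 0.012 and 0.028 m), for 0.2 s.
At the end, for the whole second after the job is handed in: The oiler stands upright within 35 mm of the centre of its parking mark, and each plug that was present lies wholly inside the bin of the colour of the ring that stopped it: head centre and spigot end both between the bin's walls and less than 80 mm above its floor (all of step 1 and x of white_head in the frame of yellow_bin_in between -0.057 and 0.057 m and y of white_head in the frame of yellow_bin_in between -0.084 and 0.084 m and z of white_head in the frame of yellow_bin_in between -0.003 and 0.08 m and x of white_tip in the frame of yellow_bin_in between -0.057 and 0.057 m and y of white_tip in the frame of yellow_bin_in between -0.084 and 0.084 m and z of white_tip in the frame of yellow_bin_in between -0.003 and 0.08 m and x of green_head in the frame of blue_bin_in between -0.057 and 0.057 m and y of green_head in the frame of blue_bin_in between -0.084 and 0.084 m and z of green_head in the frame of blue_bin_in between -0.003 and 0.08 m and x of green_tip in the frame of blue_bin_in between -0.057 and 0.057 m and y of green_tip in the frame of blue_bin_in between -0.084 and 0.084 m and z of green_tip in the frame of blue_bin_in between -0.003 and 0.08 m and x of purple_head in the frame of red_bin_in between -0.057 and 0.057 m and y of purple_head in the frame of red_bin_in between -0.084 and 0.084 m and z of purple_head in the frame of red_bin_in between -0.003 and 0.08 m and x of purple_tip in the frame of red_bin_in between -0.057 and 0.057 m and y of purple_tip in the frame of red_bin_in between -0.084 and 0.084 m and z of purple_tip in the frame of red_bin_in between -0.003 and 0.08 m and x of brown_head in the frame of blue_bin_in between -0.057 and 0.057 m and y of brown_head in the frame of blue_bin_in between -0.084 and 0.084 m and z of brown_head in the frame of blue_bin_in between -0.003 and 0.08 m and x of brown_tip in the frame of blue_bin_in between -0.057 and 0.057 m and y of brown_tip in the frame of blue_bin_in between -0.084 and 0.084 m and z of brown_tip in the frame of blue_bin_in between -0.003 and 0.08 m and x of black_head in the frame of yellow_bin_in between -0.057 and 0.057 m and y of black_head in the frame of yellow_bin_in between -0.084 and 0.084 m and z of black_head in the frame of yellow_bin_in between -0.003 and 0.08 m and x of black_tip in the frame of yellow_bin_in between -0.057 and 0.057 m and y of black_tip in the frame of yellow_bin_in between -0.084 and 0.084 m and z of black_tip in the frame of yellow_bin_in between -0.003 and 0.08 m); the robot touches nothing.
It fails at once if the oiler is tipped (over 20 degrees) or lifted off the table (angle between oiler_low's own z axis and vertical above 0.35 rad or height (world z) of oiler_low above 0.045 m).
It fails at once if a bystander is moved more than 40 mm (distance of any of valve, screw_jar, tape_roll, screwdriver, sensor, bracket from where it was at the start of the episode above 0.04 m).
Of white, green, purple, brown, black only 3 to 4 are there at a start; the rules pass over those that are not, and their reading is None.
At some moment in a run one of white, green, purple, brown, black may be knocked a few centimetres aside while the robot is not near it.
Once in a run the grip may slacken for a moment while it holds something.
It also fails if it takes over 210 s, if anything falls off the work surface, if the arm or the gripper's body presses on something with over 40 N, if the wrist force passes 120 N, or if a joint passes its speed limit or range.

ROBOT

A 7-joint arm with a two-finger parallel gripper is mounted at the origin on the work surface. World frame = base frame: x ahead of the robot, y to its left, z up, the work surface at z = 0. Lengths are in m, angles in rad, forces in N, time in s.
With the tool pointing down it reaches from about 0.425 to 0.925 m from the base axis. Payload 6.8 kg.
Tool frame: the origin (TCP) lies on the mounting face of the last link; the fingertips stand 173 mm ahead of it and the grasp point (between the pads) lies 155 mm ahead of it; y points along the fingers, x is the direction in which the jaws open and shut, and the axes are right-handed (so a half turn about y gives the same grasp; the last joint's range is limited). The gripper opens to 85 mm and grips with 20 to 120 N. Pads are 22 mm wide; open, the fingers measure 114 mm over their backs; the gripper's body (76 mm by 85 mm) begins 54 mm behind the grasp point. The pads swing forward as they close: fully open they stand 13 mm farther back than shut.
Start: joints at [-1.231, 0.477, 0.022, 1.555, -0.011, 1.109, -0.083], TCP at [0.292, 0.608, 0.405] pointing down, gripper open.
Joint ranges: [-2.96, 2.96], [-0.34, 2.1], [-1.41, 1.46], [0.24, 2.44], [-1.37, 4.51], [0.17, 1.92], [-2.96, 2.96]. Speed limits (rad/s): [2.39, 2.39, 3.14, 3.14, 3.14, 3.14, 3.14].

INTERFACE

Orientations are given as a rotation vector (axis times angle).
In Python, from bench import r gives the robot as it stands.
- The arm moves only by the tool step_arm, never from a script. Its arguments are lists of equal length, an entry for each row: "xyz": the shift along the tool's x, y, z scaled (see below), a list of three; "rotation": the turn, a rotation vector about the tool's x, y, z scaled (see below), a list of three. A call has 1 to 20 rows; each row is the pose to reach, as a shift and turn from the pose measured when the call began, along the tool's axes at that moment; what a row does not reach only later rows make up. The controller multiplies each number of a shift by 30 cm and each number of a turn by 90 degrees. A row lasts 1/8 s, in which the tool goes at most 62.5 mm and 10.7 degrees, less where a joint would pass 70% of its speed; a pose out of reach is approached as far as the arm can. A call with a number of a shift or a turn outside -1 to 1 is refused whole. A call with a gripper value outside its range is refused whole. "grip" is the closure, from 0 (fully open) to 1 (shut), set as the call begins (left out, the last holds). The fingers move at their own pace and stop on an object; "force" is the grip in N (left out, the last holds). Time passes only in rows, so rows that repeat a pose let the fingers close. It gives the time, the measured TCP pose, the force and the opening at its end, in the units of the state.
- r.get_obs(): the state, without advancing time (a new reading comes with each control period).
- r.grab_frame(name): name is "scene" or "top" or "wrist"; returns a dict with "pixels" (420x560x3 uint8, red, green, blue), "fx", "fy", "cx", "cy" (pixels), "position" and "attitude" of the camera in the world; the wrist camera has in their place "mount" (4x4, takes a point from camera to tool coordinates, whose origin is the TCP and whose axes are the tool frame's). Camera axes: x right, y down, z forward; pixel columns grow to the right and rows downward; lengths in m; the calibration is good to about 2 mm. A picture is of the moment at which its call begins: read the wrist's pose just before it. There is no depth.
- r.hand_in(): hands the job in, once; it reports no verdict.
The state is a dict: "clock": time; "joints": joint angles; "qvel": joint speeds; "tau": joint torques, N m; "tcp_pos": TCP position; "orientation": TCP orientation; "contact_force": force on the tool from outside, world axes, zero at the start; "moment": the same for the moment, N m; "grip_width": finger opening in m.
Only numpy, scipy, OpenCV 4.12 (cv2) and the standard library are available. Lean on these libraries where they do the work, as an engineer would, in place of code of your own. Each camera call takes 0.05 s, during which the arm holds its last target.

## Working session

There is one attempt and no reset: what is moved stays moved. The work goes in short steps, Python scripts to look and compute and a tool call to move; the robot and the scene stay as the last step left them, time stands still between calls to the robot, and variables do not carry over. Pictures are saved under pics/ and viewed, and the job is handed in when it is done.

Besides the shell and the picture viewer there is one more tool, called after ">>>" as name(argument=value, ...) on one line, values as JSON. step_arm: Moves the arm, as the interface text tells. Its arguments: {"type":"object","properties":{"xyz":{"type":"array"},"rotation":{"type":"array"},"grip":{"type":"number"},"force":{"type":"number"}},"required":["xyz","rotation"]}

```bash
mkdir -p pics; ls; cat > h.py <<'E'
import numpy as np, cv2
from scipy.spatial.transform import Rotation as R
from bench import r
def snap(name,fn,scale=1):
    o=r.get_obs(); f=r.grab_frame(name)
    cv2.imwrite(fn,cv2.cvtColor(f["pixels"],cv2.COLOR_RGB2BGR)); return f,o
E
python3 - <<'E'
from h import *
o=r.get_obs()
for k,v in o.items(): print(k,np.round(v,4))
for n in("scene","top","wrist"):
    f,o=snap(n,f"pics/{n}0.png")
    print(n,{k:(np.round(v,4).tolist() if k!='pixels' else None) for k,v in f.items()})
E
```

```text
pics
clock 0.0
joints [-1.2311  0.4778  0.0224  1.5565 -0.0115  1.1093 -0.0831]
qvel [ 0.0008 -0.0008  0.0004  0.0007  0.0014  0.0003  0.0002]
tau [-1.00000e-04 -5.96459e+01  1.60780e+00 -2.81176e+01  1.25000e-02
  9.60000e-03 -0.00000e+00]
tcp_pos [0.2921 0.6082 0.4037]
orientation [-1.3895 -0.8723  0.8747]
contact_force [-0.2676 -0.3429 -0.4451]
moment [-0.0197  0.0216  0.0475]
grip_width 0.0853
scene {'pixels': None, 'fx': 495.7017, 'fy': 495.7017, 'cx': 270.7382, 'cy': 211.0383, 'position': [1.2354, 0.4804, 0.7337], 'attitude': [-1.1258, -2.224, 1.1603]}
top {'pixels': None, 'fx': 436.5941, 'fy': 436.5941, 'cx': 273.376, 'cy': 215.5403, 'position': [0.235, -0.0842, 1.337], 'attitude': [-1.9956, 2.2161, -0.2392]}
wrist {'pixels': None, 'fx': 339.0438, 'fy': 339.0438, 'cx': 279.3198, 'cy': 210.6788, 'mount': [[1.0, 0.0005, 0.0004, 0.0001], [-0.0002, -0.2957, 0.9553, 0.0304], [0.0006, -0.9553, -0.2957, 0.0757], [0.0, 0.0, 0.0, 1.0]]}
```

View pics/scene0.png

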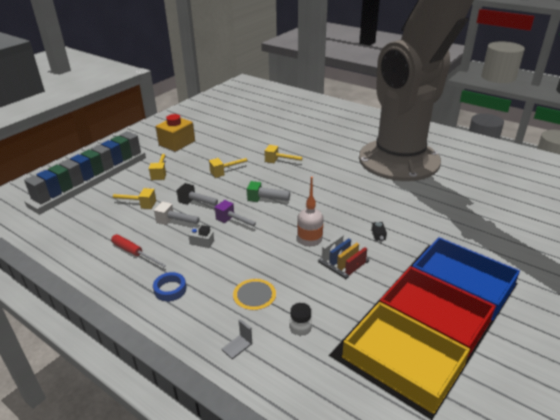

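View pics/top0.png

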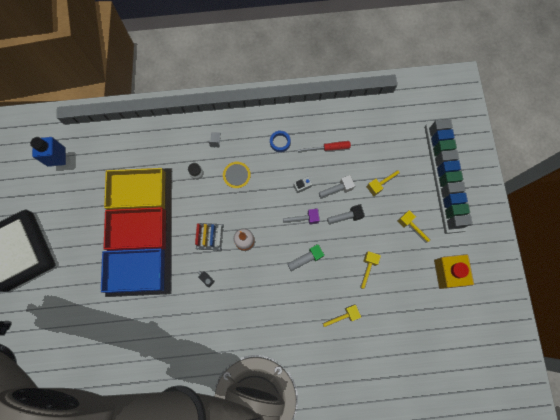

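View pics/wrist0.png

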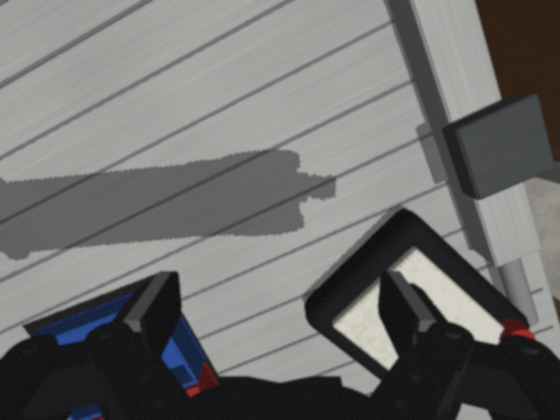

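```bash
python3 - <<'E'
from h import *
o=r.get_obs()
print(R.from_rotvec(o['orientation']).as_matrix().round(3))
for n in("scene","top"):
    f=r.grab_frame(n); print(n,R.from_rotvec(f['attitude']).as_matrix().round(3))
E
```

```text
[[ 0.433 -0.    -0.901]
 [ 0.901 -0.001  0.433]
 [-0.001 -1.    -0.   ]]
scene [[-0.602  0.476 -0.642]
 [ 0.798  0.335 -0.5  ]
 [-0.023 -0.813 -0.581]]
top [[-0.104 -0.971  0.217]
 [-0.995  0.102 -0.018]
 [-0.004 -0.217 -0.976]]
```

```bash
cat >> h.py <<'E'
def campose(f,o=None):
    if "mount" in f:
        M=np.array(f["mount"]); Rt=R.from_rotvec(o['orientation']).as_matrix()
        return Rt@M[:3,:3], Rt@M[:3,3]+np.array(o['tcp_pos'])
    return R.from_rotvec(f["attitude"]).as_matrix(), np.array(f["position"])
def ray(f,uv,z,o=None):
    C,p=campose(f,o); uv=np.atleast_2d(np.array(uv,float))
    d=np.c_[(uv[:,0]-f["cx"])/f["fx"],(uv[:,1]-f["cy"])/f["fy"],np.ones(len(uv))]@C.T
    return p+d*((z-p[2])/d[:,2])[:,None]
def proj(f,P,o=None):
    C,p=campose(f,o); q=(np.atleast_2d(P)-p)@C
    return np.c_[q[:,0]/q[:,2]*f["fx"]+f["cx"],q[:,1]/q[:,2]*f["fy"]+f["cy"]]
def hsv(f): return cv2.cvtColor(f["pixels"],cv2.COLOR_RGB2HSV)
def blobs(mask,amin=15):
    n,l,s,c=cv2.connectedComponentsWithStats(mask.astype(np.uint8))
    return [(c[i].round(1).tolist(),int(s[i,4]),s[i,:4].tolist()) for i in range(1,n) if s[i,4]>=amin]
E
python3 - <<'E'
from h import *
f=r.grab_frame("top")
im=cv2.cvtColor(f["pixels"],cv2.COLOR_RGB2BGR)
cv2.imwrite("pics/topA.png",cv2.resize(im[140:300,90:250],None,fx=4,fy=3.7,interpolation=cv2.INTER_CUBIC))
cv2.imwrite("pics/topB.png",cv2.resize(im[120:290,220:420],None,fx=4,fy=3.5,interpolation=cv2.INTER_CUBIC))
for nm,uv,z in [("oiler?",(244,238),.08),("park",(236,175),0),("gauge",(209,236),.04),("white",(348,183),.04),("green",(317,252),.04),("purple",(314,215),.04),("black",(357,213),.04),("ybin",(135,188),.005),("rbin",(134,229),.005),("bbin",(132,270),.005),("jar",(195,170),.04),("valve",(206,280),.04),("tape",(280,142),.0),("sensor",(303,184),.0),('base',(255,390),0)]:
    print(nm,ray(f,uv,z).round(3)[0])
E
```

```text
oiler? [ 0.456 -0.015  0.08 ]
park [ 0.677 -0.004  0.   ]
gauge [0.48  0.091 0.04 ]
white [ 0.601 -0.349  0.04 ]
green [ 0.398 -0.226  0.04 ]
purple [ 0.512 -0.231  0.04 ]
black [ 0.504 -0.362  0.04 ]
ybin [0.666 0.319 0.005]
rbin [0.534 0.326 0.005]
bbin [0.407 0.337 0.005]
jar [0.693 0.12  0.04 ]
valve [0.35  0.109 0.04 ]
tape [ 0.774 -0.156  0.   ]
sensor [ 0.624 -0.214  0.   ]
base [ 0.025 -0.003  0.   ]
```

View pics/topA.png

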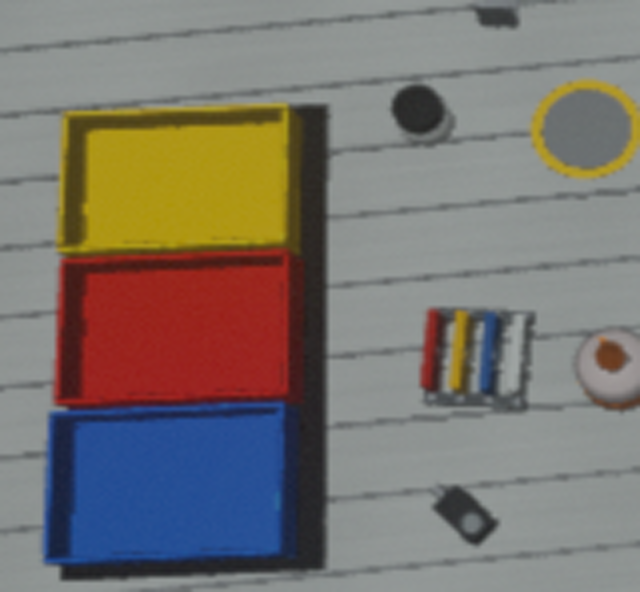

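View pics/topB.png

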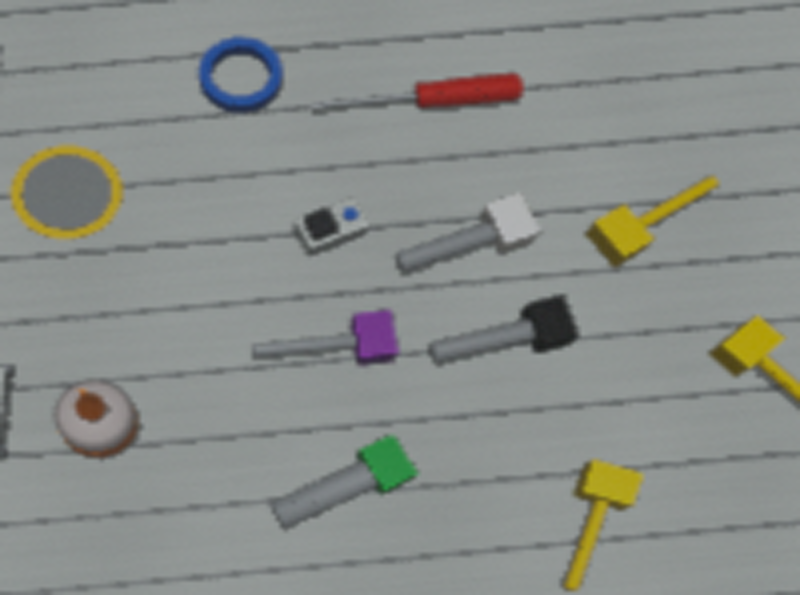

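```bash
cat >> h.py <<'E'
def tool_R(zaz,tilt=0,tilt_axis=None):
    """tool y down, tool z azimuth zaz (deg)"""
    a=np.radians(zaz); z=np.array([np.cos(a),np.sin(a),0]); y=np.array([0,0,-1.]); x=np.cross(y,z)
    M=np.c_[x,y,z]
    if tilt: M=R.from_rotvec(np.radians(tilt)*np.array(tilt_axis,float)).as_matrix()@M
    return M
def plan(p=None,M=None,pt=(0,0.155,0),verbose=True):
    """p: world position wanted for tool point pt (default grasp pt)"""
    o=r.get_obs(); R0=R.from_rotvec(o['orientation']).as_matrix(); t=np.array(o['tcp_pos'])
    if M is None: M=R0
    T=np.array(p)-M@np.array(pt)
    s=R0.T@(T-t)/0.3; w=R.from_matrix(R0.T@M).as_rotvec()/(np.pi/2)
    print("xyz",s.round(4).tolist(),"rot",w.round(4).tolist(),"dist %.3f"%np.linalg.norm(T-t),"rows>=%.1f"%max(np.linalg.norm(T-t)/.0625,np.linalg.norm(w)*90/10.7),"TCP",T.round(4).tolist())
def st():
    o=r.get_obs(); M=R.from_rotvec(o['orientation']).as_matrix(); t=np.array(o['tcp_pos'])
    print("t %.2f"%o['clock'],"tcp",t.round(4).tolist(),"grasp",(t+M@[0,.155,0]).round(4).tolist(),"z",M[:,2].round(3).tolist(),"y",M[:,1].round(3).tolist(),"F",np.round(o['contact_force'],1).tolist(),"w",round(float(o['grip_width']),4),"j",np.round(o['joints'],2).tolist())
    return o
E
python3 - <<'E'
from h import *
plan((0.43,-0.01,0.245),tool_R(180))
E
```

```text
xyz [-1.6592, 0.0156, -1.3065] rot [-0.0001, -0.2851, -0.0004] dist 0.634 rows>=10.1 TCP [0.43, -0.01, 0.4]
```

>>> step_arm(xyz=[[-0.83,0,-0.65],[-0.83,0,-0.65],[-0.83,0,-0.65],[-0.83,0,-0.65],[-0.83,0,-0.65],[-0.83,0,-0.65]], rotation=[[0,-0.285,0],[0,-0.285,0],[0,-0.285,0],[0,-0.285,0],[0,-0.285,0],[0,-0.285,0]], grip=1)

```text
clock: 1.05
tcp_pos: [0.3614, 0.2949, 0.4046]
orientation: [-1.214, -1.203, 1.205]
contact_force: [0.0, -0.1, 0.2]
grip_width: 0.0003
```

```bash
python3 - <<'E'
from h import *
st(); plan((0.43,-0.01,0.245),tool_R(180))
E
```

```text
t 1.05 tcp [0.3614, 0.2949, 0.4046] grasp [0.3614, 0.2946, 0.2496] z [-1.0, 0.008, 0.0] y [-0.0, -0.002, -1.0] F [0.0, -0.1, 0.2] w 0.0003 j [-0.83, 0.13, 0.02, 2.04, -0.0, 0.97, 0.75]
xyz [-1.0145, 0.0174, -0.2363] rot [-0.0, -0.0048, -0.0012] dist 0.313 rows>=5.0 TCP [0.43, -0.01, 0.4]
```

>>> step_arm(xyz=[[-1,0,-0.22],[-1,0,-0.22],[-1,0,-0.22],[-1,0,-0.22],[-1,0,-0.22],[-1,0,-0.22],[-1,0,-0.22]], rotation=[[0,0,0],[0,0,0],[0,0,0],[0,0,0],[0,0,0],[0,0,0],[0,0,0]])

```text
clock: 1.92
tcp_pos: [0.4254, -0.0048, 0.4053]
orientation: [-1.214, -1.203, 1.205]
contact_force: [-0.1, 0.2, 0.6]
grip_width: 0.0004
```

```bash
python3 - <<'E'
from h import *
st(); f,o=snap("wrist","pics/w1.png")
E
```

```text
t 1.93 tcp [0.4254, -0.0048, 0.4053] grasp [0.4255, -0.0051, 0.2503] z [-1.0, 0.007, -0.0] y [0.0, -0.002, -1.0] F [-0.1, 0.2, 0.6] w 0.0004 j [-0.44, 0.05, 0.32, 2.13, -0.02, 0.96, 1.45]
```

View pics/w1.png

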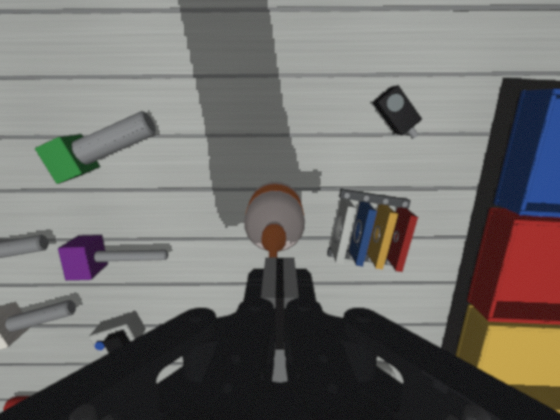

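```bash
python3 - <<'E'
from h import *
f,o=snap("wrist","pics/w2.png")
im=cv2.imread("pics/w2.png")
cv2.imwrite("pics/w2z.png",cv2.resize(im[170:290,220:430],None,fx=3.8,fy=3.8,interpolation=cv2.INTER_CUBIC))
print(ray(f,[(274,222),(274,185)],0.06,o).round(4))
h=hsv(f)
# gauge coloured tops
sub=np.zeros(h.shape[:2],bool); sub[180:280,320:430]=1
for nm,m in [("blue",(h[...,0]>100)&(h[...,0]<125)&(h[...,1]>120)),("yel",(h[...,0]>15)&(h[...,0]<30)&(h[...,1]>120)),("red",((h[...,0]<5)|(h[...,0]>174))&(h[...,1]>150))]:
    m=(m&sub)
    for V in (60,140):
        mm=m&(h[...,2]>V); pts=np.argwhere(mm)[:,::-1].astype(np.float32)
        if len(pts)>20:
            rc=cv2.minAreaRect(pts); print(nm,V,len(pts),np.round(rc[0],1),np.round(rc[1],1),round(rc[2],1), ray(f,[rc[0]],.042,o).round(4))
E
```

```text
[[ 0.4588 -0.01    0.06  ]
 [ 0.4216 -0.0096  0.06  ]]
blue 60 470 [361.6 236. ] [14.5 57. ] 13.3 [[0.481  0.0816 0.042 ]]
yel 60 996 [381.4 237. ] [20.6 61.9] 13.4 [[0.4822 0.1026 0.042 ]]
yel 140 406 [385.7 240.8] [ 7.5 56.5] 14.5 [[0.4865 0.1075 0.042 ]]
red 60 437 [400.6 240.2] [16.3 59.1] 16.7 [[0.4859 0.1231 0.042 ]]
```

View pics/w2z.png

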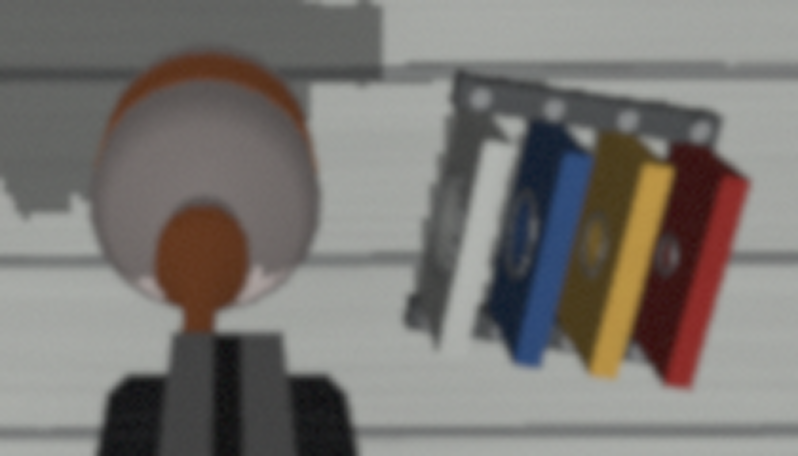

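```bash
python3 - <<'E'
from h import *
plan((0.395,-0.010,0.20),tool_R(180,-15,(0,1,0)),pt=(0,.173,0))
f=r.grab_frame("top"); h=hsv(f)
m=(h[...,0]>15)&(h[...,0]<32)&(h[...,1]>110); m[:160]=0;m[192:]=0;m[:,:218]=0;m[:,255:]=0
pts=np.argwhere(m)[:,::-1].astype(np.float32); e=cv2.fitEllipse(cv2.convexHull(pts)); print(e, ray(f,[e[0]],0).round(4))
E
```

```text
xyz [-0.0208, 0.127, 0.2499] rot [-0.1667, -0.0028, -0.0015] dist 0.084 rows>=1.4 TCP [0.3502, -0.01, 0.3671]
((236.14273071289062, 174.50064086914062), (25.987682342529297, 27.61830711364746), 81.19668579101562) [[ 0.6784 -0.0044  0.    ]]
```

>>> step_arm(xyz=[[-0.021,0.127,0.25],[-0.021,0.127,0.25],[-0.021,0.127,0.25],[-0.021,0.127,0.25],[-0.021,0.127,0.25]], rotation=[[-0.167,-0.003,0],[-0.167,-0.003,0],[-0.167,-0.003,0],[-0.167,-0.003,0],[-0.167,-0.003,0]])

```text
clock: 2.7
tcp_pos: [0.3518, -0.0096, 0.368]
orientation: [-1.402, -1.4, 1.075]
contact_force: [-0.1, -0.8, 1.0]
grip_width: 0.0004
```

```bash
python3 - <<'E'
from h import *
st(); plan((0.405,-0.010,0.026),tool_R(180,-15,(0,1,0)),pt=(0,.173,0))
E
```

```text
t 2.70 tcp [0.3518, -0.0096, 0.368] grasp [0.3922, -0.0099, 0.2184] z [-0.966, -0.001, -0.26] y [0.26, -0.002, -0.966] F [-0.1, -0.8, 1.0] w 0.0004 j [-0.45, -0.12, 0.26, 2.4, 0.14, 0.61, 1.28]
xyz [0.0001, 0.5703, 0.1247] rot [0.001, 0.0007, -0.0014] dist 0.175 rows>=2.8 TCP [0.3602, -0.01, 0.1931]
```

>>> step_arm(xyz=[[0,0.3,0.065],[0,0.3,0.065],[0,0.3,0.065]], rotation=[[0,0,0],[0,0,0],[0,0,0]])

```text
clock: 3.08
tcp_pos: [0.3585, -0.0121, 0.3008]
orientation: [-1.437, -1.376, 1.118]
contact_force: [0.5, 0.1, -0.7]
grip_width: -0.0003
```

```bash
python3 - <<'E'
from h import *
st(); plan((0.405,-0.010,0.026),tool_R(180,-15,(0,1,0)),pt=(0,.173,0))
E
```

```text
t 3.08 tcp [0.3585, -0.0121, 0.3008] grasp [0.3982, -0.0202, 0.1512] z [-0.967, -0.011, -0.256] y [0.256, -0.052, -0.965] F [0.5, 0.1, -0.7] w -0.0003 j [0.18, 0.08, -0.37, 2.42, 0.32, 0.42, 1.11]
xyz [0.0261, 0.3477, 0.0862] rot [-0.0016, 0.0073, -0.033] dist 0.108 rows>=1.7 TCP [0.3602, -0.01, 0.1931]
```

```bash
python3 - <<'E'
from h import *
plan((0.413,0.016,0.11),tool_R(150,-10,(.5,.866,0)),pt=(0,.173,0))
E
```

```text
xyz [0.1475, 0.0827, -0.0761] rot [0.0616, 0.3313, 0.0392] dist 0.056 rows>=2.9 TCP [0.387, 0.031, 0.2804]
```

>>> step_arm(xyz=[[0.1475,0.083,-0.076],[0.1475,0.083,-0.076],[0.1475,0.083,-0.076],[0.1475,0.083,-0.076],[0.1475,0.083,-0.076]], rotation=[[0.062,0.331,0.039],[0.062,0.331,0.039],[0.062,0.331,0.039],[0.062,0.331,0.039],[0.062,0.331,0.039]])

```text
clock: 3.7
tcp_pos: [0.3875, 0.031, 0.2803]
orientation: [-1.565, -0.906, 0.761]
contact_force: [1.0, 0.2, -0.2]
grip_width: 0.0001
```

```bash
python3 - <<'E'
from h import *
st(); plan((0.413,0.016,0.028),tool_R(150,-10,(.5,.866,0)),pt=(0,.173,0))
E
```

```text
t 3.70 tcp [0.3875, 0.031, 0.2803] grasp [0.4108, 0.0177, 0.1277] z [-0.854, 0.49, -0.173] y [0.15, -0.086, -0.985] F [1.0, 0.2, -0.2] w 0.0001 j [0.01, 0.19, -0.32, 2.35, 0.38, 0.53, 0.42]
xyz [-0.0009, 0.2689, 0.0487] rot [-0.0002, 0.0016, 0.0003] dist 0.082 rows>=1.3 TCP [0.387, 0.031, 0.1984]
```

>>> step_arm(xyz=[[0,0.269,0.049],[0,0.269,0.049],[0,0.269,0.049]], rotation=[[0,0,0],[0,0,0],[0,0,0]])

```text
clock: 4.08
tcp_pos: [0.3865, 0.0312, 0.1974]
orientation: [-1.563, -0.906, 0.765]
contact_force: [0.1, 0.6, 0.3]
grip_width: 0.0004
```

```bash
python3 - <<'E'
from h import *
st(); plan((0.413,0.016,0.028),tool_R(150,-10,(.5,.866,0)),pt=(0,.173,0))
f,o=snap("scene","pics/s1.png"); im=cv2.imread("pics/s1.png"); cv2.imwrite("pics/s1z.png",cv2.resize(im[120:300,230:430],None,fx=3.5,fy=3.3))
E
```

```text
t 4.08 tcp [0.3865, 0.0312, 0.1974] grasp [0.4094, 0.0178, 0.0447] z [-0.856, 0.488, -0.171] y [0.148, -0.087, -0.985] F [0.1, 0.6, 0.3] w 0.0004 j [-0.13, 0.38, -0.18, 2.4, 0.67, 0.31, 0.12]
xyz [0.0001, -0.003, -0.0022] rot [-0.0015, 0.0036, -0.0009] dist 0.001 rows>=0.0 TCP [0.387, 0.031, 0.1984]
```

View pics/s1z.png

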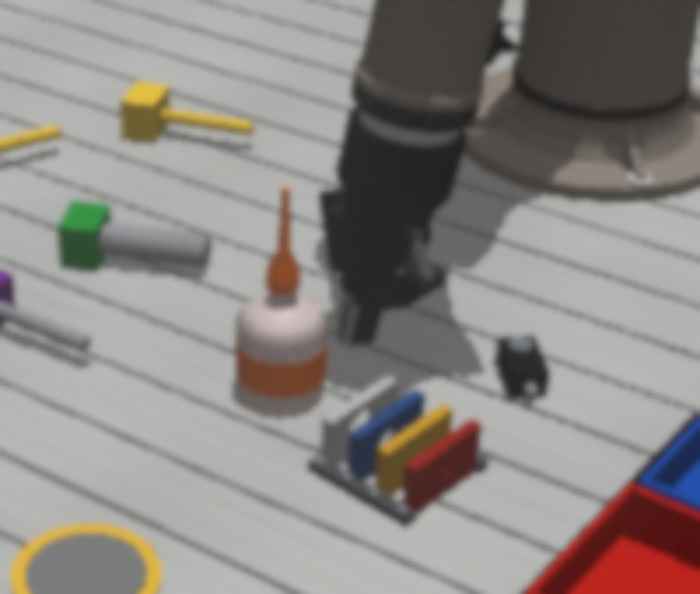

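```bash
python3 - <<'E'
from h import *
plan((0.413+.866*.06,0.016-.5*.06,0.028),tool_R(150,-10,(.5,.866,0)),pt=(0,.173,0))
E
```

```text
xyz [-0.002, 0.0344, -0.1974] rot [-0.0005, 0.003, -0.0] dist 0.060 rows>=1.0 TCP [0.4389, 0.001, 0.1984]
```

>>> step_arm(xyz=[[0,0.004,-0.025],[0,0.009,-0.05],[0,0.013,-0.075],[0,0.017,-0.1],[0,0.022,-0.125],[0,0.026,-0.15],[0,0.03,-0.175],[0,0.034,-0.197],[0,0.034,-0.197]], rotation=[[0,0,0],[0,0,0],[0,0,0],[0,0,0],[0,0,0],[0,0,0],[0,0,0],[0,0,0],[0,0,0]])

```text
clock: 5.25
tcp_pos: [0.4399, 0.0012, 0.1986]
orientation: [-1.565, -0.907, 0.761]
contact_force: [-0.9, 0.2, 0.1]
grip_width: -0.0001
```

```bash
python3 - <<'E'
from h import *
st()
f,o=snap("wrist","pics/w3.png")
f,o=snap("top","pics/t3.png"); im=cv2.imread("pics/t3.png"); cv2.imwrite("pics/t3z.png",cv2.resize(im[140:300,180:340],None,fx=3.7,fy=3.7))
E
```

```text
t 5.25 tcp [0.4399, 0.0012, 0.1986] grasp [0.4633, -0.0122, 0.0459] z [-0.855, 0.489, -0.174] y [0.151, -0.087, -0.985] F [-0.9, 0.2, 0.1] w -0.0001 j [0.01, 0.43, -0.22, 2.29, 0.62, 0.36, 0.28]
```

View pics/t3z.png

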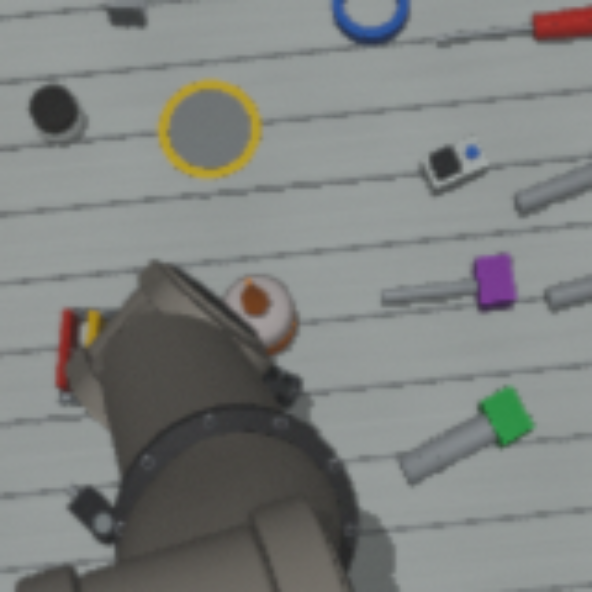

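View pics/w3.png

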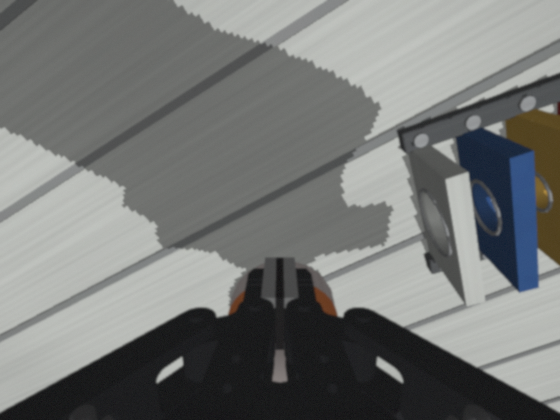

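```bash
python3 - <<'E'
from h import *
f=r.grab_frame("top"); b=ray(f,[(250.8,224.9)],0.062)[0][:2]; print(b)
b=np.array([b,[0.5015,-0.034]]).mean(0)
d=np.array([0.6784,-0.0044])-b; L=np.linalg.norm(d); d/=L; az=np.degrees(np.arctan2(d[1],d[0])); print(b,L,az)
ax=(-d[1],d[0],0); M=tool_R(180+az,-10,ax)
plan((*(b-d*.060),0.028),M,pt=(0,.173,0))
plan((*(b-d*.041),0.028),M,pt=(0,.173,0))
E
```

```text
[ 0.49669758 -0.03812695]
[ 0.49909879 -0.03606348] 0.18207553244628064 10.014824310154436
xyz [-0.2021, 0.0015, -0.0043] rot [-0.0003, -0.4349, -0.0769] dist 0.061 rows>=3.7 TCP [0.4104, -0.0517, 0.1984]
xyz [-0.1616, 0.0099, -0.0523] rot [-0.0003, -0.4349, -0.0769] dist 0.051 rows>=3.7 TCP [0.4291, -0.0484, 0.1984]
```

>>> step_arm(xyz=[[0,-0.012,0.07],[0,-0.012,0.07],[-0.2,0.0015,0.02],[-0.2,0.0015,0.02],[-0.2,0.0015,-0.004],[-0.2,0.0015,-0.004],[-0.202,0.0015,-0.004]], rotation=[[0,0,0],[0,0,0],[0,-0.2,-0.035],[0,-0.3,-0.053],[0,-0.435,-0.077],[0,-0.435,-0.077],[0,-0.435,-0.077]])

```text
clock: 6.28
tcp_pos: [0.4109, -0.0526, 0.1984]
orientation: [-1.239, -1.474, 1.235]
contact_force: [0.5, 0.2, -0.1]
grip_width: 0.0001
```

```bash
python3 - <<'E'
from h import *
st()
f,o=snap("wrist","pics/w4.png")
f=r.grab_frame("top"); h=hsv(f)
cv2.imwrite("pics/t4z.png",cv2.resize(cv2.cvtColor(f["pixels"],cv2.COLOR_RGB2BGR)[180:260,200:300],None,fx=6,fy=6))
E
```

```text
t 6.28 tcp [0.4109, -0.0526, 0.1984] grasp [0.4374, -0.0478, 0.0458] z [-0.97, -0.168, -0.174] y [0.171, 0.031, -0.985] F [0.5, 0.2, -0.1] w 0.0001 j [0.45, 0.44, -0.54, 2.34, 0.68, 0.31, 1.08]
```

View pics/w4.png

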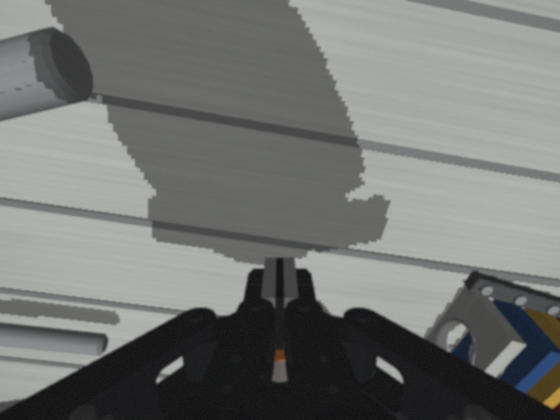

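View pics/t4z.png

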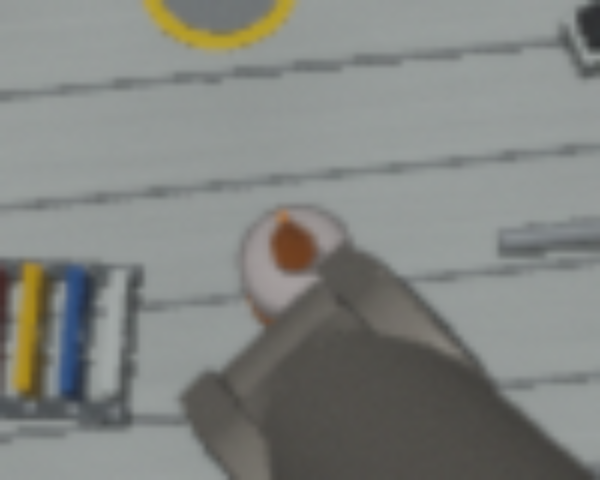

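>>> step_arm(xyz=[[0,0.006,-0.036],[0,0.013,-0.072],[0,0.019,-0.108],[0,0.026,-0.144],[0,0.032,-0.18],[0,0.038,-0.216],[0,0.045,-0.252],[0,0.051,-0.288],[0,0.058,-0.324],[0,0.064,-0.361],[0,0.064,-0.361]], rotation=[[0,0,0],[0,0,0],[0,0,0],[0,0,0],[0,0,0],[0,0,0],[0,0,0],[0,0,0],[0,0,0],[0,0,0],[0,0,0]])

```text
clock: 7.75
tcp_pos: [0.5203, -0.033, 0.1986]
orientation: [-1.241, -1.475, 1.234]
contact_force: [-0.6, 1.4, 0.1]
grip_width: 0.0001
```

```bash
python3 - <<'E'
from h import *
st()
f,o=snap("wrist","pics/w5.png")
f=r.grab_frame("top"); h=hsv(f)
cv2.imwrite("pics/t5z.png",cv2.resize(cv2.cvtColor(f["pixels"],cv2.COLOR_RGB2BGR)[150:250,200:300],None,fx=6,fy=6))
f=r.grab_frame("scene"); h=hsv(f)
cv2.imwrite("pics/s5z.png",cv2.resize(cv2.cvtColor(f["pixels"],cv2.COLOR_RGB2BGR)[150:350,200:400],None,fx=3,fy=3))
E
```

```text
t 7.75 tcp [0.5203, -0.033, 0.1986] grasp [0.5471, -0.0283, 0.046] z [-0.97, -0.168, -0.176] y [0.173, 0.031, -0.984] F [-0.6, 1.4, 0.1] w 0.0001 j [0.4, 0.56, -0.56, 2.1, 0.65, 0.45, 1.11]
```

View pics/t5z.png

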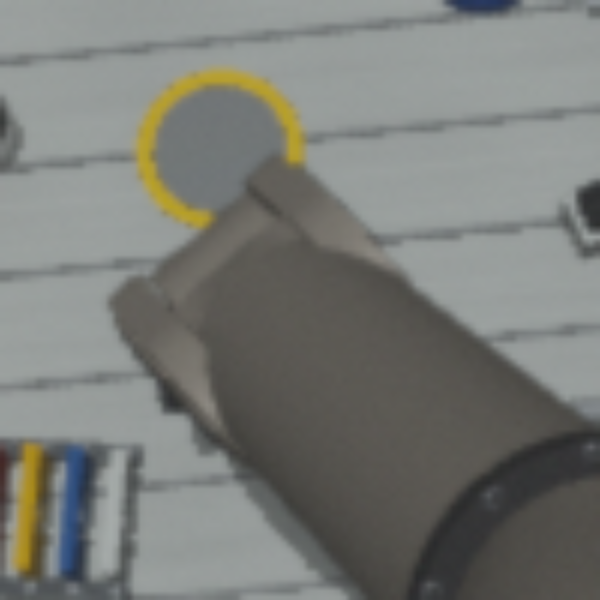

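View pics/s5z.png

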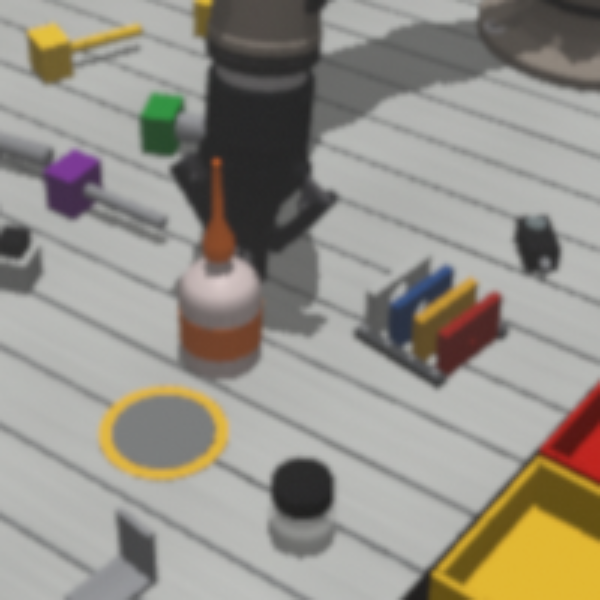

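```bash
python3 - <<'E'
from h import *
f=r.grab_frame("scene"); b=ray(f,[(273.4,267)],0.0)[0][:2]; print(b)
h=hsv(f); m=(h[...,0]>15)&(h[...,0]<32)&(h[...,1]>110); m[:270]=0;m[315:]=0;m[:,:225]=0;m[:,285:]=0
pts=np.argwhere(m)[:,::-1].astype(np.float32); e=cv2.fitEllipse(cv2.convexHull(pts)); print(e[0], ray(f,[e[0]],0).round(4))
E
```

```text
[ 0.59150028 -0.01887623]
(254.13540649414062, 293.7894287109375) [[ 0.6805 -0.0021 -0.    ]]
```

>>> step_arm(xyz=[[0,0.006,-0.036],[0,0.013,-0.072],[0,0.019,-0.108],[0,0.026,-0.144],[0,0.032,-0.18],[0,0.038,-0.216],[0,0.045,-0.252],[0,0.05,-0.28],[0,0.051,-0.289],[0,0.051,-0.289],[0,0.03,-0.2],[0,0.03,-0.15]], rotation=[[0,0,0],[0,0,0],[0,0,0],[0,0,0],[0,0,0],[0,0,0],[0,0,0],[0,0,0],[0,0,0],[0,0,0],[0,0,0],[0,0,0]])

```text
clock: 9.45
tcp_pos: [0.5633, -0.0258, 0.1976]
orientation: [-1.241, -1.473, 1.235]
contact_force: [-0.1, 0.4, 0.5]
grip_width: -0.0001
```

```bash
python3 - <<'E'
from h import *
st()
f=r.grab_frame("scene"); h=hsv(f)
cv2.imwrite("pics/s6z.png",cv2.resize(cv2.cvtColor(f["pixels"],cv2.COLOR_RGB2BGR)[150:350,200:400],None,fx=3,fy=3))
plan((0.55,-0.05,0.28),tool_R(150),pt=(0,.155,0))
E
```

```text
t 9.45 tcp [0.5633, -0.0258, 0.1976] grasp [0.5899, -0.0212, 0.0449] z [-0.97, -0.168, -0.174] y [0.172, 0.03, -0.985] F [-0.1, 0.4, 0.5] w -0.0001 j [0.38, 0.61, -0.56, 2.0, 0.64, 0.5, 1.13]
xyz [-0.0719, -0.7911, -0.0855] rot [0.1054, 0.4411, 0.0379] dist 0.240 rows>=3.8 TCP [0.55, -0.05, 0.435]
```

View pics/s6z.png

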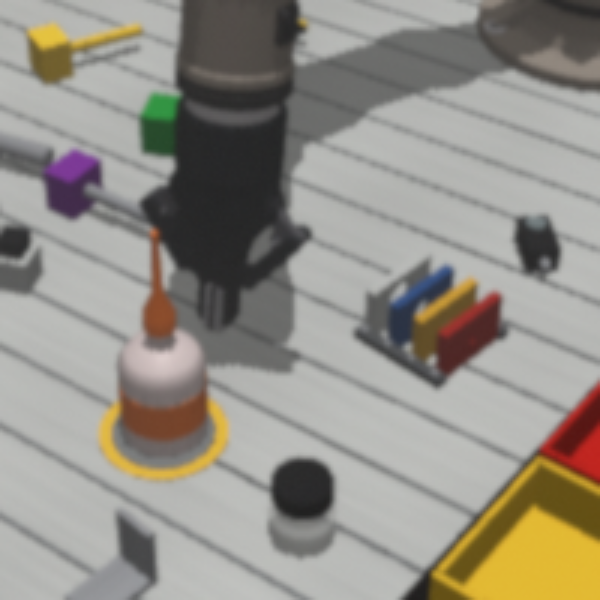

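```bash
python3 - <<'E'
from h import *
plan((0.52,-0.01,0.20),tool_R(130),pt=(0,.155,0))
E
```

```text
xyz [0.0766, -0.5414, 0.035] rot [0.0997, 0.6627, 0.0571] dist 0.164 rows>=5.7 TCP [0.52, -0.01, 0.355]
```

>>> step_arm(xyz=[[0.04,-0.2,0.1],[0.077,-0.541,0.035],[0.077,-0.541,0.035],[0.077,-0.541,0.035],[0.077,-0.541,0.035],[0.077,-0.541,0.035],[0.077,-0.541,0.035],[0.077,-0.541,0.035]], rotation=[[0,0,0],[0.1,0.663,0.057],[0.1,0.663,0.057],[0.1,0.663,0.057],[0.1,0.663,0.057],[0.1,0.663,0.057],[0.1,0.663,0.057],[0.1,0.663,0.057]])

```text
clock: 10.5
tcp_pos: [0.5204, -0.0097, 0.3551]
orientation: [-1.501, -0.548, 0.546]
contact_force: [-0.3, 0.3, -0.3]
grip_width: -0.0002
```

```bash
python3 - <<'E'
from h import *
st()
plan((0.47,0.02,0.145),tool_R(80),pt=(0,.155,0))
E
```

```text
t 10.50 tcp [0.5204, -0.0097, 0.3551] grasp [0.5205, -0.0097, 0.2001] z [-0.643, 0.765, -0.0] y [0.001, 0.0, -1.0] F [-0.3, 0.3, -0.3] w -0.0002 j [0.35, 0.33, -0.55, 1.94, 0.21, 0.92, 0.4]
xyz [-0.065, 0.1835, 0.184] rot [-0.0, 0.5561, 0.0005] dist 0.080 rows>=4.7 TCP [0.47, 0.02, 0.3]
```

>>> step_arm(xyz=[[-0.065,0.18,0.184],[-0.065,0.18,0.184],[-0.065,0.18,0.184],[-0.065,0.18,0.184],[-0.065,0.18,0.184],[-0.065,0.18,0.184],[-0.065,0.18,0.184]], rotation=[[0,0.556,0],[0,0.556,0],[0,0.556,0],[0,0.556,0],[0,0.556,0],[0,0.556,0],[0,0.556,0]])

```text
clock: 11.38
tcp_pos: [0.4701, 0.0201, 0.3011]
orientation: [-1.566, 0.133, -0.135]
contact_force: [0.2, -0.2, -0.4]
grip_width: 0.0002
```

```bash
python3 - <<'E'
from h import *
st()
f,o=snap("wrist","pics/w6.png")
print(proj(f,[(0.48,0.09,.042)],o))
E
```

```text
t 11.38 tcp [0.4701, 0.0201, 0.3011] grasp [0.4703, 0.0201, 0.1461] z [0.17, 0.985, 0.0] y [0.001, 0.0, -1.0] F [0.2, -0.2, -0.4] w 0.0002 j [0.15, 0.31, -0.38, 2.11, 0.17, 0.75, -0.51]
[[275.82725316 114.14238641]]
```

View pics/w6.png

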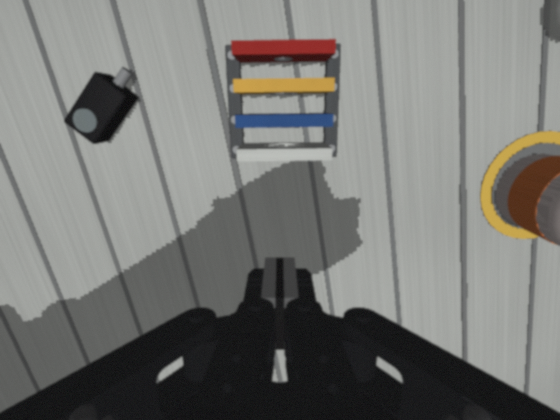

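```bash
python3 - <<'E'
from h import *
f,o=snap("wrist","pics/w7.png"); h=hsv(f)
im=cv2.imread("pics/w7.png"); cv2.imwrite("pics/w7z.png",cv2.resize(im[30:175,210:355],None,fx=4,fy=4,interpolation=cv2.INTER_CUBIC))
sub=np.zeros(h.shape[:2],bool); sub[30:175,215:350]=1
res={}
for nm,m in [("blue",(h[...,0]>100)&(h[...,0]<125)&(h[...,1]>120)&(h[...,2]>110)),("yel",(h[...,0]>15)&(h[...,0]<30)&(h[...,1]>120)&(h[...,2]>150)),("red",((h[...,0]<5)|(h[...,0]>174))&(h[...,1]>150)&(h[...,2]>130)),("wht",(h[...,1]<30)&(h[...,2]>190)&(np.arange(420)[:,None]>140)&(np.arange(420)[:,None]<165)&(np.arange(560)[None]>233)&(np.arange(560)[None]<338))]:
    pts=np.argwhere(m&sub)[:,::-1].astype(np.float32)
    rc=cv2.minAreaRect(pts); bx=cv2.boxPoints(rc)
    w=ray(f,bx,.042,o)[:,:2]; rw=cv2.minAreaRect(w.astype(np.float32)*1000)
    c=ray(f,[np.median(pts,0)],.042,o)[0]; c2=ray(f,[rc[0]],.042,o)[0]
    print(nm,len(pts),np.round(rc,1) if 0 else (np.round(rc[0],1),np.round(rc[1],1),round(rc[2],2)),c.round(4),c2.round(4),np.round(rw[1],1),round(rw[2],2))
E
```

```text
blue 1094 (array([283.9, 120.3]), array([12.1, 96. ]), 89.17) [0.4843 0.0855 0.042 ] [0.4845 0.0852 0.042 ] [ 7.6 63. ] 81.01
yel 1293 (array([283.6,  84.7]), array([ 13. , 101.1]), 89.06) [0.4875 0.1067 0.042 ] [0.4879 0.1068 0.042 ] [ 7.7 64.3] 81.09
red 1259 (array([283. ,  46.5]), array([ 12.6, 102.1]), 89.09) [0.4912 0.1283 0.042 ] [0.4912 0.1286 0.042 ] [ 7.1 63. ] 81.04
wht 45 (array([275. , 155.5]), array([70.,  3.]), 0.0) [0.4722 0.0645 0.042 ] [0.4748 0.0637 0.042 ] [ 2.  47.1] 80.2
```

View pics/w7z.png

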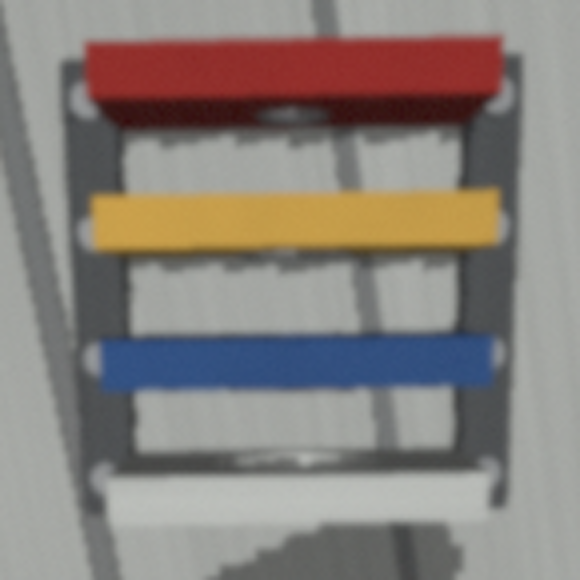

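```bash
python3 - <<'E'
from h import *
plan((0.535,-0.165,0.165),tool_R(95),pt=(0,.155,0))
plan((0.60,-0.349,0.165),tool_R(110),pt=(0,.155,0))
E
```

```text
xyz [0.3191, -0.0632, -0.5703] rot [-0.0002, -0.1652, 0.0006] dist 0.197 rows>=3.2 TCP [0.535, -0.165, 0.32]
xyz [0.6376, -0.0632, -1.1375] rot [-0.0001, -0.3318, 0.0006] dist 0.392 rows>=6.3 TCP [0.6, -0.349, 0.32]
```

>>> step_arm(xyz=[[0.55,-0.06,-0.98],[0.55,-0.06,-0.98],[0.55,-0.06,-0.98],[0.55,-0.06,-0.98],[0.55,-0.06,-0.98],[0.55,-0.06,-0.98],[0.55,-0.06,-0.98]], rotation=[[0,-0.33,0],[0,-0.33,0],[0,-0.33,0],[0,-0.33,0],[0,-0.33,0],[0,-0.33,0],[0,-0.33,0]], grip=0)

```text
clock: 12.35
tcp_pos: [0.5819, -0.3019, 0.3186]
orientation: [-1.555, -0.269, 0.268]
contact_force: [-0.3, 0.8, 0.6]
grip_width: 0.0857
```

```bash
python3 - <<'E'
from h import *
st()
f,o=snap("wrist","pics/w8.png")
E
```

```text
t 12.35 tcp [0.5819, -0.3019, 0.3186] grasp [0.582, -0.302, 0.1636] z [-0.335, 0.942, -0.001] y [0.001, -0.001, -1.0] F [-0.3, 0.8, 0.6] w 0.0857 j [0.64, 0.56, -0.35, 1.66, 0.23, 0.96, 0.54]
```

View pics/w8.png

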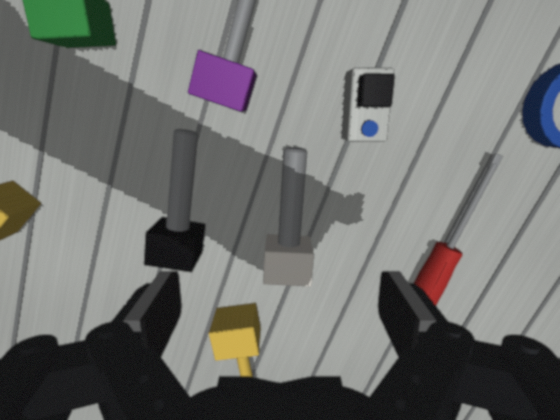

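```bash
cat >> h.py <<'E'
def plug(f,o,axis_px,zs,head_px=None,zh=0.04):
    """axis_px: two pixels on the spigot's top line (near head, at tip end); zs: height of that line"""
    P=ray(f,axis_px,zs,o); d=P[1,:2]-P[0,:2]; az=np.degrees(np.arctan2(d[1],d[0])); u=d/np.linalg.norm(d)
    tip=P[1,:2]; print("tip",tip.round(4),"az %.2f"%az,"head from tip",(tip-0.095*u).round(4))
    if head_px is not None:
        H=ray(f,head_px,zh,o)[:,:2]; c=H.mean(0)
        print("head top centre",c.round(4),"off-axis %.4f"%(np.cross(u,c-tip)),"tip-head %.4f"%(u@(tip-c)))
        if len(H)==4: print("sides",[round(float(np.linalg.norm(H[i]-H[(i+1)%4])),4) for i in range(4)])
E
python3 - <<'E'
from h import *
im=cv2.imread("pics/w8.png"); cv2.imwrite("pics/w8z.png",cv2.resize(im[135:295,230:350],None,fx=5,fy=5,interpolation=cv2.INTER_CUBIC)[:, :600])
E
```

```text
(no output)
```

View pics/w8z.png

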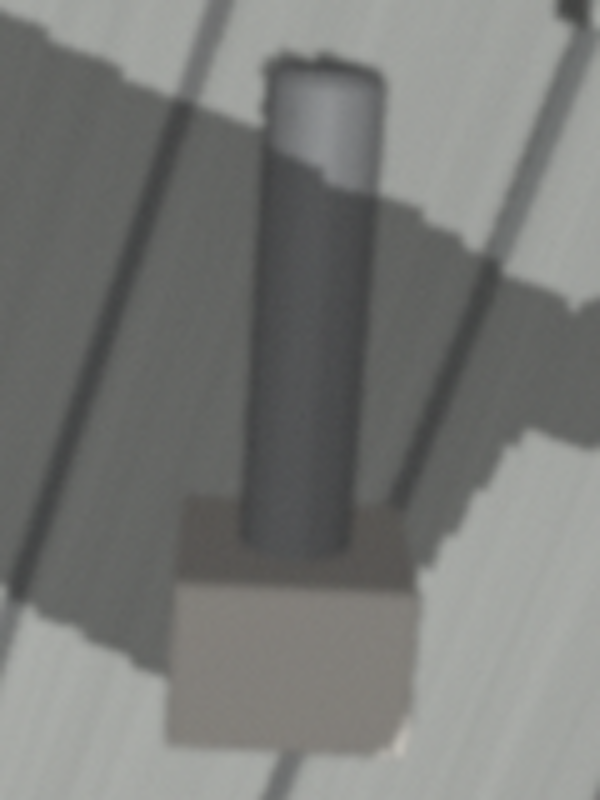

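```bash
python3 - <<'E'
from h import *
f=r.grab_frame("wrist"); o=r.get_obs()
plug(f,o,[(289.4,244),(295.4,149)],0.02,[(265.6,251.6),(313.6,253),(311.6,286),(263.2,284)])
E
```

```text
tip [ 0.5792 -0.2521] az 107.06 head from tip [ 0.6071 -0.3429]
head top centre [ 0.6062 -0.342 ] off-axis 0.0005 tip-head 0.0939
sides [0.0383, 0.0295, 0.0398, 0.029]
```

```bash
python3 - <<'E'
from h import *
plan((0.6065,-0.3425,0.08),tool_R(107.0))
plan((0.6065,-0.3425,0.025),tool_R(107.0))
E
```

```text
xyz [0.0256, 0.2784, -0.169] rot [-0.0008, 0.032, 0.0005] dist 0.098 rows>=1.6 TCP [0.6065, -0.3425, 0.235]
xyz [0.0255, 0.4618, -0.1692] rot [-0.0008, 0.032, 0.0005] dist 0.148 rows>=2.4 TCP [0.6065, -0.3425, 0.18]
```

>>> step_arm(xyz=[[0.025,0.2,-0.169],[0.025,0.278,-0.169],[0.025,0.278,-0.169],[0.025,0.38,-0.169],[0.025,0.462,-0.169],[0.025,0.462,-0.169],[0.025,0.462,-0.169]], rotation=[[0,0.032,0],[0,0.032,0],[0,0.032,0],[0,0.032,0],[0,0.032,0],[0,0.032,0],[0,0.032,0]], grip=0.2)

```text
clock: 13.32
tcp_pos: [0.6069, -0.3422, 0.1811]
orientation: [-1.557, -0.235, 0.232]
contact_force: [0.7, 0.7, 1.1]
grip_width: 0.0686
```

```bash
python3 - <<'E'
from h import *
st(); plan((0.6065,-0.3425,0.025),tool_R(107.0))
f,o=snap("wrist","pics/w9.png")
E
```

```text
t 13.32 tcp [0.6069, -0.3422, 0.1811] grasp [0.6071, -0.3421, 0.0261] z [-0.293, 0.956, 0.001] y [0.002, 0.001, -1.0] F [0.7, 0.7, 1.1] w 0.0686 j [0.62, 0.78, -0.29, 1.62, 0.29, 0.79, 0.5]
xyz [-0.0014, 0.0038, -0.0005] rot [-0.0003, 0.0003, 0.0012] dist 0.001 rows>=0.0 TCP [0.6065, -0.3425, 0.18]
```

View pics/w9.png

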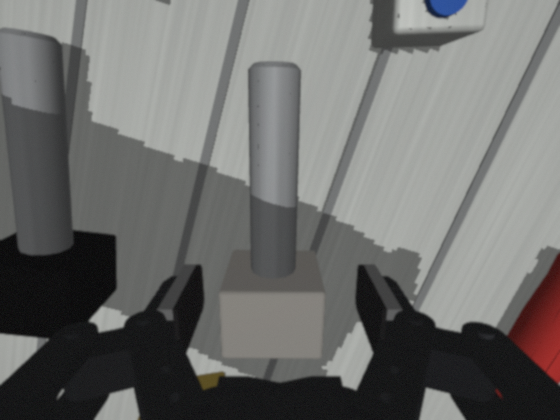

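```bash
python3 - <<'E'
from h import *
f=r.grab_frame("wrist"); o=r.get_obs()
plug(f,o,[(272.5,262),(274.5,68)],0.02,[(222,291),(323,291),(321,357),(220,357)])
E
```

```text
tip [ 0.5797 -0.2582] az 106.16 head from tip [ 0.6062 -0.3495]
head top centre [ 0.6058 -0.3476] off-axis -0.0001 tip-head 0.0931
sides [0.0374, 0.0295, 0.04, 0.0296]
```

```bash
cat >> h.py <<'E'
import pickle
def snap(name,fn,scale=1):
    o=r.get_obs(); f=r.grab_frame(name)
    cv2.imwrite(fn,cv2.cvtColor(f["pixels"],cv2.COLOR_RGB2BGR)); pickle.dump((f,o),open(fn[:-4]+".pkl","wb")); return f,o
def load(fn): return pickle.load(open(fn,"rb"))
def zoom(src,dst,r0,r1,c0,c1,s):
    im=cv2.imread(src)[r0:r1,c0:c1]; cv2.imwrite(dst,cv2.resize(im,None,fx=s,fy=s,interpolation=cv2.INTER_CUBIC))
E
python3 - <<'E'
from h import *
plan((0.606,-0.3485,0.024),tool_R(106.3))
E
```

```text
xyz [-0.0089, 0.0082, -0.018] rot [0.0001, 0.0078, 0.0015] dist 0.006 rows>=0.1 TCP [0.606, -0.3485, 0.179]
```

Adjust, then close (grip 60 N) and lift.

>>> step_arm(xyz=[[-0.009,0.008,-0.018],[-0.009,0.008,-0.018],[-0.009,0.008,-0.018]], rotation=[[0,0.008,0.001],[0,0.008,0.001],[0,0.008,0.001]])

```text
clock: 13.8
tcp_pos: [0.6059, -0.3488, 0.1792]
orientation: [-1.559, -0.224, 0.222]
contact_force: [-0.3, -0.1, 0.2]
grip_width: 0.0684
```

>>> step_arm(xyz=[[0,0,0],[0,0,0],[0,0,0],[0,0,0],[0,0,0]], rotation=[[0,0,0],[0,0,0],[0,0,0],[0,0,0],[0,0,0]], grip=1, force=70)

```text
clock: 14.42
tcp_pos: [0.6061, -0.3487, 0.1794]
orientation: [-1.56, -0.224, 0.222]
contact_force: [0.5, 0.6, 2.3]
grip_width: 0.0392
```

```bash
python3 - <<'E'
from h import *
st(); f,o=snap("wrist","pics/w10.png")
E
```

```text
t 14.43 tcp [0.6061, -0.3487, 0.1794] grasp [0.6063, -0.3487, 0.0244] z [-0.28, 0.96, -0.0] y [0.001, -0.0, -1.0] F [0.5, 0.6, 2.3] w 0.0392 j [0.63, 0.78, -0.29, 1.61, 0.28, 0.79, 0.5]
```

View pics/w10.png

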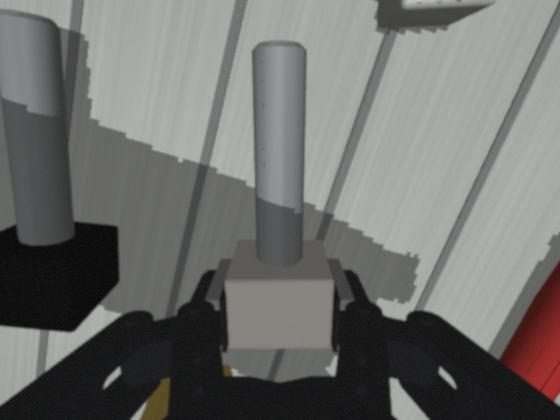

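```bash
cat >> h.py <<'E'
E0=np.array([0.4805,0.0594]); GAZ=81.1; GU=np.array([np.cos(np.radians(GAZ)),np.sin(np.radians(GAZ))]); GV=np.array([-GU[1],GU[0]])
def tipcheck(f,o,px,z):
    P=ray(f,px,z,o); M=R.from_rotvec(o['orientation']).as_matrix()
    print("tool coords",((P-np.array(o['tcp_pos']))@M).round(4).tolist())
    print("gauge coords",[( round(float((p[:2]-E0)@GU),4),round(float((p[:2]-E0)@GV),4)) for p in P])
def gpose(xt,z,yoff=0,tz=0.095,tx=0.0,daz=0.0):
    """grasp point world for tip at gauge x = xt; tip at tool z=tz, tool x=tx"""
    h=E0+GU*(xt-tz)+GV*(yoff+tx)   # tool x = -GV when tool z=GU
    return (h[0],h[1],z)
E
python3 - <<'E'
from h import *
f,o=load("pics/w10.pkl")
tipcheck(f,o,[(279.5,45),(279.2,262)],.02)
plan((0.6063,-0.3487,0.12),tool_R(106.3))
E
```

```text
tool coords [[0.0, 0.1593, 0.0958], [-0.0, 0.1594, 0.0134]]
gauge coords [(-0.297, -0.1467), (-0.3716, -0.1817)]
xyz [0.001, -0.3188, -0.0004] rot [0.0003, -0.0004, 0.0008] dist 0.096 rows>=1.5 TCP [0.6063, -0.3487, 0.275]
```

>>> step_arm(xyz=[[0,-0.15,0],[0,-0.319,0],[0,-0.319,0],[0,-0.319,0]], rotation=[[0,0,0],[0,0,0],[0,0,0],[0,0,0]])

```text
clock: 14.98
tcp_pos: [0.6053, -0.3486, 0.2741]
orientation: [-1.559, -0.223, 0.223]
contact_force: [-0.9, 0.2, -1.8]
grip_width: 0.0392
```

```bash
python3 - <<'E'
from h import *
st(); f,o=snap("wrist","pics/w11.png")
p=gpose(-0.03,0.12); print(p); plan(p,tool_R(GAZ))
E
```

```text
t 14.97 tcp [0.6053, -0.3486, 0.2741] grasp [0.6052, -0.3485, 0.1191] z [-0.28, 0.96, 0.0] y [-0.0, 0.0, -1.0] F [-0.9, 0.2, -1.8] w 0.0392 j [0.65, 0.66, -0.32, 1.58, 0.24, 0.94, 0.53]
(np.float64(0.46116120171256647), np.float64(-0.06409498322117363), 0.12)
xyz [-0.195, -0.0039, 1.0444] rot [-0.0008, 0.2796, -0.0009] dist 0.319 rows>=5.1 TCP [0.4612, -0.0641, 0.275]
```

View pics/w11.png

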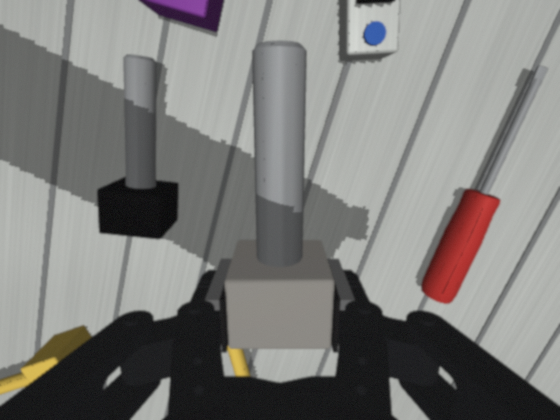

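>>> step_arm(xyz=[[-0.05,0,0.2],[-0.095,0,0.4],[-0.14,0,0.6],[-0.16,0,0.8],[-0.187,0,1],[-0.187,0,1],[-0.187,0,1],[-0.187,0,1]], rotation=[[0,0.06,0],[0,0.12,0],[0,0.18,0],[0,0.24,0],[0,0.28,0],[0,0.28,0],[0,0.28,0],[0,0.28,0]])

```text
clock: 16.02
tcp_pos: [0.4675, -0.0775, 0.2733]
orientation: [-1.567, 0.126, -0.122]
contact_force: [-0.5, 0.2, -1.9]
grip_width: 0.0392
```

```bash
python3 - <<'E'
from h import *
st(); plan(gpose(-0.03,0.12),tool_R(GAZ));plan(gpose(-0.025,0.0255),tool_R(GAZ))
E
```

```text
t 16.02 tcp [0.4675, -0.0775, 0.2733] grasp [0.4671, -0.0774, 0.1183] z [0.157, 0.988, 0.001] y [-0.002, 0.001, -1.0] F [-0.5, 0.2, -1.9] w 0.0392 j [0.29, 0.35, -0.3, 2.12, 0.16, 0.69, -0.28]
xyz [-0.0278, -0.0056, 0.041] rot [-0.0004, -0.0017, -0.0015] dist 0.015 rows>=0.2 TCP [0.4612, -0.0641, 0.275]
xyz [-0.0271, 0.3094, 0.0574] rot [-0.0004, -0.0017, -0.0015] dist 0.095 rows>=1.5 TCP [0.4619, -0.0592, 0.1805]
```

>>> step_arm(xyz=[[-0.027,0.0,0.055],[-0.027,0.0,0.057],[-0.027,0.1,0.057],[-0.027,0.2,0.057],[-0.027,0.28,0.057],[-0.027,0.309,0.057],[-0.027,0.309,0.057]], rotation=[[0,-0.001,-0.001],[0,-0.001,-0.001],[0,-0.001,-0.001],[0,-0.001,-0.001],[0,-0.001,-0.001],[0,-0.001,-0.001],[0,-0.001,-0.001]])

```text
clock: 16.9
tcp_pos: [0.4622, -0.0592, 0.1806]
orientation: [-1.567, 0.123, -0.122]
contact_force: [0.0, 0.3, -0.6]
grip_width: 0.0389
```

```bash
python3 - <<'E'
from h import *
st(); plan(gpose(-0.025,0.0255),tool_R(GAZ))
f,o=snap("wrist","pics/w12.png")
f,o=snap("scene","pics/s12.png"); zoom("pics/s12.png","pics/s12z.png",170,290,240,400,5)
E
```

```text
t 16.90 tcp [0.4622, -0.0592, 0.1806] grasp [0.4621, -0.0591, 0.0256] z [0.156, 0.988, 0.001] y [-0.001, 0.001, -1.0] F [0.0, 0.3, -0.6] w 0.0389 j [0.19, 0.51, -0.24, 2.19, 0.26, 0.47, -0.41]
xyz [-0.0009, 0.0004, 0.0001] rot [-0.0004, -0.0006, -0.0006] dist 0.000 rows>=0.0 TCP [0.4619, -0.0592, 0.1805]
```

View pics/w12.png

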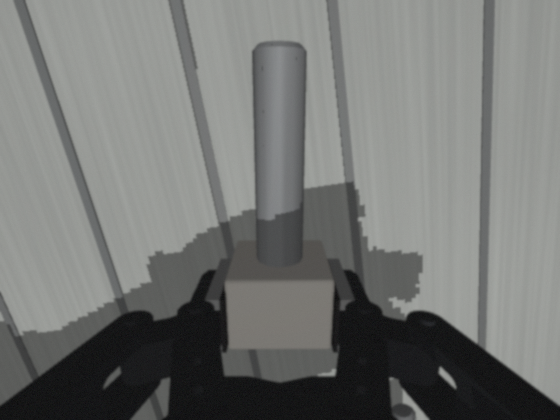

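View pics/s12z.png

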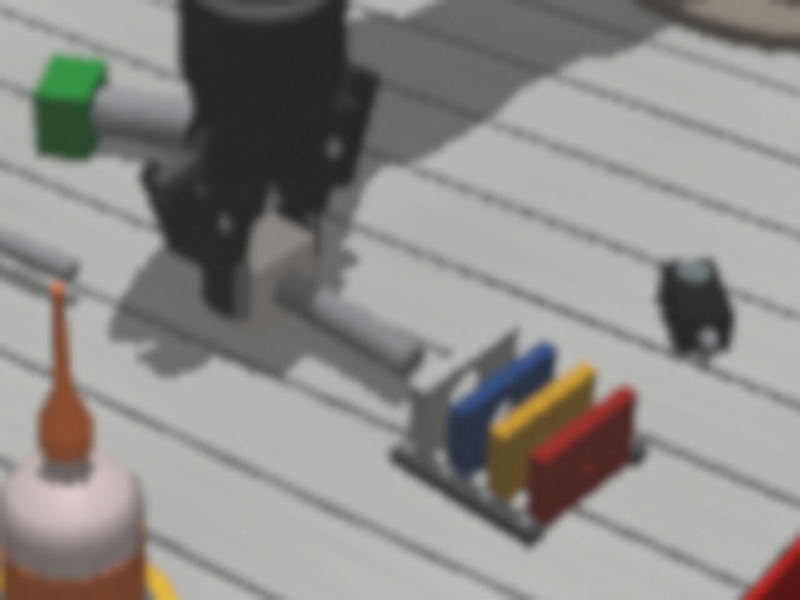

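>>> step_arm(xyz=[[-0.001,0,0.027],[-0.001,0,0.053],[-0.001,0,0.08],[-0.001,0,0.1],[-0.001,0,0.12],[-0.001,0,0.12]], rotation=[[0,0,0],[0,0,0],[0,0,0],[0,0,0],[0,0,0],[0,0,0]])

```text
clock: 17.75
tcp_pos: [0.4678, -0.0231, 0.1812]
orientation: [-1.567, 0.122, -0.122]
contact_force: [0.6, -0.5, -1.6]
grip_width: 0.0395
```

```bash
python3 - <<'E'
from h import *
st(); plan(gpose(0.010,0.0255),tool_R(GAZ))
f,o=snap("wrist","pics/w13.png")
f,o=snap("scene","pics/s13.png"); zoom("pics/s13.png","pics/s13z.png",170,290,240,400,5)
E
```

```text
t 17.75 tcp [0.4678, -0.0231, 0.1812] grasp [0.4678, -0.023, 0.0262] z [0.155, 0.988, 0.001] y [0.0, 0.001, -1.0] F [0.6, -0.5, -1.6] w 0.0395 j [0.12, 0.51, -0.24, 2.18, 0.26, 0.47, -0.48]
xyz [-0.0006, 0.0022, -0.005] rot [-0.0006, -0.0001, 0.0002] dist 0.002 rows>=0.0 TCP [0.4673, -0.0246, 0.1805]
```

View pics/w13.png

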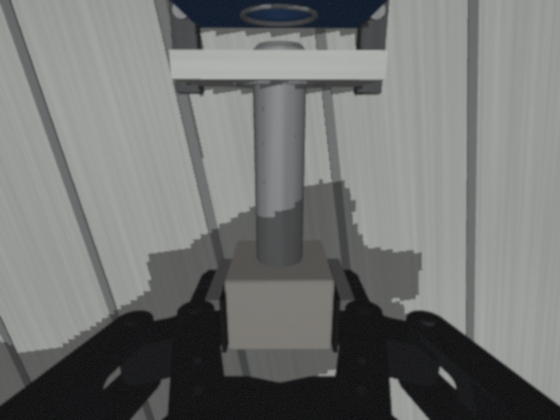

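>>> step_arm(xyz=[[-0.001,0.002,0.027],[-0.001,0.002,0.053],[-0.001,0.002,0.08],[-0.001,0.002,0.095],[-0.001,0.002,0.103],[-0.001,0.002,0.107]], rotation=[[0,0,0],[0,0,0],[0,0,0],[0,0,0],[0,0,0],[0,0,0]])

```text
clock: 18.6
tcp_pos: [0.4723, 0.008, 0.1805]
orientation: [-1.567, 0.123, -0.123]
contact_force: [-0.1, -0.1, -2.4]
grip_width: 0.0391
```

```bash
python3 - <<'E'
from h import *
st(); plan(gpose(0.044,0.0255),tool_R(GAZ))
f,o=snap("wrist","pics/w14.png")
E
```

```text
t 18.60 tcp [0.4723, 0.008, 0.1805] grasp [0.4723, 0.008, 0.0255] z [0.156, 0.988, 0.0] y [0.0, 0.0, -1.0] F [-0.1, -0.1, -2.4] w 0.0391 j [0.05, 0.52, -0.24, 2.17, 0.26, 0.48, -0.54]
xyz [0.0005, 0.0001, 0.0036] rot [-0.0002, -0.0007, 0.0] dist 0.001 rows>=0.0 TCP [0.4726, 0.009, 0.1805]
```

View pics/w14.png

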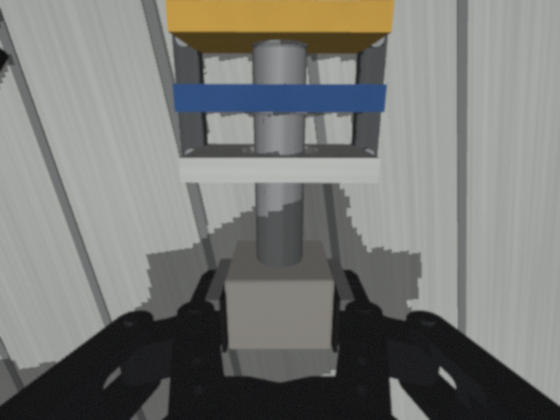

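>>> step_arm(xyz=[[0,0,0.003],[0,0,0.006],[0,0,0.006]], rotation=[[0,0,0],[0,0,0],[0,0,0]])

```text
clock: 19.02
tcp_pos: [0.4724, 0.0087, 0.1805]
orientation: [-1.568, 0.125, -0.124]
contact_force: [-1.4, -5.2, 0.1]
grip_width: 0.0394
```

>>> step_arm(xyz=[[0,0,0.003],[0,0,0.004],[0,0,0.004],[0,0,0.004]], rotation=[[0,0,0],[0,0,0],[0,0,0],[0,0,0]])

```text
clock: 19.52
tcp_pos: [0.4724, 0.009, 0.1804]
orientation: [-1.569, 0.126, -0.124]
contact_force: [-0.2, -6.2, 0.5]
grip_width: 0.0391
```

```bash
python3 - <<'E'
from h import *
st(); plan(gpose(-0.03,0.026),tool_R(GAZ)); plan(gpose(-0.03,0.13),tool_R(GAZ))
f,o=snap("wrist","pics/w15.png"); tipcheck(f,o,[(279.5,45)],.02)
E
```

```text
t 19.52 tcp [0.4724, 0.009, 0.1804] grasp [0.4722, 0.0086, 0.0254] z [0.158, 0.987, -0.002] y [-0.001, -0.002, -1.0] F [-0.2, -6.2, 0.5] w 0.0391 j [0.04, 0.52, -0.23, 2.17, 0.26, 0.48, -0.55]
xyz [0.0016, -0.0013, -0.2464] rot [0.0015, -0.0024, -0.0007] dist 0.074 rows>=1.2 TCP [0.4612, -0.0641, 0.181]
xyz [0.0013, -0.3479, -0.2472] rot [0.0015, -0.0024, -0.0007] dist 0.128 rows>=2.0 TCP [0.4612, -0.0641, 0.285]
tool coords [[-0.0, 0.1602, 0.0959]]
gauge coords [(0.0444, 0.0001)]
```

View pics/w15.png

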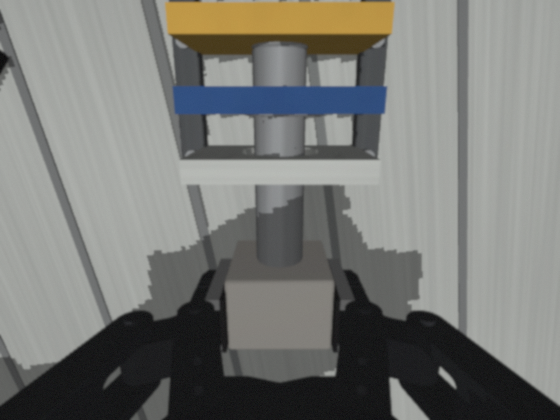

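>>> step_arm(xyz=[[0.001,0,-0.06],[0.001,-0.001,-0.12],[0.001,-0.001,-0.19],[0.001,-0.001,-0.246],[0.001,-0.001,-0.246],[0.001,-0.18,-0.247],[0.001,-0.348,-0.247],[0.001,-0.348,-0.247]], rotation=[[0,0,0],[0,0,0],[0,0,0],[0,0,0],[0,0,0],[0,0,0],[0,0,0],[0,0,0]])

```text
clock: 20.58
tcp_pos: [0.4629, -0.0629, 0.2885]
orientation: [-1.569, 0.119, -0.129]
contact_force: [0.7, -0.3, -1.4]
grip_width: 0.0391
```

```bash
python3 - <<'E'
from h import *
st()
f,o=snap("wrist","pics/w16.png")
f=r.grab_frame("top")
for nm,z in [("Y",[(63,110),(300,103),(297,253),(57,255)]),("R",[(60,260),(303,252),(300,403),(53,405)]),("B",[(50,411),(297,400),(297,560),(45,565)])]:
    px=[(90+a/4,140+b/3.7) for a,b in z]; W=ray(f,px,.045)[:,:2]
    e=W[0]-W[1]; g=W[3]-W[2]
    print(nm,W.mean(0).round(4),[round(float(np.linalg.norm(W[i]-W[(i+1)%4])),3) for i in range(4)],np.degrees(np.arctan2(e[1],e[0])).round(1),np.degrees(np.arctan2(g[1],g[0])).round(1))
E
```

```text
t 20.57 tcp [0.4629, -0.0629, 0.2885] grasp [0.4639, -0.0632, 0.1335] z [0.157, 0.988, -0.001] y [0.007, -0.002, -1.0] F [0.7, -0.3, -1.4] w 0.0391 j [0.28, 0.32, -0.32, 2.13, 0.16, 0.71, -0.31]
Y [0.6514 0.3071] [0.184, 0.13, 0.183, 0.125] 85.9 84.5
R [0.5244 0.3117] [0.185, 0.125, 0.184, 0.12] 86.1 84.5
B [0.3996 0.3211] [0.184, 0.128, 0.184, 0.123] 86.8 85.2
```

View pics/w16.png

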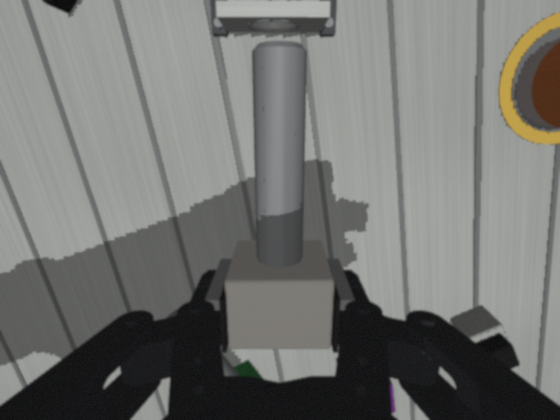

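```bash
cat >> h.py <<'E'
BAZ=85.5; BC={'Y':np.array([.6514,.3071]),'R':np.array([.5244,.3117]),'B':np.array([.3996,.3211])}
BA=np.array([np.cos(np.radians(BAZ)),np.sin(np.radians(BAZ))]); BB=np.array([BA[1],-BA[0]])
def bpose(k,a,b,z): p=BC[k]+BA*a+BB*b; return (p[0],p[1],z)
E
python3 - <<'E'
from h import *
p=bpose('Y',-.057,.015,.14); print(p); plan(p,tool_R(BAZ))
E
```

```text
(np.float64(0.6618815915495098), np.float64(0.24909882554129403), 0.14)
xyz [0.497, -0.0351, 1.1335] rot [0.0013, -0.0506, -0.0] dist 0.371 rows>=5.9 TCP [0.6619, 0.2491, 0.295]
```

>>> step_arm(xyz=[[0.05,-0.03,0.17],[0.14,-0.03,0.34],[0.22,-0.03,0.51],[0.3,-0.03,0.68],[0.37,-0.03,0.85],[0.44,-0.03,1],[0.44,-0.03,1],[0.44,-0.03,1]], rotation=[[0.001,-0.05,0],[0.001,-0.05,0],[0.001,-0.05,0],[0.001,-0.05,0],[0.001,-0.05,0],[0.001,-0.05,0],[0.001,-0.05,0],[0.001,-0.05,0]])

```text
clock: 21.68
tcp_pos: [0.6378, 0.2122, 0.2911]
orientation: [-1.572, 0.065, -0.059]
contact_force: [-0.2, -1.1, -1.7]
grip_width: 0.0393
```

```bash
python3 - <<'E'
from h import *
st()
f,o=snap("wrist","pics/w17.png")
plan(bpose('Y',-.057,.015,.14),tool_R(BAZ))
E
```

```text
t 21.68 tcp [0.6378, 0.2122, 0.2911] grasp [0.6372, 0.2119, 0.1361] z [0.079, 0.997, -0.003] y [-0.004, -0.002, -1.0] F [-0.2, -1.1, -1.7] w 0.0393 j [-0.17, 0.61, -0.35, 1.64, 0.25, 0.94, -0.69]
xyz [0.0695, -0.0118, 0.1317] rot [0.0017, -0.0008, -0.0019] dist 0.045 rows>=0.7 TCP [0.6619, 0.2491, 0.295]
```

View pics/w17.png

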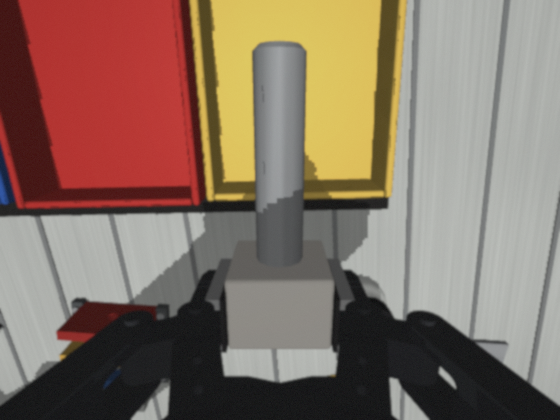

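```bash
python3 - <<'E'
from h import *
f,o=load("pics/w17.pkl")
W=ray(f,[(206,203),(387,199),(190,0),(408,0)],.045,o)[:,:2]; print(W.round(4))
for w in W: print("bin coords (a,b)",((w-BC['Y'])@BA).round(4),((w-BC['Y'])@BB).round(4))
E
```

```text
[[0.5895 0.2296]
 [0.7088 0.2232]
 [0.5974 0.3472]
 [0.7185 0.3376]]
bin coords (a,b) -0.0821 -0.0556
bin coords (a,b) -0.0792 0.0638
bin coords (a,b) 0.0358 -0.057
bin coords (a,b) 0.0357 0.0645
```

```bash
sed -i "s/BC={'Y':np.array(\[.6514,.3071\])/BC={'Y':np.array([.656,.3138])/; s/BAZ=85.5/BAZ=86.0/" h.py; grep -n "BAZ=" h.py; python3 - <<'E'
from h import *
st()
plan(bpose('Y',-.057,.015,.10),tool_R(BAZ))
plan(bpose('Y',-.057,.015,.032),tool_R(BAZ))
E
```

```text
64:BAZ=86.0; BC={'Y':np.array([.656,.3138]),'R':np.array([.5244,.3117]),'B':np.array([.3996,.3211])}
t 21.73 tcp [0.6379, 0.2114, 0.2916] grasp [0.6374, 0.211, 0.1366] z [0.08, 0.997, -0.003] y [-0.003, -0.002, -1.0] F [-0.0, -0.7, -1.2] w 0.0391 j [-0.17, 0.61, -0.35, 1.64, 0.25, 0.94, -0.69]
xyz [0.0851, 0.1214, 0.156] rot [0.0017, -0.0064, -0.0019] dist 0.065 rows>=1.0 TCP [0.667, 0.2559, 0.255]
xyz [0.0857, 0.3481, 0.1566] rot [0.0017, -0.0064, -0.0019] dist 0.117 rows>=1.9 TCP [0.667, 0.2559, 0.187]
```

>>> step_arm(xyz=[[0.085,-0.0,0.156],[0.085,0.0,0.156],[0.085,0.1,0.156],[0.085,0.2,0.156],[0.085,0.2,0.156]], rotation=[[0.002,-0.006,-0.002],[0.002,-0.006,-0.002],[0.002,-0.006,-0.002],[0.002,-0.006,-0.002],[0.002,-0.006,-0.002]])

```text
clock: 22.35
tcp_pos: [0.6655, 0.2534, 0.2284]
orientation: [-1.574, 0.061, -0.052]
contact_force: [0.5, 0.3, -1.4]
grip_width: 0.0391
```

```bash
python3 - <<'E'
from h import *
st()
f,o=snap("wrist","pics/w18.png")
f,o=snap("scene","pics/s18.png");zoom("pics/s18.png","pics/s18z.png",230,420,330,530,3.9)
plan(bpose('Y',-.057,.015,.032),tool_R(BAZ))
E
```

```text
t 22.35 tcp [0.6655, 0.2534, 0.2284] grasp [0.6647, 0.2529, 0.0734] z [0.072, 0.997, -0.004] y [-0.006, -0.003, -1.0] F [0.5, 0.3, -1.4] w 0.0391 j [-0.24, 0.74, -0.33, 1.56, 0.28, 0.89, -0.73]
xyz [-0.0005, 0.1499, 0.0035] rot [-0.0, -0.0011, 0.0002] dist 0.045 rows>=0.7 TCP [0.667, 0.2559, 0.187]
```

View pics/w18.png

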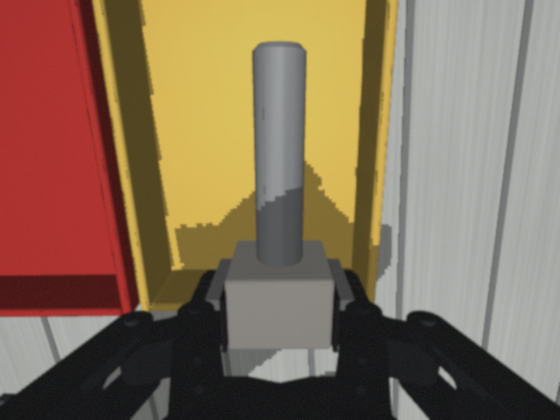

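View pics/s18z.png

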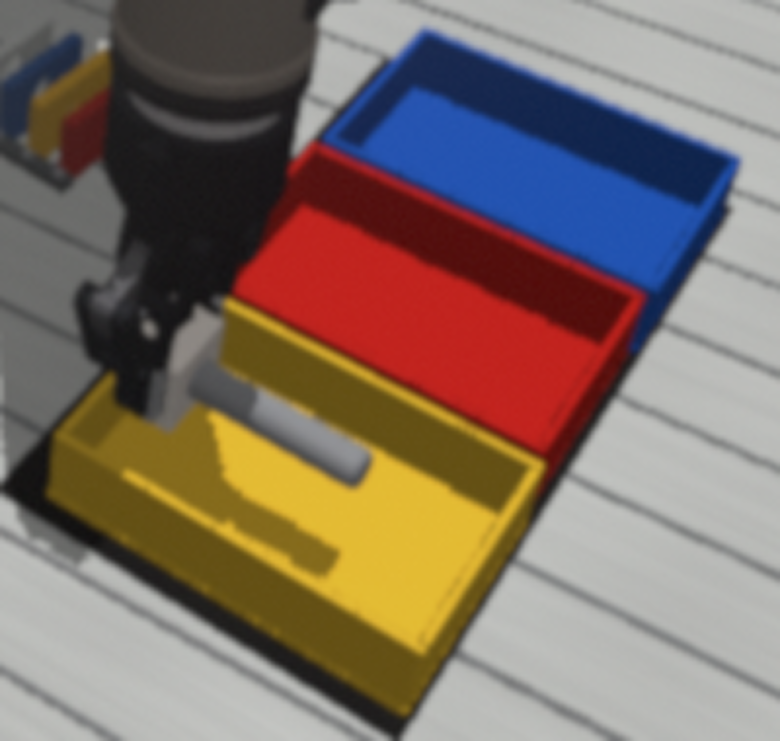

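```bash
python3 - <<'E'
from h import *
f,o=load("pics/w18.pkl")
for px in [(148,308),(385,120),(396,0),(94,0),(118,120)]:
    w=ray(f,[px],.045,o)[0,:2]; print(px,w.round(4),"a,b",((w-BC['Y'])@BA).round(4),((w-BC['Y'])@BB).round(4))
E
```

```text
(148, 308) [0.5946 0.233 ] a,b -0.0849 -0.0556
(385, 120) [0.7153 0.3191] a,b 0.0094 0.0587
(396, 0) [0.7186 0.3647] a,b 0.0552 0.0589
(94, 0) [0.5995 0.3734] a,b 0.0555 -0.0605
(118, 120) [0.5992 0.3274] a,b 0.0096 -0.0576
```

>>> step_arm(xyz=[[-0.006,0.06,0.004],[-0.006,0.11,0.004],[-0.006,0.145,0.004],[-0.006,0.15,0.004],[-0.006,0.15,0.004]], rotation=[[0,0,0],[0,0,0],[0,0,0],[0,0,0],[0,0,0]])

```text
clock: 23.08
tcp_pos: [0.6654, 0.2563, 0.187]
orientation: [-1.57, 0.056, -0.056]
contact_force: [0.2, 0.5, -2.0]
grip_width: 0.0393
```

>>> step_arm(xyz=[[0,0,0],[0,0,0],[0,0,0]], rotation=[[0,0,0],[0,0,0],[0,0,0]], grip=0.42)

```text
clock: 23.45
tcp_pos: [0.6656, 0.2563, 0.1874]
orientation: [-1.57, 0.055, -0.057]
contact_force: [0.1, 0.4, -0.2]
grip_width: 0.0493
```

```bash
python3 - <<'E'
from h import *
st()
f,o=snap("wrist","pics/w19.png")
E
```

```text
t 23.45 tcp [0.6656, 0.2563, 0.1874] grasp [0.6658, 0.2564, 0.0324] z [0.072, 0.997, 0.0] y [0.001, 0.0, -1.0] F [0.1, 0.4, -0.2] w 0.0493 j [-0.25, 0.79, -0.31, 1.57, 0.3, 0.83, -0.75]
```

View pics/w19.png

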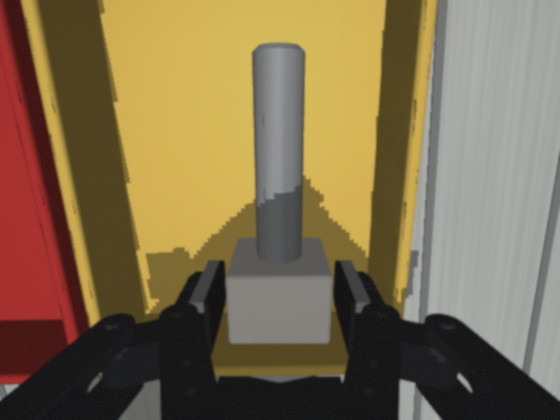

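>>> step_arm(xyz=[[0,-0.15,0],[0,-0.35,0],[0,-0.45,0],[0,-0.45,0]], rotation=[[0,0,0],[0,0,0],[0,0,0],[0,0,0]], grip=0.3)

```text
clock: 24.0
tcp_pos: [0.6663, 0.2568, 0.3261]
orientation: [-1.567, 0.051, -0.061]
contact_force: [0.5, 0.5, -0.6]
grip_width: 0.0598
```

```bash
python3 - <<'E'
from h import *
st()
f,o=snap("top","pics/t20.png"); zoom("pics/t20.png","pics/t20z.png",120,290,220,420,4)
plan((0.52,0.0,0.19),tool_R(100)); 
f,o=snap("wrist","pics/w20.png")
E
```

```text
t 24.00 tcp [0.6663, 0.2568, 0.3261] grasp [0.6673, 0.2572, 0.1711] z [0.072, 0.997, 0.003] y [0.007, 0.003, -1.0] F [0.5, 0.5, -0.6] w 0.0598 j [-0.22, 0.64, -0.35, 1.5, 0.24, 1.04, -0.71]
xyz [-0.4228, -0.0737, -0.887] rot [-0.0006, -0.1567, 0.002] dist 0.296 rows>=4.7 TCP [0.52, 0.0, 0.345]
```

View pics/t20z.png

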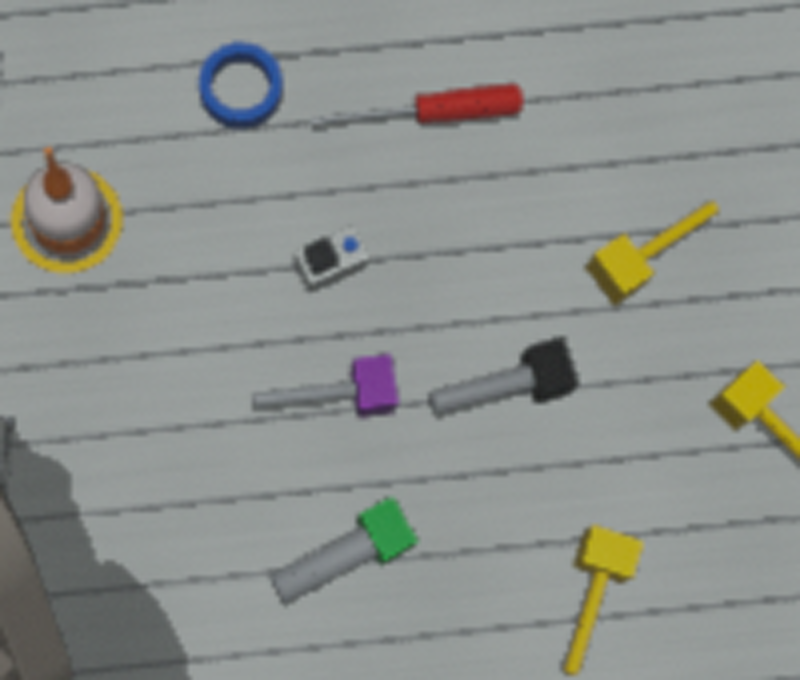

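View pics/w20.png

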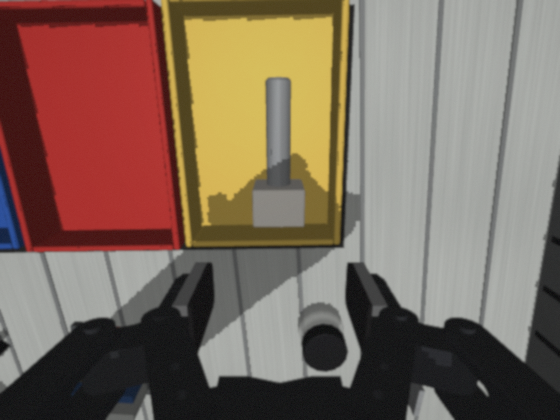

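```bash
python3 - <<'E'
from h import *
f,o=load("pics/t20.pkl")
print(ray(f,[(316.5,251.5)],.04),ray(f,[(291,266.5)],.02))
f,o=load("pics/w20.pkl")
for nm,px in [("Y",[(165,2),(348,2),(342,244),(184,246)]),("R",[(0,3),(160,3),(180,247),(27,248)])]:
    W=ray(f,px,.045,o)[:,:2]; print(nm,W.mean(0).round(4),[round(float(np.linalg.norm(W[i]-W[(i+1)%4])),3) for i in range(4)],W.round(3).tolist())
E
```

```text
[[ 0.39995088 -0.2250578   0.04      ]] [[ 0.36541928 -0.14519389  0.02      ]]
Y [0.6566 0.3125] [0.118, 0.168, 0.125, 0.17] [[0.603, 0.401], [0.72, 0.393], [0.714, 0.224], [0.589, 0.232]]
R [0.5368 0.3197] [0.103, 0.17, 0.121, 0.172] [[0.497, 0.408], [0.6, 0.401], [0.586, 0.231], [0.465, 0.239]]
```

>>> step_arm(xyz=[[-0.07,-0.04,-0.17],[-0.15,-0.07,-0.34],[-0.23,-0.07,-0.51],[-0.32,-0.07,-0.68],[-0.42,-0.07,-0.89],[-0.42,-0.07,-0.89]], rotation=[[0,-0.04,0],[0,-0.08,0],[0,-0.12,0],[0,-0.157,0.002],[0,-0.157,0.002],[0,-0.157,0.002]])

```text
clock: 24.85
tcp_pos: [0.5178, -0.006, 0.3409]
orientation: [-1.569, -0.126, 0.139]
contact_force: [0.4, -0.1, 0.6]
grip_width: 0.06
```

```bash
sed -i "s/'R':np.array(\[.5244,.3117\]),'B':np.array(\[.3996,.3211\])/'R':np.array([.530,.320]),'B':np.array([.4045,.328])/" h.py; python3 - <<'E'
from h import *
st()
plan((0.40,-0.225,0.165),tool_R(115)); 
E
```

```text
t 24.85 tcp [0.5178, -0.006, 0.3409] grasp [0.5166, -0.0065, 0.1859] z [-0.167, 0.986, -0.002] y [-0.008, -0.003, -1.0] F [0.4, -0.1, 0.6] w 0.06 j [0.24, 0.33, -0.42, 1.97, 0.17, 0.89, -0.1]
xyz [-0.5088, 0.075, -0.6537] rot [0.0003, -0.1707, -0.0054] dist 0.250 rows>=4.0 TCP [0.4, -0.225, 0.32]
```

>>> step_arm(xyz=[[-0.12,0.02,-0.16],[-0.25,0.04,-0.32],[-0.38,0.06,-0.48],[-0.47,0.075,-0.6],[-0.509,0.075,-0.654],[-0.509,0.075,-0.654],[-0.509,0.075,-0.654],[-0.509,0.075,-0.654]], rotation=[[0,-0.04,0],[0,-0.08,0],[0,-0.12,0],[0,-0.17,-0.005],[0,-0.171,-0.005],[0,-0.171,-0.005],[0,-0.171,-0.005],[0,-0.171,-0.005]])

```text
clock: 25.85
tcp_pos: [0.4007, -0.2238, 0.3198]
orientation: [-1.543, -0.344, 0.345]
contact_force: [-0.1, -0.5, 0.4]
grip_width: 0.0598
```

```bash
python3 - <<'E'
from h import *
st(); f,o=snap("wrist","pics/w21.png"); 
E
```

```text
t 25.85 tcp [0.4007, -0.2238, 0.3198] grasp [0.4007, -0.2238, 0.1648] z [-0.425, 0.905, 0.0] y [-0.0, 0.0, -1.0] F [-0.1, -0.5, 0.4] w 0.0598 j [0.7, 0.26, -0.37, 2.12, 0.13, 0.79, 0.68]
```

View pics/w21.png

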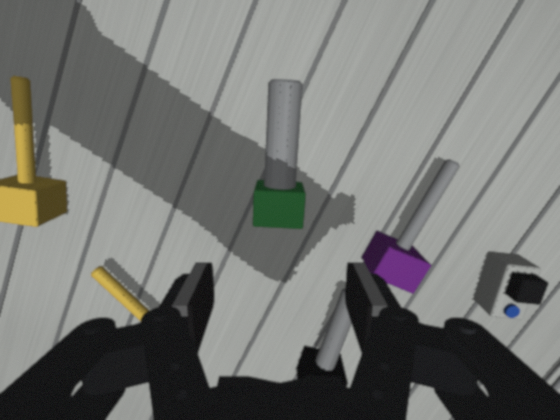

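```bash
python3 - <<'E'
from h import *
zoom("pics/w21.png","pics/w21z.png",70,240,230,330,4.5)
E
```

```text
(no output)
```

View pics/w21z.png

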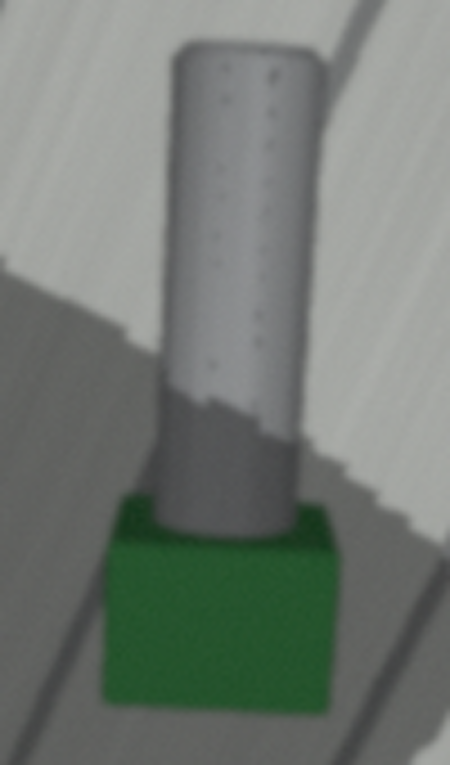

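```bash
python3 - <<'E'
from h import *
f,o=load("pics/w21.pkl")
plug(f,o,[(280.7,184.4),(285.5,82)],0.02,[(255.1,190.7),(305.1,192.9),(302.9,228.2),(252.9,226)])
E
```

```text
tip [ 0.3653 -0.138 ] az 112.65 head from tip [ 0.4019 -0.2257]
head top centre [ 0.4007 -0.2245] off-axis 0.0007 tip-head 0.0934
sides [0.0379, 0.0285, 0.0391, 0.0284]
```

```bash
python3 - <<'E'
from h import *
plan((0.4014,-0.2252,0.0245),tool_R(112.6))
E
```

```text
xyz [0.0007, 0.4681, -0.0049] rot [0.0, 0.0285, -0.0003] dist 0.140 rows>=2.2 TCP [0.4014, -0.2252, 0.1795]
```

>>> step_arm(xyz=[[0.001,0.1,-0.005],[0.001,0.2,-0.005],[0.001,0.3,-0.005],[0.001,0.4,-0.005],[0.001,0.468,-0.005],[0.001,0.468,-0.005],[0.001,0.468,-0.005]], rotation=[[0,0.028,0],[0,0.028,0],[0,0.028,0],[0,0.028,0],[0,0.028,0],[0,0.028,0],[0,0.028,0]])

```text
clock: 26.78
tcp_pos: [0.4021, -0.225, 0.1801]
orientation: [-1.549, -0.311, 0.31]
contact_force: [-0.4, -1.3, 0.4]
grip_width: 0.0597
```

```bash
python3 - <<'E'
from h import *
st(); f,o=snap("wrist","pics/w22.png"); 
E
```

```text
t 26.77 tcp [0.4021, -0.225, 0.1801] grasp [0.4022, -0.225, 0.0251] z [-0.386, 0.923, -0.001] y [0.001, -0.0, -1.0] F [-0.4, -1.3, 0.4] w 0.0597 j [0.6, 0.51, -0.27, 2.2, 0.3, 0.47, 0.49]
```

View pics/w22.png

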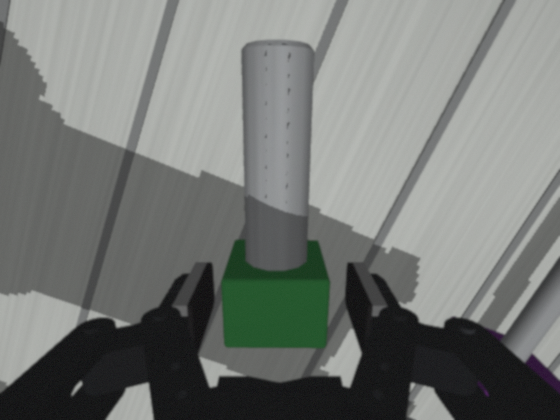

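Well centred. Close, then lift.

>>> step_arm(xyz=[[0,0,0],[0,0,0],[0,0,0],[0,0,0],[0,-0.1,0],[0,-0.2,0],[0,-0.317,0],[0,-0.317,0],[0,-0.317,0]], rotation=[[0,0,0],[0,0,0],[0,0,0],[0,0,0],[0,0,0],[0,0,0],[0,0,0],[0,0,0],[0,0,0]], grip=1, force=70)

```text
clock: 27.95
tcp_pos: [0.4015, -0.225, 0.2752]
orientation: [-1.55, -0.311, 0.31]
contact_force: [0.6, 0.2, -0.7]
grip_width: 0.0392
```

```bash
python3 - <<'E'
from h import *
st(); f,o=snap("wrist","pics/w23.png"); plan(gpose(-0.035,0.12),tool_R(GAZ))
E
```

```text
t 27.95 tcp [0.4015, -0.225, 0.2752] grasp [0.4017, -0.2252, 0.1202] z [-0.385, 0.923, -0.001] y [0.001, -0.001, -1.0] F [0.6, 0.2, -0.7] w 0.0392 j [0.68, 0.34, -0.36, 2.15, 0.18, 0.68, 0.59]
xyz [0.3817, -0.0012, 0.4038] rot [0.0001, 0.3507, -0.0002] dist 0.167 rows>=2.9 TCP [0.4604, -0.069, 0.275]
```

View pics/w23.png

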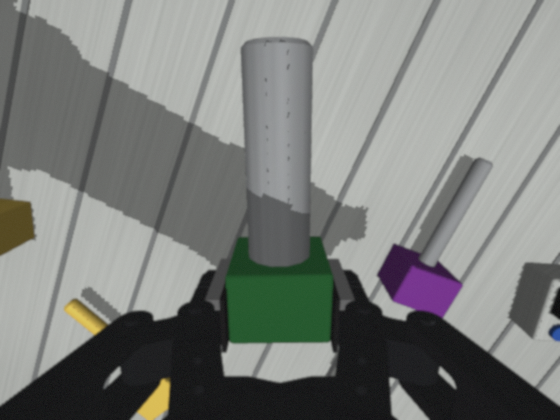

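>>> step_arm(xyz=[[0.1,0,0.1],[0.2,0,0.2],[0.3,0,0.3],[0.382,0,0.404],[0.382,0,0.404],[0.382,0,0.404]], rotation=[[0,0.09,0],[0,0.18,0],[0,0.27,0],[0,0.351,0],[0,0.351,0],[0,0.351,0]])

```text
clock: 28.75
tcp_pos: [0.4599, -0.0693, 0.2737]
orientation: [-1.568, 0.123, -0.119]
contact_force: [-0.2, 0.3, -1.8]
grip_width: 0.039
```

```bash
python3 - <<'E'
from h import *
st(); plan(gpose(-0.025,0.0255,tz=.0965,tx=-.0005),tool_R(GAZ+.3))
E
```

```text
t 28.75 tcp [0.4599, -0.0693, 0.2737] grasp [0.4595, -0.0693, 0.1187] z [0.154, 0.988, -0.001] y [-0.003, -0.0, -1.0] F [-0.2, 0.3, -1.8] w 0.039 j [0.26, 0.34, -0.29, 2.14, 0.15, 0.68, -0.29]
xyz [0.0041, 0.3105, 0.0297] rot [0.0006, -0.0029, -0.0016] dist 0.094 rows>=1.5 TCP [0.4622, -0.0607, 0.1805]
```

>>> step_arm(xyz=[[0.004,0.1,0.03],[0.004,0.2,0.03],[0.004,0.28,0.03],[0.004,0.31,0.03],[0.004,0.31,0.03],[0.004,0.31,0.06],[0.004,0.31,0.09],[0.004,0.31,0.1],[0.004,0.31,0.1]], rotation=[[0,-0.003,-0.001],[0,-0.003,-0.001],[0,-0.003,-0.001],[0,-0.003,-0.001],[0,-0.003,-0.001],[0,-0.003,-0.001],[0,-0.003,-0.001],[0,-0.003,-0.001],[0,-0.003,-0.001]])

```text
clock: 29.88
tcp_pos: [0.4658, -0.0415, 0.1815]
orientation: [-1.57, 0.119, -0.119]
contact_force: [-1.3, -2.5, 6.3]
grip_width: 0.0392
```

```bash
python3 - <<'E'
from h import *
st(); plan(gpose(-0.004,0.0255,tz=.0965,tx=-.0005),tool_R(GAZ+.3)); f,o=snap("wrist","pics/w24.png")
f,o=snap("scene","pics/s24.png"); zoom("pics/s24.png","pics/s24z.png",170,290,240,400,5)
E
```

```text
t 29.88 tcp [0.4658, -0.0415, 0.1815] grasp [0.4658, -0.0418, 0.0265] z [0.151, 0.989, -0.002] y [-0.0, -0.002, -1.0] F [-1.3, -2.5, 6.3] w 0.0392 j [0.15, 0.51, -0.23, 2.18, 0.25, 0.47, -0.43]
xyz [-0.0018, 0.0034, 0.0048] rot [0.0014, -0.0009, 0.0001] dist 0.002 rows>=0.0 TCP [0.4654, -0.04, 0.1805]
```

View pics/w24.png

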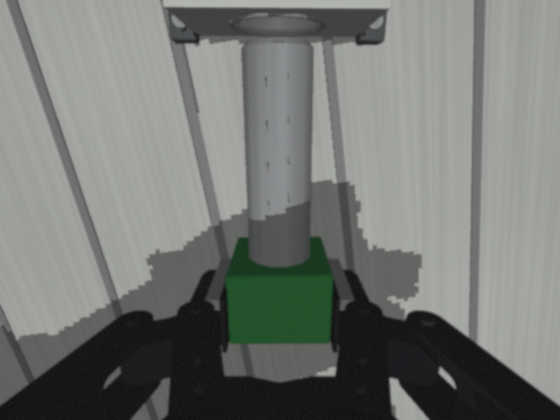

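View pics/s24z.png

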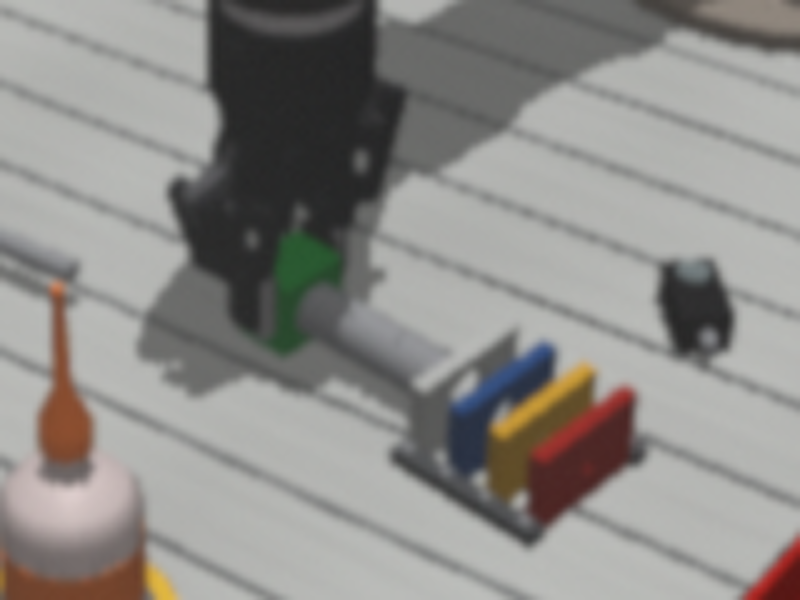

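>>> step_arm(xyz=[[-0.001,0.0,-0.02],[-0.001,0.0,-0.02]], rotation=[[0.001,0,0],[0.001,0,0]])

```text
clock: 30.22
tcp_pos: [0.4642, -0.0489, 0.1815]
orientation: [-1.568, 0.121, -0.121]
contact_force: [0.6, -0.7, -1.0]
grip_width: 0.0389
```

```bash
python3 - <<'E'
from h import *
st(); 
f,o=snap("wrist","pics/w25.png"); zoom("pics/w25.png","pics/w25z.png",0,120,140,420,2.8)
E
```

```text
t 30.23 tcp [0.4642, -0.0489, 0.1815] grasp [0.4642, -0.049, 0.0265] z [0.153, 0.988, -0.001] y [-0.0, -0.001, -1.0] F [0.6, -0.7, -1.0] w 0.0389 j [0.16, 0.51, -0.23, 2.18, 0.25, 0.47, -0.42]
```

View pics/w25z.png

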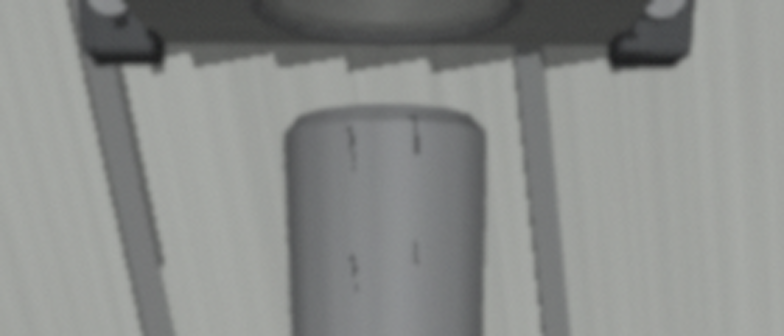

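>>> step_arm(xyz=[[0,-0.002,0.01],[0,-0.002,0.02],[0,-0.002,0.027],[0,-0.002,0.032],[0,-0.002,0.032]], rotation=[[0,0,0],[0,0,0],[0,0,0],[0,0,0],[0,0,0]])

```text
clock: 30.9
tcp_pos: [0.4658, -0.0387, 0.1821]
orientation: [-1.568, 0.12, -0.12]
contact_force: [0.0, -0.5, -1.8]
grip_width: 0.0391
```

```bash
python3 - <<'E'
from h import *
st(); 
f,o=snap("wrist","pics/w26.png"); 
E
```

```text
t 30.90 tcp [0.4658, -0.0387, 0.1821] grasp [0.4658, -0.0388, 0.0271] z [0.152, 0.988, -0.001] y [-0.0, -0.001, -1.0] F [0.0, -0.5, -1.8] w 0.0391 j [0.14, 0.51, -0.23, 2.18, 0.25, 0.47, -0.44]
```

View pics/w26.png

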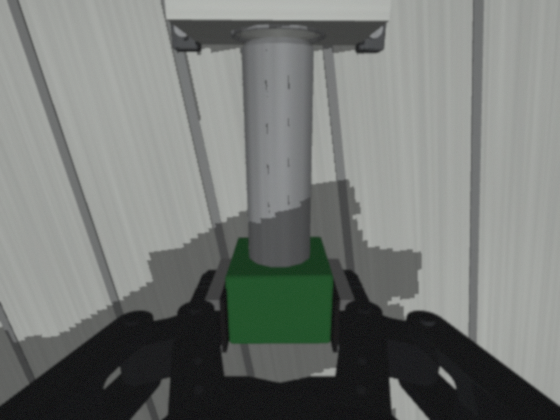

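>>> step_arm(xyz=[[0,0,0.012],[0,0,0.024],[0,0,0.036],[0,0,0.048],[0,0,0.048]], rotation=[[0,0,0],[0,0,0],[0,0,0],[0,0,0],[0,0,0]])

```text
clock: 31.58
tcp_pos: [0.468, -0.0242, 0.1821]
orientation: [-1.568, 0.12, -0.12]
contact_force: [0.6, 0.4, -1.6]
grip_width: 0.0391
```

```bash
python3 - <<'E'
from h import *
st(); plan(gpose(0.022,0.0271,tz=.0965,tx=-.0005),tool_R(GAZ+.3))
f,o=snap("wrist","pics/w27.png"); 
E
```

```text
t 31.57 tcp [0.468, -0.0242, 0.1821] grasp [0.468, -0.0243, 0.0271] z [0.152, 0.988, -0.001] y [-0.0, -0.001, -1.0] F [0.6, 0.4, -1.6] w 0.0391 j [0.11, 0.51, -0.23, 2.18, 0.25, 0.47, -0.47]
xyz [-0.0003, -0.0001, 0.0334] rot [0.0005, -0.0015, -0.0001] dist 0.010 rows>=0.2 TCP [0.4695, -0.0143, 0.1821]
```

View pics/w27.png

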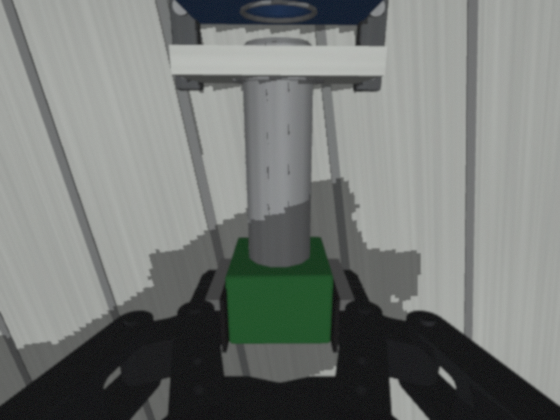

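Through the entry ring freely. On to the blue ring.

>>> step_arm(xyz=[[0,0,0.01],[0,0,0.02],[0,0,0.028],[0,0,0.033],[0,0,0.035],[0,0,0.035]], rotation=[[0,0,0],[0,0,0],[0,0,0],[0,0,0],[0,0,0],[0,0,0]])

```text
clock: 32.38
tcp_pos: [0.4696, -0.0142, 0.1821]
orientation: [-1.569, 0.12, -0.12]
contact_force: [0.7, 0.4, -1.3]
grip_width: 0.0386
```

>>> step_arm(xyz=[[0,0,0.003],[0,0,0.006],[0,0,0.006]], rotation=[[0,0,0],[0,0,0],[0,0,0]])

```text
clock: 32.75
tcp_pos: [0.4697, -0.0133, 0.182]
orientation: [-1.57, 0.122, -0.12]
contact_force: [0.3, -5.9, -2.3]
grip_width: 0.0393
```

>>> step_arm(xyz=[[0,0,0.003],[0,0,0.003],[0,0,0.003]], rotation=[[0,0,0],[0,0,0],[0,0,0]])

```text
clock: 33.12
tcp_pos: [0.4697, -0.0131, 0.1819]
orientation: [-1.571, 0.123, -0.121]
contact_force: [0.5, -5.0, -0.8]
grip_width: 0.0391
```

```bash
python3 - <<'E'
from h import *
st(); plan(gpose(-0.03,0.0271,tz=.0965,tx=-.0005),tool_R(GAZ)); plan(gpose(-0.03,0.14,tz=.0965,tx=-.0005),tool_R(GAZ))
f,o=snap("wrist","pics/w28.png"); 
E
```

```text
t 33.12 tcp [0.4697, -0.0131, 0.1819] grasp [0.4694, -0.0136, 0.0269] z [0.154, 0.988, -0.003] y [-0.002, -0.003, -1.0] F [0.5, -5.0, -0.8] w 0.0391 j [0.08, 0.51, -0.23, 2.18, 0.25, 0.48, -0.49]
xyz [-0.0002, -0.0001, -0.1774] rot [0.0021, 0.0003, -0.0007] dist 0.053 rows>=0.9 TCP [0.4614, -0.0657, 0.1821]
xyz [-0.0006, -0.3765, -0.1786] rot [0.0021, 0.0003, -0.0007] dist 0.125 rows>=2.0 TCP [0.4614, -0.0657, 0.295]
```

View pics/w28.png

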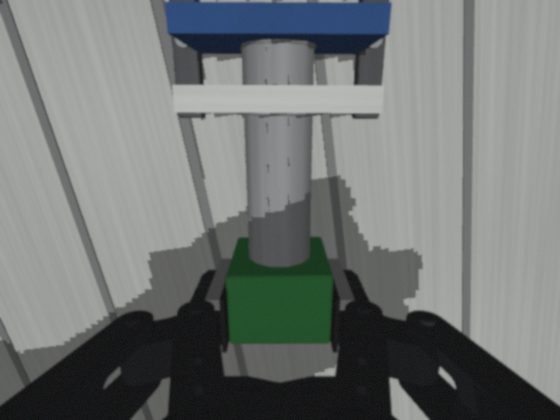

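>>> step_arm(xyz=[[0,0,-0.06],[0,0,-0.12],[0,0,-0.178],[0,0,-0.178],[0,-0.18,-0.178],[0,-0.377,-0.178],[0,-0.377,-0.178],[0,-0.377,-0.178]], rotation=[[0,0,0],[0,0,0],[0,0,0],[0,0,0],[0.002,0,0],[0.002,0,0],[0.002,0,0],[0.002,0,0]])

```text
clock: 34.17
tcp_pos: [0.4614, -0.0646, 0.2949]
orientation: [-1.567, 0.121, -0.12]
contact_force: [0.3, 0.9, -2.1]
grip_width: 0.0393
```

```bash
python3 - <<'E'
from h import *
st(); plan(bpose('B',-0.10,0,0.14),tool_R(BAZ)); plan(bpose('B',-0.048,0,0.14),tool_R(BAZ))
E
```

```text
t 34.17 tcp [0.4614, -0.0646, 0.2949] grasp [0.4612, -0.0645, 0.1399] z [0.153, 0.988, 0.0] y [-0.001, 0.0, -1.0] F [0.3, 0.9, -2.1] w 0.0393 j [0.28, 0.31, -0.32, 2.13, 0.14, 0.73, -0.28]
xyz [-0.3597, 0.0004, 0.9319] rot [-0.0002, -0.0533, -0.0007] dist 0.300 rows>=4.8 TCP [0.3975, 0.2282, 0.295]
xyz [-0.3742, 0.0004, 1.1046] rot [-0.0002, -0.0533, -0.0007] dist 0.350 rows>=5.6 TCP [0.4012, 0.2801, 0.295]
```

>>> step_arm(xyz=[[-0.03,0,0.17],[-0.1,0,0.34],[-0.18,0,0.51],[-0.26,0,0.68],[-0.33,0,0.85],[-0.36,0,0.93],[-0.36,0,0.93],[-0.36,0,0.93]], rotation=[[0,-0.02,0],[0,-0.04,0],[0,-0.053,0],[0,-0.053,0],[0,-0.053,0],[0,-0.053,0],[0,-0.053,0],[0,-0.053,0]])

```text
clock: 35.17
tcp_pos: [0.397, 0.2268, 0.2938]
orientation: [-1.572, 0.058, -0.053]
contact_force: [0.8, -0.9, -2.3]
grip_width: 0.039
```

```bash
python3 - <<'E'
from h import *
st(); plan(bpose('B',-0.048,0,0.10),tool_R(BAZ)); f,o=snap("wrist","pics/w29.png")
E
```

```text
t 35.17 tcp [0.397, 0.2268, 0.2938] grasp [0.3964, 0.2266, 0.1388] z [0.07, 0.998, -0.002] y [-0.004, -0.001, -1.0] F [0.8, -0.9, -2.3] w 0.039 j [-0.25, 0.31, -0.47, 2.14, 0.21, 0.74, -0.93]
xyz [0.0019, 0.129, 0.1783] rot [0.001, -0.0004, -0.0022] dist 0.066 rows>=1.1 TCP [0.4012, 0.2801, 0.255]
```

View pics/w29.png

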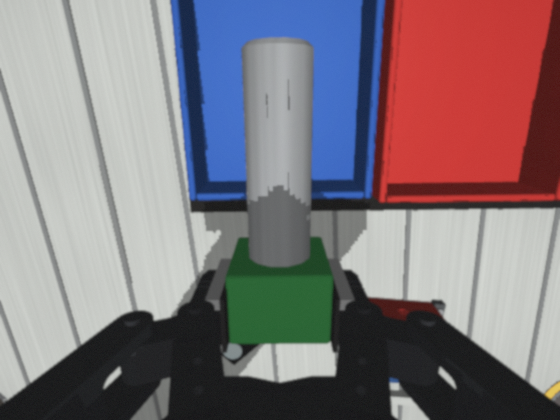

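```bash
python3 - <<'E'
from h import *
f,o=load("pics/w29.pkl")
for px in [(192,203),(372,199),(173,0),(383,0)]:
    w=ray(f,[px],.045,o)[0,:2]; print(px,w.round(4),"a,b",((w-BC['B'])@BA).round(4),((w-BC['B'])@BB).round(4))
plan(bpose('B',-0.048,0,0.032),tool_R(BAZ))
E
```

```text
(192, 203) [0.3385 0.244 ] a,b -0.0884 -0.0599
(372, 199) [0.4587 0.2385] a,b -0.0855 0.0603
(173, 0) [0.3453 0.3632] a,b 0.031 -0.0615
(383, 0) [0.4636 0.3548] a,b 0.0308 0.0571
xyz [0.0012, 0.3565, 0.1798] rot [0.0009, -0.0012, -0.0019] dist 0.120 rows>=1.9 TCP [0.4012, 0.2801, 0.187]
```

>>> step_arm(xyz=[[0.001,0,0.1],[0.001,0,0.18],[0.001,0.05,0.18],[0.001,0.15,0.18],[0.001,0.25,0.18],[0.001,0.33,0.18],[0.001,0.354,0.18],[0.001,0.354,0.18]], rotation=[[0.001,-0.001,-0.002],[0.001,-0.001,-0.002],[0.001,-0.001,-0.002],[0.001,-0.001,-0.002],[0.001,-0.001,-0.002],[0.001,-0.001,-0.002],[0.001,-0.001,-0.002],[0.001,-0.001,-0.002]])

```text
clock: 36.22
tcp_pos: [0.4011, 0.2789, 0.1875]
orientation: [-1.572, 0.057, -0.056]
contact_force: [0.8, -0.2, -2.0]
grip_width: 0.0394
```

>>> step_arm(xyz=[[0,0,0],[0,0,0],[0,0,0],[0,-0.15,0],[0,-0.35,0],[0,-0.45,0],[0,-0.45,0],[0,-0.45,0]], rotation=[[0,0,0],[0,0,0],[0,0,0],[0,0,0],[0,0,0],[0,0,0],[0,0,0],[0,0,0]], grip=0.4)

```text
clock: 37.22
tcp_pos: [0.4009, 0.2787, 0.3219]
orientation: [-1.572, 0.057, -0.055]
contact_force: [0.5, -0.8, -0.7]
grip_width: 0.0513
```

```bash
python3 - <<'E'
from h import *
st(); f,o=snap("wrist","pics/w30.png"); f,o=snap("top","pics/t30.png"); zoom("pics/t30.png","pics/t30z.png",150,280,90,420,2.4)
E
```

```text
t 37.23 tcp [0.4009, 0.2787, 0.3219] grasp [0.4008, 0.2783, 0.1669] z [0.071, 0.997, -0.002] y [-0.001, -0.002, -1.0] F [0.5, -0.8, -0.7] w 0.0513 j [-0.31, 0.32, -0.5, 2.05, 0.21, 0.83, -1.0]
```

View pics/w30.png

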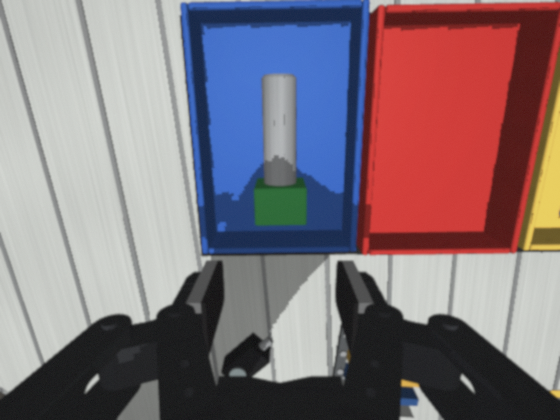

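View pics/t30z.png

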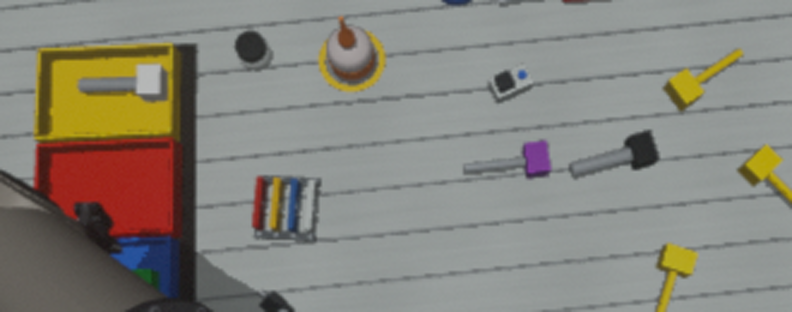

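```bash
python3 - <<'E'
from h import *
f,o=load("pics/t30.pkl")
print(ray(f,[(314,215)],.04),ray(f,[(284.5,219.7)],.02))
plan((0.46,0.02,0.17),tool_R(92)); 
E
```

```text
[[ 0.51163459 -0.23149364  0.04      ]] [[ 0.51070077 -0.14149722  0.02      ]]
xyz [0.2581, -0.0104, -0.846] rot [0.0019, -0.0676, -0.0016] dist 0.265 rows>=4.2 TCP [0.46, 0.02, 0.325]
```

>>> step_arm(xyz=[[0.05,0,-0.17],[0.1,-0.01,-0.34],[0.15,-0.01,-0.51],[0.2,-0.01,-0.68],[0.25,-0.01,-0.84],[0.29,-0.01,-0.98],[0.29,-0.01,-0.98]], rotation=[[0,-0.03,0],[0,-0.06,0],[0.002,-0.06,-0.002],[0.002,-0.06,-0.002],[0.002,-0.06,-0.002],[0.002,-0.06,-0.002],[0.002,-0.06,-0.002]], grip=0.3)

```text
clock: 38.2
tcp_pos: [0.4667, -0.0243, 0.3237]
orientation: [-1.572, -0.012, 0.015]
contact_force: [0.5, -0.8, 0.0]
grip_width: 0.0599
```

```bash
python3 - <<'E'
from h import *
st()
plan((0.513,-0.231,0.165),tool_R(91)); 
E
```

```text
t 38.20 tcp [0.4667, -0.0243, 0.3237] grasp [0.4664, -0.0244, 0.1687] z [-0.017, 1.0, -0.001] y [-0.002, -0.001, -1.0] F [0.5, -0.8, 0.0] w 0.0599 j [0.24, 0.27, -0.37, 2.1, 0.14, 0.8, -0.2]
xyz [0.143, 0.0126, -0.6916] rot [0.0005, -0.0005, -0.0012] dist 0.212 rows>=3.4 TCP [0.513, -0.231, 0.32]
```

>>> step_arm(xyz=[[0.04,0.012,-0.17],[0.08,0.012,-0.34],[0.11,0.012,-0.51],[0.143,0.012,-0.65],[0.143,0.012,-0.692],[0.143,0.012,-0.692],[0.143,0.012,-0.692],[0.143,0.012,-0.692]], rotation=[[0,0,0],[0,0,0],[0,0,0],[0,0,0],[0,0,0],[0,0,0],[0,0,0],[0,0,0]])

```text
clock: 39.2
tcp_pos: [0.5131, -0.2293, 0.3202]
orientation: [-1.571, -0.014, 0.017]
contact_force: [0.0, -0.0, -0.1]
grip_width: 0.0595
```

```bash
python3 - <<'E'
from h import *
st(); f,o=snap("wrist","pics/w31.png"); zoom("pics/w31.png","pics/w31z.png",60,250,210,350,4)
E
```

```text
t 39.20 tcp [0.5131, -0.2293, 0.3202] grasp [0.5128, -0.2294, 0.1652] z [-0.019, 1.0, -0.0] y [-0.002, -0.0, -1.0] F [0.0, -0.0, -0.1] w 0.0595 j [0.52, 0.41, -0.27, 1.89, 0.14, 0.86, 0.2]
```

View pics/w31.png

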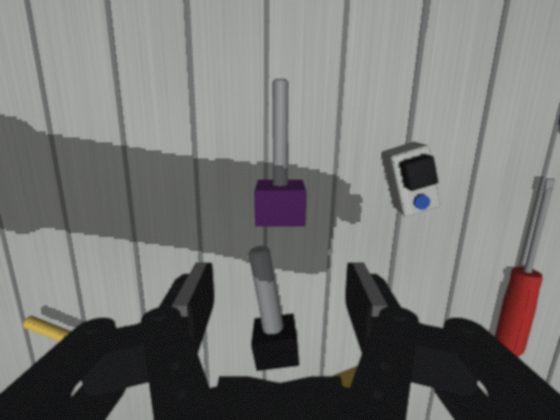

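View pics/w31z.png

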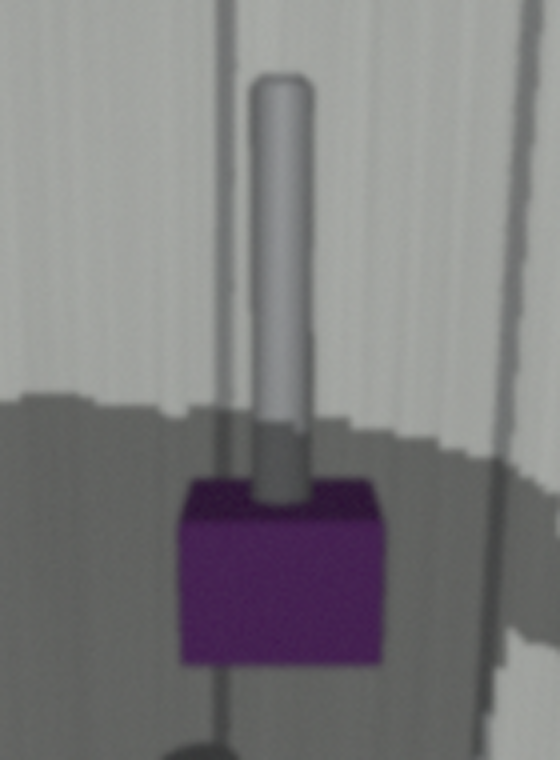

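```bash
python3 - <<'E'
from h import *
f,o=load("pics/w31.pkl")
plug(f,o,[(280.4,182.5),(280.5,79.5)],0.02,[(255,190.3),(305.5,190.3),(305.5,226),(255.3,226)])
plan((0.5133,-0.2305,0.0245),tool_R(91.1))
E
```

```text
tip [ 0.5115 -0.1351] az 91.13 head from tip [ 0.5134 -0.2301]
head top centre [ 0.5133 -0.2292] off-axis 0.0001 tip-head 0.0941
sides [0.0382, 0.0287, 0.0393, 0.0287]
xyz [0.0013, 0.4693, -0.0025] rot [0.0003, -0.0002, -0.0012] dist 0.141 rows>=2.3 TCP [0.5133, -0.2305, 0.1795]
```

>>> step_arm(xyz=[[0.001,0.1,-0.002],[0.001,0.2,-0.002],[0.001,0.3,-0.002],[0.001,0.4,-0.002],[0.001,0.469,-0.002],[0.001,0.469,-0.002],[0.001,0.469,-0.002],[0.001,0.469,-0.002]], rotation=[[0,0,-0.001],[0,0,-0.001],[0,0,-0.001],[0,0,-0.001],[0,0,-0.001],[0,0,-0.001],[0,0,-0.001],[0,0,-0.001]])

```text
clock: 40.25
tcp_pos: [0.5137, -0.2304, 0.1808]
orientation: [-1.572, -0.016, 0.014]
contact_force: [-0.3, 0.3, -0.2]
grip_width: 0.0602
```

>>> step_arm(xyz=[[0,0,0],[0,0,0],[0,0,0],[0,0,0],[0,0,0]], rotation=[[0,0,0],[0,0,0],[0,0,0],[0,0,0],[0,0,0]], grip=1, force=70)

```text
clock: 40.88
tcp_pos: [0.5141, -0.2306, 0.1819]
orientation: [-1.573, -0.017, 0.012]
contact_force: [-0.5, 0.2, 7.0]
grip_width: 0.0389
```

```bash
python3 - <<'E'
from h import *
st(); f,o=snap("wrist","pics/w32.png")
E
```

```text
t 40.88 tcp [0.5141, -0.2306, 0.1819] grasp [0.5146, -0.2309, 0.0269] z [-0.019, 1.0, -0.002] y [0.003, -0.002, -1.0] F [-0.5, 0.2, 7.0] w 0.0389 j [0.48, 0.61, -0.22, 1.96, 0.23, 0.59, 0.13]
```

View pics/w32.png

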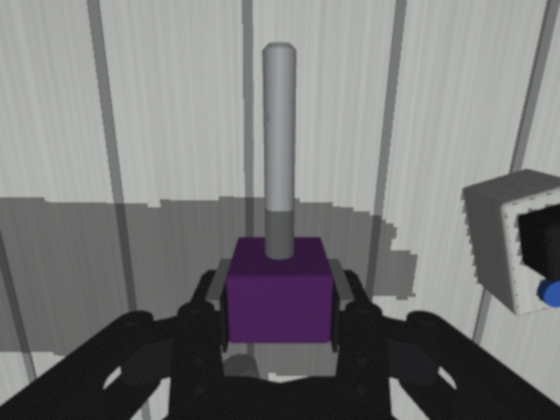

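```bash
python3 - <<'E'
from h import *
f,o=load("pics/w32.pkl"); tipcheck(f,o,[(280,45),(279.5,255)],.02)
plan((0.5141,-0.2306,0.12),tool_R(91.1))
E
```

```text
tool coords [[0.0002, 0.1617, 0.0961], [0.0, 0.1619, 0.0154]]
gauge coords [(-0.1869, -0.0622), (-0.2664, -0.076)]
xyz [0.0009, -0.3104, -0.0005] rot [0.0012, -0.0003, 0.0019] dist 0.093 rows>=1.5 TCP [0.5141, -0.2306, 0.275]
```

>>> step_arm(xyz=[[0,-0.08,0],[0,-0.16,0],[0,-0.24,0],[0,-0.31,0],[0,-0.31,0],[0,-0.31,0]], rotation=[[0,0,0],[0,0,0],[0.001,0,0],[0.001,0,0.002],[0.001,0,0.002],[0.001,0,0.002]])

```text
clock: 41.68
tcp_pos: [0.5134, -0.2304, 0.2741]
orientation: [-1.571, -0.014, 0.015]
contact_force: [-0.1, 0.1, -2.6]
grip_width: 0.0394
```

```bash
python3 - <<'E'
from h import *
st(); f,o=snap("wrist","pics/w33.png"); plan(gpose(-0.035,0.12,tz=.0965),tool_R(GAZ))
E
```

```text
t 41.67 tcp [0.5134, -0.2304, 0.2741] grasp [0.5132, -0.2304, 0.1191] z [-0.019, 1.0, -0.0] y [-0.001, -0.0, -1.0] F [-0.1, 0.1, -2.6] w 0.0394 j [0.51, 0.47, -0.26, 1.92, 0.17, 0.77, 0.18]
xyz [-0.1673, -0.0035, 0.5358] rot [-0.0001, 0.1108, -0.0011] dist 0.168 rows>=2.7 TCP [0.4602, -0.0705, 0.275]
```

View pics/w33.png

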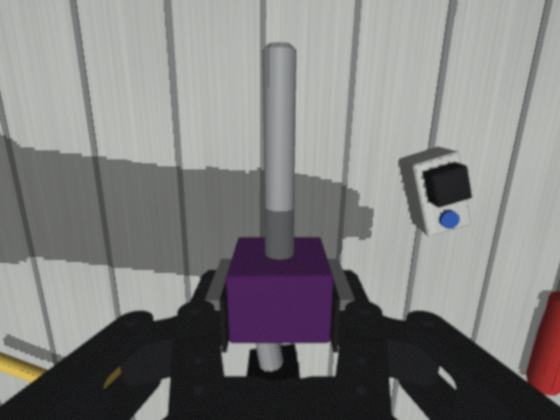

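>>> step_arm(xyz=[[-0.04,0,0.13],[-0.08,0,0.27],[-0.12,0,0.4],[-0.167,0,0.536],[-0.167,0,0.536],[-0.167,0,0.536]], rotation=[[0,0.03,0],[0,0.06,0],[0,0.09,0],[0,0.111,0],[0,0.111,0],[0,0.111,0]])

```text
clock: 42.48
tcp_pos: [0.4603, -0.0709, 0.2735]
orientation: [-1.568, 0.124, -0.12]
contact_force: [-0.5, -0.9, -1.8]
grip_width: 0.0388
```

```bash
python3 - <<'E'
from h import *
st(); plan(gpose(-0.03,0.0275,tz=.096),tool_R(GAZ))
E
```

```text
t 42.48 tcp [0.4603, -0.0709, 0.2735] grasp [0.4599, -0.0709, 0.1185] z [0.155, 0.988, -0.0] y [-0.002, -0.0, -1.0] F [-0.5, -0.9, -1.8] w 0.0388 j [0.25, 0.34, -0.27, 2.14, 0.14, 0.68, -0.27]
xyz [0.0002, 0.3033, 0.0196] rot [0.0003, 0.0, -0.0015] dist 0.091 rows>=1.5 TCP [0.461, -0.0651, 0.1825]
```

>>> step_arm(xyz=[[0,0.1,0.02],[0,0.2,0.02],[0,0.27,0.02],[0,0.303,0.02],[0,0.303,0.02],[0,0.303,0.05],[0,0.303,0.08],[0,0.303,0.11],[0,0.303,0.14],[0,0.303,0.155],[0,0.303,0.155]], rotation=[[0,0,-0.001],[0,0,-0.001],[0,0,-0.001],[0,0,-0.001],[0,0,-0.001],[0,0,-0.001],[0,0,-0.001],[0,0,-0.001],[0,0,-0.001],[0,0,-0.001],[0,0,-0.001]])

```text
clock: 43.85
tcp_pos: [0.4673, -0.0245, 0.1826]
orientation: [-1.568, 0.122, -0.121]
contact_force: [0.7, -0.6, -0.5]
grip_width: 0.0392
```

```bash
python3 - <<'E'
from h import *
st(); plan(gpose(0.01,0.0275,tz=.096),tool_R(GAZ)); f,o=snap("wrist","pics/w34.png")
E
```

```text
t 43.85 tcp [0.4673, -0.0245, 0.1826] grasp [0.4672, -0.0246, 0.0276] z [0.154, 0.988, -0.0] y [-0.001, -0.0, -1.0] F [0.7, -0.6, -0.5] w 0.0392 j [0.1, 0.51, -0.22, 2.18, 0.23, 0.47, -0.45]
xyz [0.0002, 0.0003, -0.0035] rot [0.0002, 0.0005, -0.0005] dist 0.001 rows>=0.0 TCP [0.4672, -0.0256, 0.1825]
```

View pics/w34.png

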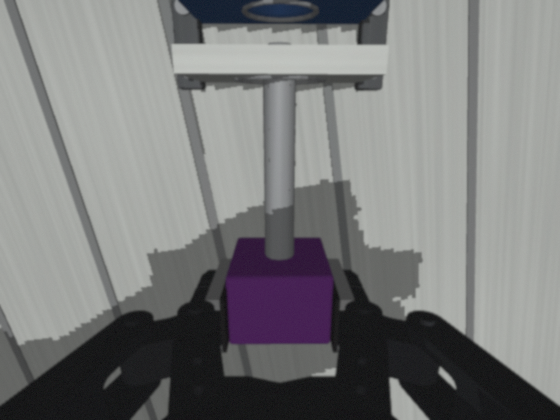

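>>> step_arm(xyz=[[0.001,0,0.025],[0.001,0,0.05],[0.001,0,0.075],[0.001,0,0.095],[0.001,0,0.095]], rotation=[[0,0,0],[0,0,0],[0,0,0],[0,0,0],[0,0,0]])

```text
clock: 44.52
tcp_pos: [0.472, 0.0039, 0.1825]
orientation: [-1.568, 0.122, -0.12]
contact_force: [0.9, 0.2, -1.8]
grip_width: 0.0392
```

```bash
python3 - <<'E'
from h import *
st(); plan(gpose(0.040,0.0275,tz=.096),tool_R(GAZ)); f,o=snap("wrist","pics/w35.png")
E
```

```text
t 44.52 tcp [0.472, 0.0039, 0.1825] grasp [0.4719, 0.0038, 0.0275] z [0.153, 0.988, -0.0] y [-0.001, -0.0, -1.0] F [0.9, 0.2, -1.8] w 0.0392 j [0.04, 0.51, -0.21, 2.17, 0.23, 0.48, -0.51]
xyz [-0.0006, 0.0002, 0.0006] rot [0.0002, 0.0009, -0.0005] dist 0.000 rows>=0.0 TCP [0.4718, 0.0041, 0.1825]
```

View pics/w35.png

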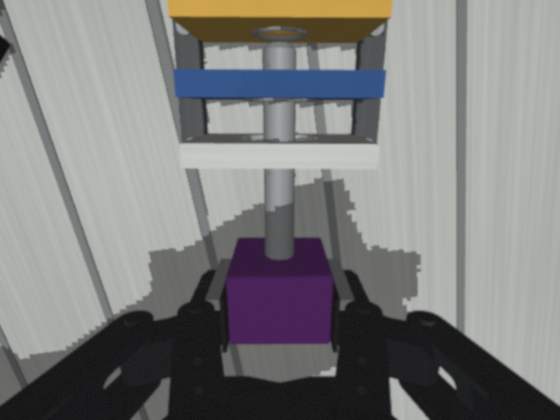

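Aligned with the yellow hole (col 279.5 both). Continue through it.

>>> step_arm(xyz=[[0,0,0.012],[0,0,0.024],[0,0,0.036],[0,0,0.05],[0,0,0.065],[0,0,0.075],[0,0,0.08],[0,0,0.08]], rotation=[[0,0.001,0],[0,0.001,0],[0,0.001,0],[0,0.001,0],[0,0.001,0],[0,0.001,0],[0,0.001,0],[0,0.001,0]])

```text
clock: 45.58
tcp_pos: [0.4756, 0.0272, 0.1825]
orientation: [-1.568, 0.123, -0.122]
contact_force: [0.1, -0.4, 0.0]
grip_width: 0.0393
```

```bash
python3 - <<'E'
from h import *
st(); plan(gpose(0.066,0.0275,tz=.096),tool_R(GAZ)); f,o=snap("wrist","pics/w36.png")
E
```

```text
t 45.58 tcp [0.4756, 0.0272, 0.1825] grasp [0.4754, 0.0271, 0.0275] z [0.155, 0.988, -0.001] y [-0.001, -0.001, -1.0] F [0.1, -0.4, 0.0] w 0.0393 j [-0.01, 0.52, -0.21, 2.16, 0.23, 0.48, -0.56]
xyz [-0.0004, -0.0001, 0.0087] rot [0.0005, -0.0004, -0.0007] dist 0.003 rows>=0.0 TCP [0.4759, 0.0298, 0.1825]
```

View pics/w36.png

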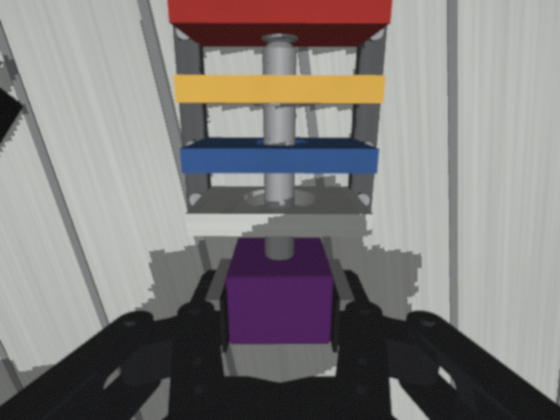

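>>> step_arm(xyz=[[0,0,0.004],[0,0,0.007],[0,0,0.01],[0,0,0.01]], rotation=[[0,0,0],[0,0,0],[0,0,0],[0,0,0]])

```text
clock: 46.12
tcp_pos: [0.476, 0.0298, 0.1825]
orientation: [-1.568, 0.124, -0.122]
contact_force: [-0.5, -1.4, -1.3]
grip_width: 0.0391
```

>>> step_arm(xyz=[[0,0,0.003],[0,0,0.006],[0,0,0.006],[0,0,0.006]], rotation=[[0,0,0],[0,0,0],[0,0,0],[0,0,0]])

```text
clock: 46.62
tcp_pos: [0.4761, 0.0308, 0.1822]
orientation: [-1.569, 0.125, -0.122]
contact_force: [0.6, -4.9, -4.5]
grip_width: 0.0392
```

```bash
python3 - <<'E'
from h import *
st(); plan(gpose(-0.03,0.0275,tz=.096),tool_R(GAZ)); plan(gpose(-0.03,0.14,tz=.096),tool_R(GAZ)); f,o=snap("wrist","pics/w37.png")
E
```

```text
t 46.62 tcp [0.4761, 0.0308, 0.1822] grasp [0.4757, 0.0305, 0.0272] z [0.157, 0.988, -0.002] y [-0.002, -0.002, -1.0] F [0.6, -4.9, -4.5] w 0.0392 j [-0.02, 0.52, -0.21, 2.16, 0.23, 0.48, -0.56]
xyz [0.0005, -0.0002, -0.3234] rot [0.0014, -0.0013, -0.0012] dist 0.097 rows>=1.6 TCP [0.461, -0.0651, 0.1825]
xyz [-0.0002, -0.3752, -0.3243] rot [0.0014, -0.0013, -0.0012] dist 0.149 rows>=2.4 TCP [0.461, -0.0651, 0.295]
```

View pics/w37.png

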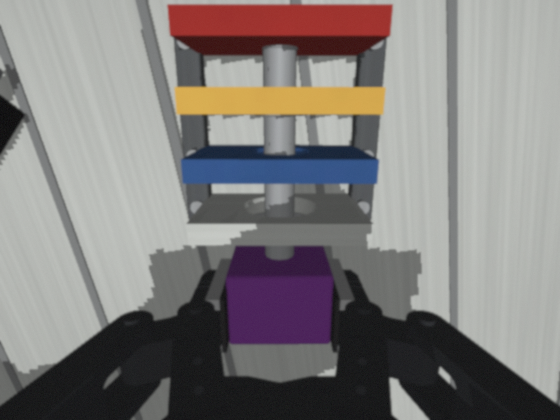

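>>> step_arm(xyz=[[0,0,0.001],[0,0,0.001],[0,0,-0.06],[0,0,-0.12],[0,0,-0.18],[0,0,-0.24],[0,0,-0.3],[0,0,-0.324],[0,0,-0.324],[0,-0.18,-0.324],[0,-0.37,-0.324],[0,-0.37,-0.324],[0,-0.37,-0.324]], rotation=[[0,0,0],[0,0,0],[0,0,0],[0,0,0],[0,0,0],[0,0,0],[0,0,0],[0,0,0],[0,0,0],[0.001,-0.001,0],[0.001,-0.001,0],[0.001,-0.001,0],[0.001,-0.001,0]])

```text
clock: 48.3
tcp_pos: [0.4609, -0.0642, 0.2932]
orientation: [-1.568, 0.123, -0.12]
contact_force: [-0.2, -0.4, -2.2]
grip_width: 0.039
```

```bash
python3 - <<'E'
from h import *
st(); plan(bpose('R',-0.10,0,0.14),tool_R(BAZ)); f,o=snap("wrist","pics/w38.png")
E
```

```text
t 48.30 tcp [0.4609, -0.0642, 0.2932] grasp [0.4606, -0.0642, 0.1382] z [0.154, 0.988, -0.0] y [-0.002, -0.0, -1.0] F [-0.2, -0.4, -2.2] w 0.039 j [0.26, 0.31, -0.3, 2.13, 0.13, 0.73, -0.28]
xyz [0.0588, -0.0066, 0.9687] rot [0.0003, -0.0539, -0.0012] dist 0.291 rows>=4.7 TCP [0.523, 0.2202, 0.295]
```

View pics/w38.png

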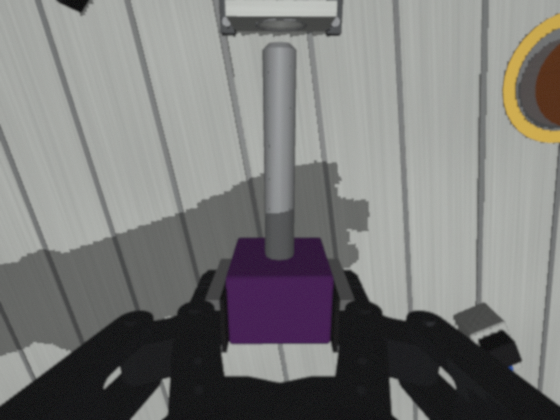

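>>> step_arm(xyz=[[0.01,-0.006,0.17],[0.02,-0.006,0.34],[0.03,-0.006,0.51],[0.04,-0.006,0.68],[0.05,-0.006,0.85],[0.059,-0.006,0.969],[0.059,-0.006,0.969],[0.059,-0.006,0.969]], rotation=[[0,-0.02,0],[0,-0.04,0],[0,-0.054,0],[0,-0.054,0],[0,-0.054,-0.001],[0,-0.054,-0.001],[0,-0.054,-0.001],[0,-0.054,-0.001]])

```text
clock: 49.35
tcp_pos: [0.5222, 0.2195, 0.2922]
orientation: [-1.572, 0.059, -0.051]
contact_force: [0.5, -1.1, -1.7]
grip_width: 0.0393
```

```bash
python3 - <<'E'
from h import *
st(); plan(bpose('R',-0.048,0,0.035),tool_R(BAZ)); f,o=snap("wrist","pics/w39.png")
E
```

```text
t 49.35 tcp [0.5222, 0.2195, 0.2922] grasp [0.5213, 0.2192, 0.1372] z [0.07, 0.998, -0.002] y [-0.005, -0.002, -1.0] F [0.5, -1.1, -1.7] w 0.0393 j [-0.22, 0.46, -0.37, 1.9, 0.22, 0.83, -0.77]
xyz [0.0045, 0.3403, 0.1767] rot [0.0016, 0.0001, -0.0034] dist 0.115 rows>=1.8 TCP [0.5267, 0.2721, 0.19]
```

View pics/w39.png

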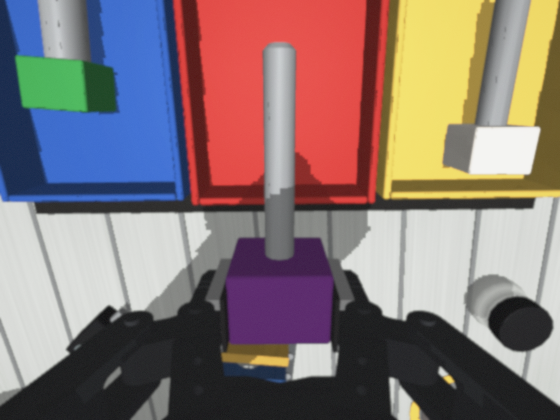

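>>> step_arm(xyz=[[0.007,0,0.1],[0.007,0,0.177],[0.007,0.05,0.177],[0.007,0.15,0.177],[0.007,0.25,0.177],[0.007,0.32,0.177],[0.007,0.34,0.177],[0.007,0.34,0.177]], rotation=[[0.001,0,-0.003],[0.001,0,-0.003],[0.001,0,-0.003],[0.001,0,-0.003],[0.001,0,-0.003],[0.001,0,-0.003],[0.001,0,-0.003],[0.001,0,-0.003]])

```text
clock: 50.4
tcp_pos: [0.5279, 0.2714, 0.1904]
orientation: [-1.571, 0.056, -0.056]
contact_force: [-0.2, 0.5, -1.0]
grip_width: 0.039
```

>>> step_arm(xyz=[[0,0,0],[0,0,0],[0,0,0],[0,-0.15,0],[0,-0.35,0],[0,-0.45,0],[0,-0.45,0],[0,-0.45,0]], rotation=[[0,0,0],[0,0,0],[0,0,0],[0,0,0],[0,0,0],[0,0,0],[0,0,0],[0,0,0]], grip=0.4)

```text
clock: 51.4
tcp_pos: [0.5276, 0.2712, 0.3248]
orientation: [-1.572, 0.056, -0.055]
contact_force: [0.0, 0.5, -1.0]
grip_width: 0.0512
```

```bash
python3 - <<'E'
from h import *
st(); f,o=snap("wrist","pics/w40.png"); f,o=snap("top","pics/t40.png"); zoom("pics/t40.png","pics/t40z.png",130,300,220,420,4)
plan((0.51,-0.05,0.18),tool_R(98))
E
```

```text
t 51.40 tcp [0.5276, 0.2712, 0.3248] grasp [0.5275, 0.271, 0.1698] z [0.071, 0.997, -0.002] y [-0.001, -0.002, -1.0] F [0.0, 0.5, -1.0] w 0.0512 j [-0.28, 0.46, -0.39, 1.81, 0.21, 0.91, -0.84]
xyz [0.0177, -0.034, -1.0721] rot [0.0015, -0.134, -0.0015] dist 0.322 rows>=5.1 TCP [0.51, -0.05, 0.335]
```

View pics/w40.png

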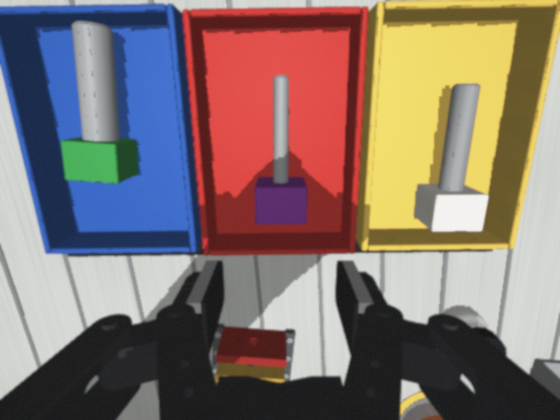

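View pics/t40z.png

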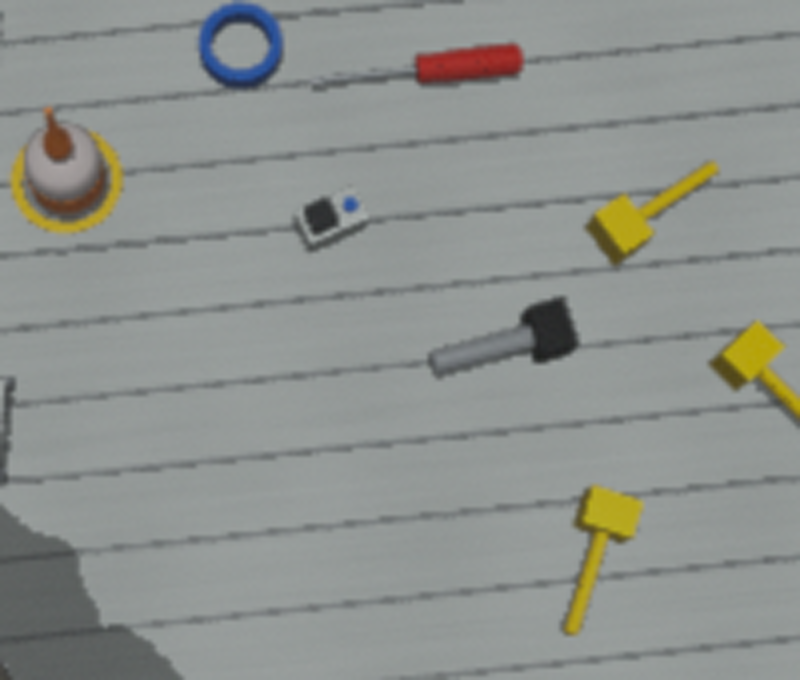

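```bash
python3 - <<'E'
from h import *
f,o=load("pics/t40.pkl"); print(ray(f,[(357.5,210.8)],.04),ray(f,[(329.5,220.3)],.02))
E
```

```text
[[ 0.51074751 -0.3649319   0.04      ]] [[ 0.4942814  -0.27916476  0.02      ]]
```

>>> step_arm(xyz=[[0,0,-0.17],[0.01,0.01,-0.34],[0.01,0.01,-0.51],[0.01,0.01,-0.68],[0.01,0.01,-0.85],[0.01,0.01,-1],[0.01,0.01,-1]], rotation=[[0,-0.03,0],[0,-0.06,0],[0.001,-0.09,-0.001],[0.001,-0.134,-0.001],[0.001,-0.134,-0.001],[0.001,-0.134,-0.001],[0.001,-0.134,-0.001]], grip=0.3)

```text
clock: 52.38
tcp_pos: [0.5084, -0.0325, 0.3204]
orientation: [-1.57, -0.101, 0.107]
contact_force: [-0.2, 1.0, -0.0]
grip_width: 0.0599
```

```bash
python3 - <<'E'
from h import *
st();plan((0.505,-0.361,0.165),tool_R(100))
E
```

```text
t 52.38 tcp [0.5084, -0.0325, 0.3204] grasp [0.5078, -0.0329, 0.1654] z [-0.132, 0.991, -0.002] y [-0.004, -0.002, -1.0] F [-0.2, 1.0, -0.0] w 0.0599 j [0.25, 0.34, -0.37, 2.01, 0.17, 0.83, -0.08]
xyz [-0.156, 0.004, -1.0839] rot [0.0011, -0.0266, -0.0026] dist 0.329 rows>=5.3 TCP [0.505, -0.361, 0.32]
```

>>> step_arm(xyz=[[-0.02,0.004,-0.17],[-0.05,0.004,-0.34],[-0.08,0.004,-0.51],[-0.1,0.004,-0.68],[-0.12,0.004,-0.85],[-0.13,0.004,-1],[-0.13,0.004,-1],[-0.13,0.004,-1]], rotation=[[0,-0.01,0],[0,-0.02,0],[0.001,-0.027,-0.002],[0.001,-0.027,-0.002],[0.001,-0.027,-0.002],[0.001,-0.027,-0.002],[0.001,-0.027,-0.002],[0.001,-0.027,-0.002]])

```text
clock: 53.38
tcp_pos: [0.5099, -0.3335, 0.3189]
orientation: [-1.565, -0.137, 0.14]
contact_force: [0.3, 0.7, -0.1]
grip_width: 0.0599
```

>>> step_arm(xyz=[[0,0,-0.09],[0,0,-0.09],[0,0,-0.09]], rotation=[[0,0,0],[0,0,0],[0,0,0]])

```text
clock: 53.75
tcp_pos: [0.515, -0.3581, 0.3186]
orientation: [-1.563, -0.138, 0.142]
contact_force: [-0.5, -0.5, -0.1]
grip_width: 0.0598
```

```bash
python3 - <<'E'
from h import *
st(); f,o=snap("wrist","pics/w41.png"); zoom("pics/w41.png","pics/w41z.png",60,250,210,350,4)
E
```

```text
t 53.75 tcp [0.515, -0.3581, 0.3186] grasp [0.5146, -0.3576, 0.1636] z [-0.178, 0.984, 0.003] y [-0.002, 0.003, -1.0] F [-0.5, -0.5, -0.1] w 0.0598 j [0.7, 0.5, -0.26, 1.74, 0.15, 0.92, 0.56]
```

View pics/w41.png

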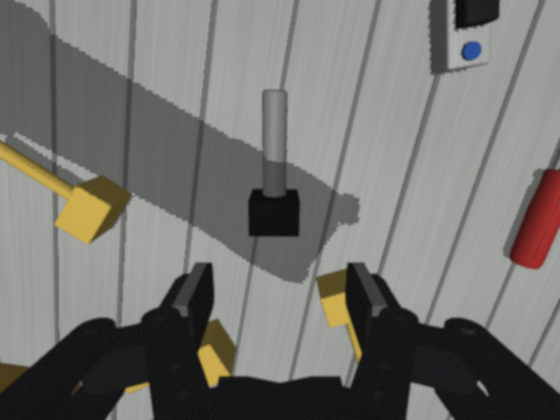

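View pics/w41z.png

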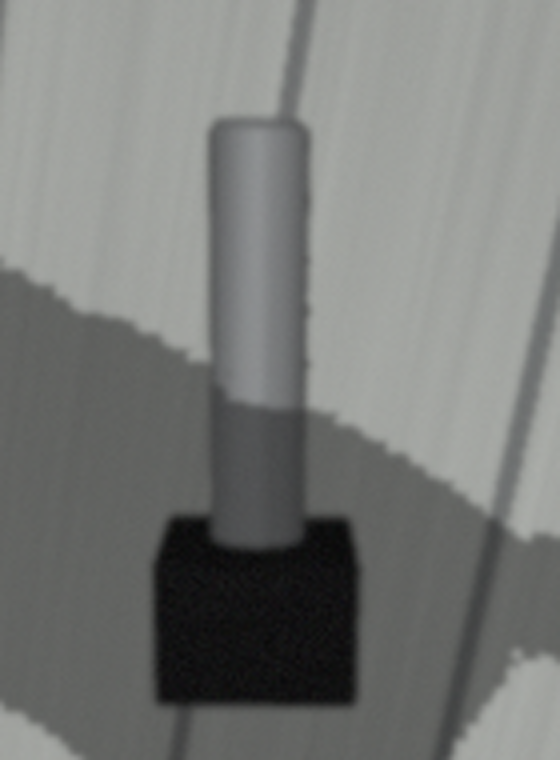

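```bash
python3 - <<'E'
from h import *
f,o=load("pics/w41.pkl")
plug(f,o,[(274.6,193.8),(274.9,91.8)],0.02,[(248.5,200.8),(299.5,200.8),(298.8,235.8),(249.3,235.8)])
E
```

```text
tip [ 0.4957 -0.2735] az 99.87 head from tip [ 0.512  -0.3671]
head top centre [ 0.5116 -0.3654] off-axis 0.0001 tip-head 0.0932
sides [0.0387, 0.0284, 0.0388, 0.0284]
```

```bash
python3 - <<'E'
from h import *
plan((0.5119,-0.3667,0.0245),tool_R(99.9))
E
```

```text
xyz [-0.0144, 0.464, -0.0277] rot [-0.002, 0.0038, -0.0011] dist 0.140 rows>=2.2 TCP [0.5119, -0.3667, 0.1795]
```

>>> step_arm(xyz=[[-0.014,0.1,-0.028],[-0.014,0.2,-0.028],[-0.014,0.3,-0.028],[-0.014,0.4,-0.028],[-0.014,0.464,-0.028],[-0.014,0.464,-0.028],[-0.014,0.464,-0.028],[-0.014,0.464,-0.028]], rotation=[[-0.002,0.004,-0.001],[-0.002,0.004,-0.001],[-0.002,0.004,-0.001],[-0.002,0.004,-0.001],[-0.002,0.004,-0.001],[-0.002,0.004,-0.001],[-0.002,0.004,-0.001],[-0.002,0.004,-0.001]])

```text
clock: 54.8
tcp_pos: [0.5125, -0.367, 0.1808]
orientation: [-1.568, -0.137, 0.134]
contact_force: [-1.0, -0.7, 0.1]
grip_width: 0.0593
```

>>> step_arm(xyz=[[0,0,0],[0,0,0],[0,0,0],[0,0,0],[0,0,0]], rotation=[[0,0,0],[0,0,0],[0,0,0],[0,0,0],[0,0,0]], grip=1, force=70)

```text
clock: 55.42
tcp_pos: [0.513, -0.3674, 0.182]
orientation: [-1.569, -0.138, 0.133]
contact_force: [0.3, 0.2, 6.0]
grip_width: 0.0391
```

```bash
python3 - <<'E'
from h import *
st(); f,o=snap("wrist","pics/w42.png"); tipcheck(f,o,[(280,45)],.02)
E
```

```text
t 55.42 tcp [0.513, -0.3674, 0.182] grasp [0.5135, -0.3678, 0.027] z [-0.171, 0.985, -0.003] y [0.003, -0.002, -1.0] F [0.3, 0.2, 6.0] w 0.0391 j [0.68, 0.69, -0.21, 1.8, 0.22, 0.68, 0.51]
tool coords [[0.0002, 0.1617, 0.0961]]
gauge coords [(-0.3259, -0.0679)]
```

View pics/w42.png

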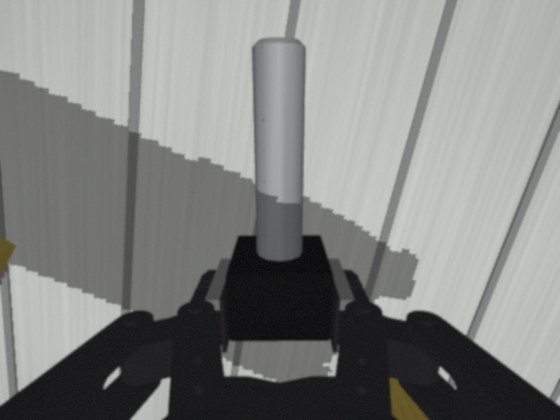

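>>> step_arm(xyz=[[0,-0.08,0],[0,-0.16,0],[0,-0.24,0],[0,-0.31,0],[0,-0.31,0],[0,-0.31,0]], rotation=[[0,0,0],[0,0,0],[0.001,0,0],[0.001,0,0.002],[0.001,0,0.002],[0.001,0,0.002]])

```text
clock: 56.22
tcp_pos: [0.5122, -0.367, 0.274]
orientation: [-1.567, -0.134, 0.136]
contact_force: [-0.2, -0.6, -2.4]
grip_width: 0.0395
```

```bash
python3 - <<'E'
from h import *
st(); f,o=snap("wrist","pics/w43.png"); plan(gpose(-0.035,0.12,tz=.097),tool_R(GAZ))
E
```

```text
t 56.23 tcp [0.5122, -0.367, 0.274] grasp [0.512, -0.3672, 0.119] z [-0.171, 0.985, -0.001] y [-0.001, -0.001, -1.0] F [-0.2, -0.6, -2.4] w 0.0395 j [0.7, 0.56, -0.24, 1.76, 0.17, 0.84, 0.55]
xyz [-0.002, -0.0042, 1.0018] rot [0.0002, 0.2085, -0.0012] dist 0.301 rows>=4.8 TCP [0.4601, -0.071, 0.275]
```

View pics/w43.png

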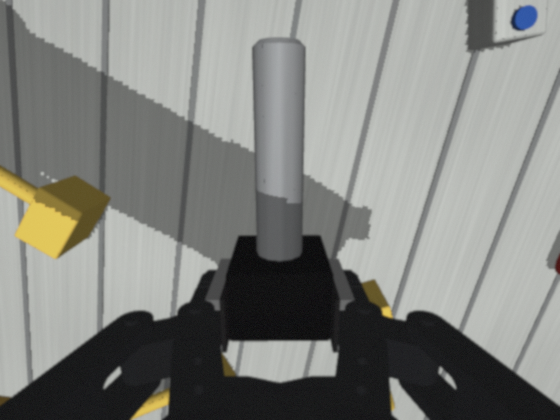

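>>> step_arm(xyz=[[0,0,0.17],[0,0,0.34],[0,0,0.51],[0,0,0.68],[0,0,0.85],[-0.002,0,1],[-0.002,0,1],[-0.002,0,1],[-0.002,0,1]], rotation=[[0,0.035,0],[0,0.07,0],[0,0.105,0],[0,0.14,0],[0,0.175,0],[0,0.208,0],[0,0.208,0],[0,0.208,0],[0,0.208,0]])

```text
clock: 57.4
tcp_pos: [0.4602, -0.0727, 0.2734]
orientation: [-1.568, 0.125, -0.121]
contact_force: [-0.3, -0.7, -1.3]
grip_width: 0.039
```

```bash
python3 - <<'E'
from h import *
st(); plan(gpose(-0.03,0.0275,tz=.097),tool_R(GAZ))
E
```

```text
t 57.40 tcp [0.4602, -0.0727, 0.2734] grasp [0.4599, -0.0729, 0.1184] z [0.156, 0.988, -0.001] y [-0.002, -0.001, -1.0] F [-0.3, -0.7, -1.3] w 0.039 j [0.24, 0.34, -0.25, 2.14, 0.13, 0.68, -0.26]
xyz [-0.0007, 0.3029, 0.0226] rot [0.0007, -0.0007, -0.0015] dist 0.091 rows>=1.5 TCP [0.4609, -0.0661, 0.1825]
```

>>> step_arm(xyz=[[0,0.1,0.023],[0,0.2,0.023],[0,0.27,0.023],[0,0.303,0.023],[0,0.303,0.023],[0,0.303,0.05],[0,0.303,0.08],[0,0.303,0.11],[0,0.303,0.14],[0,0.303,0.155],[0,0.303,0.155]], rotation=[[0.001,0,-0.001],[0.001,0,-0.001],[0.001,0,-0.001],[0.001,0,-0.001],[0.001,0,-0.001],[0.001,0,-0.001],[0.001,0,-0.001],[0.001,0,-0.001],[0.001,0,-0.001],[0.001,0,-0.001],[0.001,0,-0.001]])

```text
clock: 58.78
tcp_pos: [0.4673, -0.0264, 0.1825]
orientation: [-1.567, 0.123, -0.122]
contact_force: [0.6, -0.2, -1.7]
grip_width: 0.0391
```

```bash
python3 - <<'E'
from h import *
st(); plan(gpose(0.01,0.0275,tz=.097),tool_R(GAZ)); f,o=snap("wrist","pics/w44.png")
E
```

```text
t 58.77 tcp [0.4673, -0.0264, 0.1825] grasp [0.4672, -0.0263, 0.0275] z [0.155, 0.988, 0.001] y [-0.001, 0.001, -1.0] F [0.6, -0.2, -1.7] w 0.0391 j [0.09, 0.51, -0.2, 2.18, 0.21, 0.47, -0.43]
xyz [-0.0008, -0.0002, -0.0006] rot [-0.0004, -0.0002, -0.0005] dist 0.000 rows>=0.0 TCP [0.467, -0.0266, 0.1825]
```

View pics/w44.png

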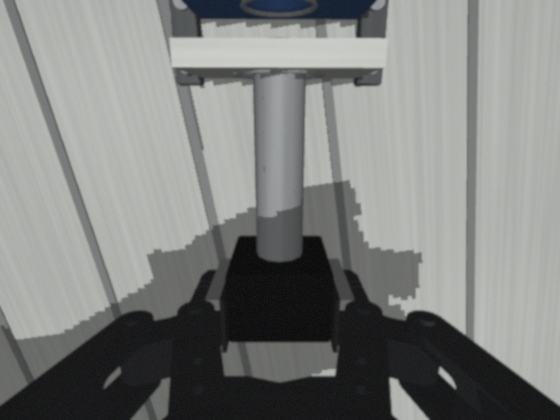

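Centred, no force. Advance to just short of 44 mm.

>>> step_arm(xyz=[[0,0,0.025],[0,0,0.05],[0,0,0.075],[0,0,0.095],[0,0,0.107],[0,0,0.11],[0,0,0.11]], rotation=[[0,0,0],[0,0,0],[0,0,0],[0,0,0],[0,0,0],[0,0,0],[0,0,0]])

```text
clock: 59.7
tcp_pos: [0.4723, 0.0056, 0.1824]
orientation: [-1.567, 0.123, -0.122]
contact_force: [-0.3, -0.6, -1.3]
grip_width: 0.0393
```

>>> step_arm(xyz=[[0,0,0.003],[0,0,0.006],[0,0,0.009],[0,0,0.009]], rotation=[[0,0,0],[0,0,0],[0,0,0],[0,0,0]])

```text
clock: 60.2
tcp_pos: [0.4726, 0.0073, 0.1824]
orientation: [-1.568, 0.125, -0.123]
contact_force: [-0.5, -6.1, -0.4]
grip_width: 0.0387
```

```bash
python3 - <<'E'
from h import *
st(); plan(gpose(0.044,0.0275,tz=.097),tool_R(GAZ)); f,o=snap("wrist","pics/w45.png")
E
```

```text
t 60.20 tcp [0.4726, 0.0073, 0.1824] grasp [0.4723, 0.0072, 0.0274] z [0.157, 0.988, -0.001] y [-0.002, -0.001, -1.0] F [-0.5, -6.1, -0.4] w 0.0387 j [0.01, 0.51, -0.2, 2.17, 0.21, 0.48, -0.5]
xyz [-0.0007, -0.0005, -0.0011] rot [0.0007, -0.0014, -0.0009] dist 0.000 rows>=0.0 TCP [0.4723, 0.007, 0.1825]
```

View pics/w45.png

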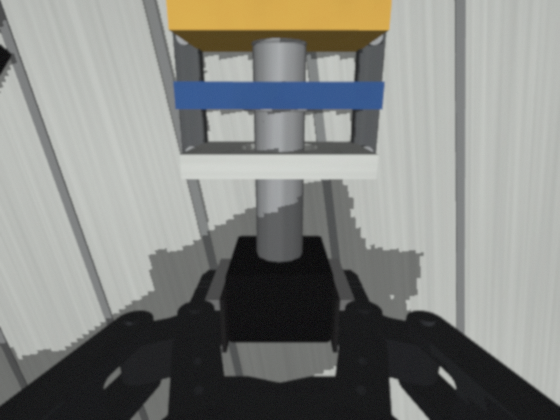

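Contact with the yellow ring (−6 N). Dwell, then draw out and lift.

>>> step_arm(xyz=[[0,0,0.002],[0,0,0.002],[0,0,0.002],[0,0,-0.06],[0,0,-0.12],[0,0,-0.18],[0,0,-0.247],[0,0,-0.247],[0,-0.18,-0.247],[0,-0.37,-0.247],[0,-0.37,-0.247],[0,-0.37,-0.247]], rotation=[[0,0,0],[0,0,0],[0,0,0],[0,0,0],[0,0,0],[0,0,0],[0,0,0],[0,0,0],[0.001,-0.001,0],[0.001,-0.001,0],[0.001,-0.001,0],[0.001,-0.001,0]])

```text
clock: 61.75
tcp_pos: [0.4609, -0.0647, 0.2932]
orientation: [-1.566, 0.122, -0.12]
contact_force: [0.2, -0.3, -1.0]
grip_width: 0.039
```

```bash
python3 - <<'E'
from h import *
st(); f,o=snap("wrist","pics/w46.png"); plan(bpose('Y',-0.08,-0.02,0.14),tool_R(BAZ))
f,o=snap("top","pics/t46.png")
E
```

```text
t 61.75 tcp [0.4609, -0.0647, 0.2932] grasp [0.4607, -0.0646, 0.1382] z [0.154, 0.988, 0.001] y [-0.001, 0.001, -1.0] F [0.2, -0.3, -1.0] w 0.039 j [0.24, 0.3, -0.28, 2.13, 0.12, 0.72, -0.27]
xyz [0.4052, -0.009, 1.0764] rot [-0.0005, -0.0541, -0.0021] dist 0.345 rows>=5.5 TCP [0.6305, 0.2354, 0.295]
```

View pics/w46.png

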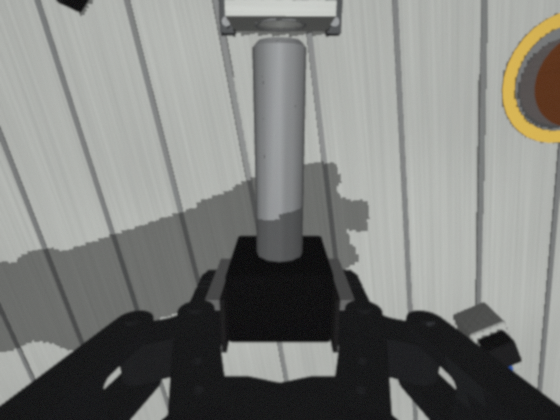

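```bash
python3 - <<'E'
from h import *
plan((0.52,0.20,0.17),tool_R(171))
E
```

```text
xyz [0.0592, -0.1092, 0.9038] rot [-0.0023, -0.9987, -0.0017] dist 0.274 rows>=8.4 TCP [0.52, 0.2, 0.325]
```

>>> step_arm(xyz=[[0.01,-0.05,0.12],[0.02,-0.109,0.24],[0.03,-0.109,0.36],[0.04,-0.109,0.48],[0.05,-0.109,0.6],[0.059,-0.109,0.72],[0.059,-0.109,0.84],[0.059,-0.109,0.904],[0.059,-0.109,0.904],[0.059,-0.109,0.904],[0.059,-0.109,0.904]], rotation=[[0,-0.1,0],[0,-0.2,0],[0,-0.3,0],[0,-0.4,0],[0,-0.5,0],[0,-0.6,0],[0,-0.7,0],[0,-0.8,0],[0,-0.9,0],[0,-1,0],[0,-1,0]])

```text
clock: 63.22
tcp_pos: [0.5195, 0.2001, 0.3232]
orientation: [-1.273, -1.089, 1.097]
contact_force: [0.7, -0.0, -0.8]
grip_width: 0.0389
```

```bash
python3 - <<'E'
from h import *
st(); plan(bpose('Y',0.059,-0.016,0.15),tool_R(BAZ+180))
E
```

```text
t 63.23 tcp [0.5195, 0.2001, 0.3232] grasp [0.5184, 0.2002, 0.1682] z [-0.988, 0.155, 0.007] y [-0.007, 0.001, -1.0] F [0.7, -0.0, -0.8] w 0.0389 j [0.05, 0.46, -0.67, 1.88, 0.35, 0.92, 0.63]
xyz [0.6366, 0.0582, -0.3208] rot [-0.0036, -1.0549, 0.0039] dist 0.215 rows>=8.9 TCP [0.6442, 0.3738, 0.305]
```

>>> step_arm(xyz=[[0.08,0,-0.04],[0.16,0,-0.08],[0.24,0,-0.12],[0.32,0,-0.16],[0.4,0,-0.2],[0.48,0,-0.24],[0.56,0,-0.28],[0.637,0,-0.32],[0.637,0,-0.32],[0.637,0,-0.32],[0.637,0,-0.32]], rotation=[[-0.001,-0.1,0],[-0.001,-0.2,0],[-0.001,-0.3,0],[-0.002,-0.4,0],[-0.002,-0.5,0],[-0.002,-0.6,0],[-0.003,-0.7,0],[-0.003,-0.8,0],[-0.003,-0.9,0.003],[-0.003,-1,0.003],[-0.003,-1,0.003]])

```text
clock: 64.6
tcp_pos: [0.6439, 0.3739, 0.3208]
orientation: [-0.167, -2.136, 2.137]
contact_force: [0.1, 0.2, -2.0]
grip_width: 0.0392
```

```bash
python3 - <<'E'
from h import *
st(); plan(bpose('Y',0.059,-0.016,0.10),tool_R(BAZ+180)); f,o=snap("wrist","pics/w47.png")
E
```

```text
t 64.60 tcp [0.6439, 0.3739, 0.3208] grasp [0.6434, 0.3738, 0.1658] z [-0.159, -0.987, 0.001] y [-0.004, -0.001, -1.0] F [0.1, 0.2, -2.0] w 0.0392 j [-0.08, 0.85, -0.92, 1.39, 0.68, 1.24, 1.92]
xyz [-0.0016, 0.2192, -0.0001] rot [-0.0006, -0.0573, 0.0023] dist 0.066 rows>=1.1 TCP [0.6442, 0.3738, 0.255]
```

View pics/w47.png

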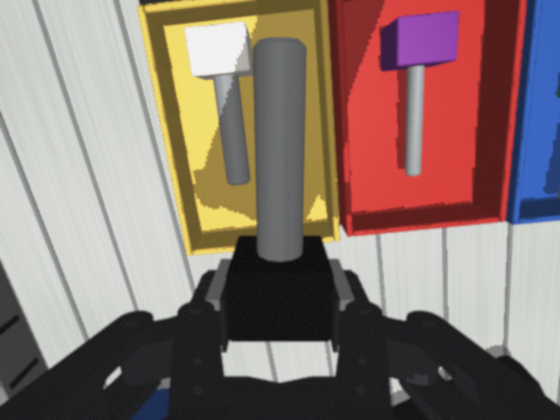

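>>> step_arm(xyz=[[-0.002,0,0],[-0.002,0.1,0],[-0.002,0.2,0],[-0.002,0.28,0],[-0.002,0.28,0]], rotation=[[0,-0.057,0.002],[0,-0.057,0.002],[0,-0.057,0.002],[0,-0.057,0.002],[0,-0.057,0.002]])

```text
clock: 65.28
tcp_pos: [0.6438, 0.373, 0.2346]
orientation: [-0.077, -2.179, 2.187]
contact_force: [-1.4, -0.2, -1.3]
grip_width: 0.039
```

```bash
python3 - <<'E'
from h import *
st(); plan(bpose('Y',0.059,-0.016,0.035),tool_R(BAZ+180)); f,o=snap("wrist","pics/w48.png")
E
```

```text
t 65.28 tcp [0.6438, 0.373, 0.2346] grasp [0.6433, 0.3725, 0.0796] z [-0.073, -0.997, 0.004] y [-0.003, -0.003, -1.0] F [-1.4, -0.2, -1.3] w 0.039 j [-0.09, 0.94, -0.89, 1.44, 0.76, 1.14, 1.96]
xyz [-0.0015, 0.1486, -0.0031] rot [-0.0023, -0.0022, 0.0018] dist 0.045 rows>=0.7 TCP [0.6442, 0.3738, 0.19]
```

View pics/w48.png

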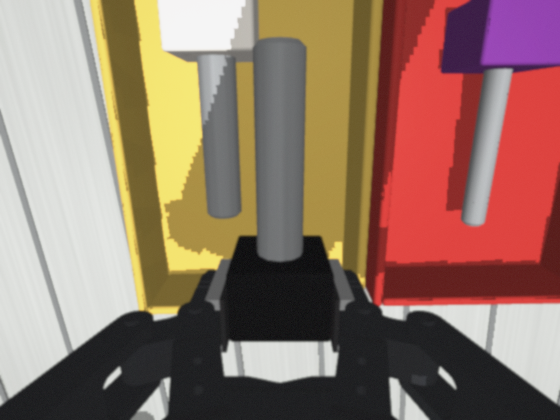

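```bash
python3 - <<'E'
from h import *
f,o=load("pics/w48.pkl")
for nm,px,z in [("rwall",(378,100),.045),("nearwallL",(145,310),.045),("lwall",(100,60),.045),("whitetip",(223,215),.0145),("white head front right",(257,50),.045),("black tip",(280,45),.075)]:
    w=ray(f,[px],z,o)[0,:2]; print(nm,w.round(4),"a,b",((w-BC['Y'])@BA).round(4),((w-BC['Y'])@BB).round(4))
E
```

```text
rwall [0.5934 0.2979] a,b -0.0202 -0.0614
nearwallL [0.7175 0.3969] a,b 0.0872 0.0555
lwall [0.7135 0.2727] a,b -0.037 0.0602
whitetip [0.6749 0.3559] a,b 0.0433 0.016
white head front right [0.6455 0.2737] a,b -0.0407 -0.0077
black tip [0.636  0.2772] a,b -0.0379 -0.0174
```

>>> step_arm(xyz=[[-0.012,0,-0.013],[-0.012,0,-0.013],[-0.012,0.05,-0.013],[-0.012,0.1,-0.013],[-0.012,0.14,-0.013],[-0.012,0.148,-0.013],[-0.012,0.148,-0.013]], rotation=[[-0.002,-0.002,0.002],[-0.002,-0.002,0.002],[-0.002,-0.002,0.002],[-0.002,-0.002,0.002],[-0.002,-0.002,0.002],[-0.002,-0.002,0.002],[-0.002,-0.002,0.002]])

```text
clock: 66.2
tcp_pos: [0.6479, 0.3774, 0.1919]
orientation: [-0.078, -2.189, 2.185]
contact_force: [-0.0, -0.1, -1.1]
grip_width: 0.039
```

```bash
python3 - <<'E'
from h import *
st(); f,o=snap("wrist","pics/w49.png"); 
E
```

```text
t 66.20 tcp [0.6479, 0.3774, 0.1919] grasp [0.6482, 0.3776, 0.0369] z [-0.07, -0.998, -0.002] y [0.002, 0.002, -1.0] F [-0.0, -0.1, -1.1] w 0.039 j [-0.11, 0.99, -0.86, 1.44, 0.8, 1.08, 1.94]
```

View pics/w49.png

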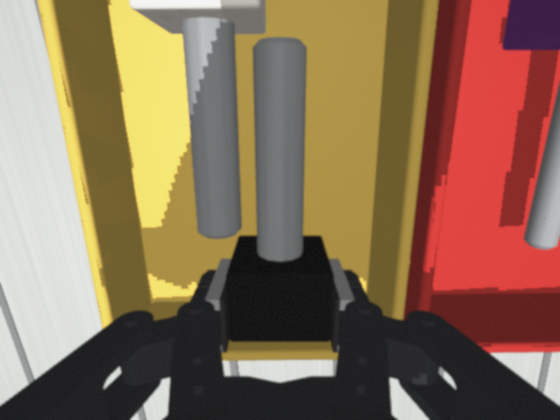

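>>> step_arm(xyz=[[0,0.01,0],[0,0.01,0]], rotation=[[0,0,0],[0,0,0]])

```text
clock: 66.5
tcp_pos: [0.6481, 0.3774, 0.1895]
orientation: [-0.079, -2.189, 2.185]
contact_force: [0.8, -0.0, -1.5]
grip_width: 0.0396
```

>>> step_arm(xyz=[[0,0,0],[0,0,0],[0,0,0],[0,-0.15,0],[0,-0.35,0],[0,-0.5,0],[0,-0.5,0],[0,-0.5,0]], rotation=[[0,0,0],[0,0,0],[0,0,0],[0,0,0],[0,0,0],[0,0,0],[0,0,0],[0,0,0]], grip=0.43)

```text
clock: 67.5
tcp_pos: [0.6476, 0.3768, 0.339]
orientation: [-0.079, -2.188, 2.186]
contact_force: [0.2, 0.7, 0.1]
grip_width: 0.0491
```

```bash
python3 - <<'E'
from h import *
st(); f,o=snap("wrist","pics/w50.png"); f,o=snap("scene","pics/s50.png"); f,o=snap("top","pics/t50.png")
E
```

```text
t 67.50 tcp [0.6476, 0.3768, 0.339] grasp [0.648, 0.377, 0.184] z [-0.07, -0.998, -0.001] y [0.002, 0.001, -1.0] F [0.2, 0.7, 0.1] w 0.0491 j [-0.08, 0.84, -0.95, 1.36, 0.69, 1.28, 2.02]
```

View pics/w50.png

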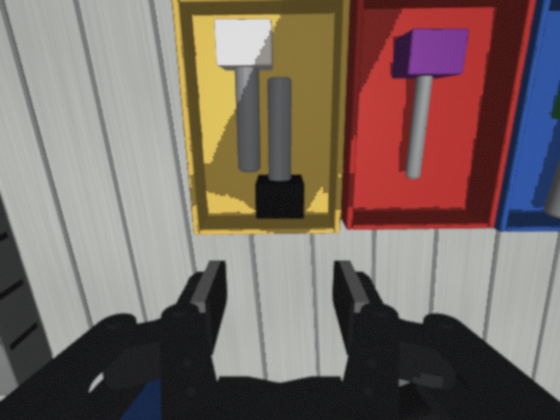

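View pics/s50.png

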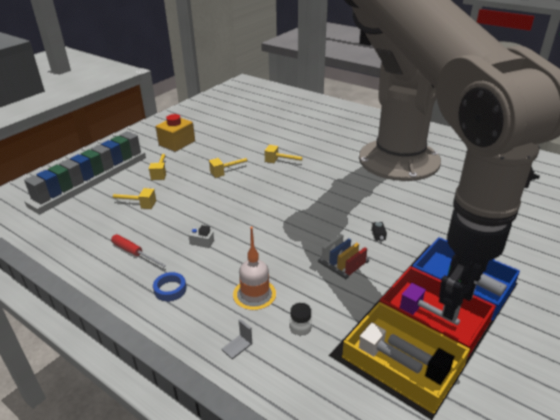

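View pics/t50.png

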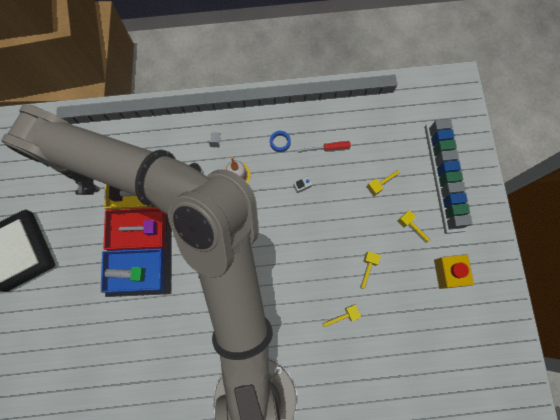

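```bash
python3 - <<'E'
from h import *
f,o=load("pics/w50.pkl")
for nm,px,z in [("black head",(279,196),.045),("black tip",(279,78),.0145),("white head",(243,42),.045),("white tip",(248,170),.0145)]:
    w=ray(f,[px],z,o)[0,:2]; print(nm,"a,b",((w-BC['Y'])@BA).round(3),((w-BC['Y'])@BB).round(3))
for nm,px in [("purple head",(438,52)),("purple tip",(414,177))]:
    w=ray(f,[px],.03,o)[0,:2]; print(nm,"a,b",((w-BC['R'])@BA).round(3),((w-BC['R'])@BB).round(3))
s,_=load("pics/s50.pkl"); print("oiler base px->",ray(s,[(254,293)],0)[0].round(3))
st()
print(r.hand_in())
E
```

```text
black head a,b 0.057 -0.012
black tip a,b -0.034 -0.012
white head a,b -0.055 0.013
white tip a,b 0.041 0.015
purple head a,b -0.049 -0.005
purple tip a,b 0.047 0.002
oiler base px-> [ 0.679 -0.004  0.   ]
t 67.65 tcp [0.6476, 0.3767, 0.3376] grasp [0.6476, 0.3767, 0.1826] z [-0.07, -0.998, -0.0] y [0.001, 0.0, -1.0] F [-0.4, 0.4, -0.1] w 0.0487 j [-0.08, 0.84, -0.95, 1.36, 0.69, 1.28, 2.02]
the job is handed in; nothing more can be done
None
```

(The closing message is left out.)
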